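# Set up the glaze drying rack and load the strip tiles

### The arm

A 6-joint arm with a two-finger parallel gripper is mounted at the origin on the work surface. World frame = base frame: x ahead of the robot, y to its left, z up, the work surface at z = 0. Lengths are in m, angles in rad, forces in N, time in s.
With the tool pointing down it reaches from about 0.35 to 0.975 m from the base axis. Payload 4.9 kg.
Tool frame: the origin (TCP) lies at the very end of the fingers, on their centre line; the grasp point (between the pads) lies 19 mm behind it; z points along the fingers, y is the direction in which the jaws open and shut (so a half turn about z gives the same grasp; the last joint's range is limited). The gripper opens to 85 mm and grips with 20 to 120 N. Pads are 22 mm wide; open, the fingers measure 114 mm over their backs; the gripper's body (76 mm by 85 mm) begins 54 mm behind the grasp point. The pads swing forward as they close: fully open they stand 13 mm farther back than shut.
Start: joints at [-1.442, 0.053, 1.613, -0, 1.476, -0.119], TCP at [0.153, -0.606, 0.201] pointing down, gripper open.
Joint ranges: [-3.01, 3.01], [-1.01, 2.22], [0.06, 2.58], [-1.02, 4.17], [0.09, 2.62], [-3.14, 3.14]. Speed limits (rad/s): [2.57, 2.57, 3.14, 3.14, 3.14, 3.14].

### API

Orientations are given as a unit quaternion [w, x, y, z].
In Python, from plant import state, eyes, job_done gives the robot as it stands.
- The arm moves only by the tool apply_moves, never from a script. Its argument "commands" is a list of rows, each an object with "linear": the shift along the tool's x, y, z in m, a list of three; "delta_rot": the turn, a rotation vector about the tool's x, y, z in degrees, a list of three; "fingers": the closure in counts, from 0 (fully open) to 255 (shut). In form: [{"linear": [x, y, z], "delta_rot": [wx, wy, wz], "fingers": fingers}, ...]. A call has exactly 8 rows; each row is the pose to reach, as a shift and turn from the pose commanded when the call began, along the tool's axes at that moment; what a row does not reach only later rows make up. A row lasts 1/10 s, in which the tool goes at most 50 mm and 8.59 degrees, less where a joint would pass 70% of its speed; a pose out of reach is approached as far as the arm can. A call with a gripper value outside its range is refused whole. The fingers move at their own pace and stop on an object; the grip force is fixed at half the most. Time passes only in rows, so rows that repeat a pose let the fingers close, or fill a call up. It gives the time, the measured TCP pose, the force and the opening at its end, in the units of the state.
- state(): the state, without advancing time (a new reading comes with each control period).
- eyes.grab_frame(name): name is "scene" or "side" or "wrist"; returns the picture (480x640x3 uint8, red, green, blue); there is no depth.
- eyes.camera_params(name): a dict with "fx", "fy", "cx", "cy" (pixels), "position" and "rotation" of the camera in the world; the wrist camera has in their place "T_tool_cam" (4x4, takes a point from camera to tool coordinates, whose origin is the TCP and whose axes are the flange's). Camera axes: x right, y down, z forward; pixel columns grow to the right and rows downward; lengths in m; the calibration is good to about 2 mm. A picture is of the moment at which its call begins: read the wrist's pose just before it. camera_params takes no time and is no camera call.
- job_done(): hands the job in, once; it reports no verdict.
The state is a dict: "time": time; "joint_pos": joint angles; "joint_vel": joint speeds; "joint_efforts": joint torques, N m; "tool_pos": TCP position; "tool_rot": TCP orientation; "contact_force": force on the tool from outside, world axes, zero at the start; "ft_torque": the same for the moment, N m; "gripper_width": opening from 0.0 (shut) to 1.0 (fully open).
Only numpy, scipy, OpenCV 4.12 (cv2) and the standard library are available. Lean on these libraries where they do the work, as an engineer would, in place of code of your own. Each camera call takes 0.05 s, during which the arm holds its last target.

### The job

Set up the drying rack and fill it: push both orange sleeves fully down onto the rack's brass spigots, lay the steel bar across their saddles, centred, then lay every strip tile that is on the bench straight up the slope, its lower end on the front ledge close to the stop and its upper part on the bar, with clear air (a finger's width or more) between neighbours. When the rack is loaded, press the green button fully to start the dryer, and leave all of it in place at rest, without disturbing the green glaze jar and the white cup without a handle.

Things in the scene. Friction and masses are not known exactly. Their poses are not given: they have to be found in the camera images.
- rack: Fixed, level drying rack. Origin: centre of its foot plate's underside, on the bench; +x runs from its front ledge to its back, +y along the ledge to the left, z up. Grey foot plate 130 x 300 x 12 mm. Front ledge on thin posts at x -56 to -34; two brass spigots at x +35, y +-120. Blue control box at the right end: x +-40, y -215 to -153, 60 mm high.
- ledge_mid (a point): Middle of the corner between the ledge's top face and its stop: rack x -50, y 0, 82 mm above the bench. The ledge top is 16 mm deep, y +-145; the stop on its front edge is 6 mm thick and 12 mm high. A tile touching the stop and lying on the bar slopes up to the back at 0.266 rad (15.2 deg), its centre at rack x 0, z 100 mm.
- saddle_mid (a point): Where the centre of the bar's underside comes once both sleeves are fully down and the bar lies centred in them: rack x +35, y 0, 82 mm above the bench. The bar's top is then at 102 mm.
- spigot_left (a point): Foot of the left spigot: centre of the spigot on the foot plate's top face (12 mm above the bench). The spigot is 20 x 20 mm, square with the rack's x and y, and stands 48 mm above the plate; full width up to 36 mm, then stepped in to 16 mm and 11 mm.
- spigot_right (a point): Foot of the right spigot, the same as the left one.
- sleeve_a: Orange square tube, upright, 36 x 36 mm outside, bore 23 x 23 mm right through, body 70 mm tall; on top two cheeks 6 mm thick and 10 mm high at its +x and -x sides form a saddle 24 mm wide that runs along the sleeve's y. Origin: centre of the bottom end, z up. A half turn looks the same. 0.18 kg. On its spigot the saddle must run along the rack's y.
- sleeve_b: A second sleeve, the same as sleeve_a; either fits either spigot.
- bar: Straight steel bar with black ends, 290 mm long (its y), 18 mm wide (its x), 20 mm high. Origin: centre of its underside, z up. 0.35 kg. Starts flat on the bench.
- start (a joint): Green push button on the rack's control box: 0 is up, 0.006 m is fully pressed (about 5 N); springs back.
- start_top (a point): Centre of the top of the green button, at rest; press straight down. Radius 14 mm.
- tile1: Strip tile, dark blue, glazed alike on both faces: 100 mm (its x) x 40 mm (its y) x 10 mm (its z). Origin: its centre. Starts flat on the bench; may be absent. About 0.1 kg. Either face up and either end first will do.
- tile2: Strip tile, terracotta red-brown, glazed alike on both faces: 100 mm (its x) x 40 mm (its y) x 10 mm (its z). Origin: its centre. Starts flat on the bench; may be absent. About 0.1 kg. Either face up and either end first will do.
- tile3: Strip tile, green, glazed alike on both faces: 100 mm (its x) x 40 mm (its y) x 10 mm (its z). Origin: its centre. Starts flat on the bench; may be absent. About 0.1 kg. Either face up and either end first will do.
- tile4: Strip tile, yellow, glazed alike on both faces: 100 mm (its x) x 40 mm (its y) x 10 mm (its z). Origin: its centre. Starts flat on the bench; may be absent. About 0.1 kg. Either face up and either end first will do.
- glaze_jar: Closed jar of green glaze, 72 mm across, 95 mm tall; bystander. Origin: centre of its underside.
- cup: White cup, 84 mm across, 85 mm tall; bystander. Origin: centre of its underside.
There are look-alikes about, which are no part of the job. There is more than one size of the tile3; the job needs the middle-sized.

How it is judged:
By the outcome, as a careful person would: the job done as asked, in the order asked, and still so for the second after the job is handed in, with the robot touching nothing.
Of tile1, tile2, tile3, tile4 only 2 to 4 are there at a start; the rules pass over those that are not, and their reading is None.
At some moment in a run one of tile1, tile2, tile3, tile4 may be knocked a few centimetres aside while the robot is not near it.
It also fails if it takes over 210 s, if anything falls off the work surface, if the arm or the gripper's body presses on something with over 40 N, if the wrist force passes 120 N, or if a joint passes its speed limit or range.

## Working session

There is one attempt and no reset: what is moved stays moved. The work goes in short steps, Python scripts to look and compute and a tool call to move; the robot and the scene stay as the last step left them, time stands still between calls to the robot, and variables do not carry over. Pictures are saved under pics/ and viewed, and the job is handed in when it is done.

Besides the shell and the picture viewer there is one more tool, called after "Call:" as name(argument=value, ...) on one line, values as JSON. apply_moves: Moves the arm, as the interface text tells. Its arguments: {"type":"object","properties":{"commands":{"type":"array","items":{"type":"object","properties":{"linear":{"type":"array","items":{"type":"number"}},"delta_rot":{"type":"array","items":{"type":"number"}},"fingers":{"type":"number"}}}}},"required":["commands"]}

```bash
ls; mkdir -p pics; cat > h.py <<'E'
import numpy as np, cv2
from scipy.spatial.transform import Rotation as R
from plant import state, eyes, job_done
def save(n,im): cv2.imwrite(f'pics/{n}.png',im[:,:,::-1])
def q2R(q): return R.from_quat([q[1],q[2],q[3],q[0]]).as_matrix()
def cam(name,st=None):
    p=eyes.camera_params(name)
    K=np.array([[p['fx'],0,p['cx']],[0,p['fy'],p['cy']],[0,0,1]])
    if 'T_tool_cam' in p:
        st=st or state(); T=np.eye(4);T[:3,:3]=q2R(st['tool_rot']);T[:3,3]=st['tool_pos']
        T=T@np.array(p['T_tool_cam']); return K,T[:3,:3],T[:3,3]
    r=np.array(p['rotation']); 
    if r.shape==(4,): r=q2R(r)
    return K,r,np.array(p['position'])
def ray(c,u,v,z):
    K,r,t=c; d=r@np.linalg.solve(K,[u,v,1.]); return t+d*(z-t[2])/d[2]
def proj(c,P):
    K,r,t=c; q=K@(r.T@(np.asarray(P)-t)); return q[:2]/q[2]
E
python3 - <<'E'
from h import *
for n in ['scene','side','wrist']:
    s=state(); im=eyes.grab_frame(n); save(n+'0',im); print(n,eyes.camera_params(n))
print(state())
E
```

```text
pics
scene {'fx': 452.37524967702194, 'fy': 452.37524967702194, 'cx': 308.89198710949, 'cy': 233.10213518688917, 'position': array([1.31479169, 0.32728289, 0.82522264]), 'rotation': array([-0.23637533,  0.4918878 ,  0.75741548, -0.35846183])}
side {'fx': 458.51283270576636, 'fy': 458.51283270576636, 'cx': 318.4524324084828, 'cy': 239.8293135032869, 'position': array([0.35053721, 0.74671103, 0.7129252 ]), 'rotation': array([ 0.04238564, -0.08928363,  0.89636158, -0.43216641])}
wrist {'fx': 367.43736335685423, 'fy': 367.43736335685423, 'cx': 321.4565666871087, 'cy': 239.81728833884554, 'T_tool_cam': array([[ 2.66595053e-05, -9.44342217e-01, -3.28964705e-01,
         8.45001579e-02],
       [ 9.99999967e-01, -5.92733107e-05,  2.51193495e-04,
         4.02550674e-04],
       [-2.56711449e-04, -3.28964701e-01,  9.44342184e-01,
        -1.73092145e-01],
       [ 0.00000000e+00,  0.00000000e+00,  0.00000000e+00,
         1.00000000e+00]])}
{'time': 0.15, 'joint_pos': array([-1.44203885e+00,  5.32422052e-02,  1.61399024e+00,  2.75702159e-05,
        1.47600478e+00, -1.19004782e-01]), 'joint_vel': array([-0.00111537, -0.00241768, -0.00318552, -0.00145391, -0.00021088,
        0.00020721]), 'joint_efforts': array([ 8.03086950e-04, -3.94239128e+01, -3.70721197e+01, -1.28162969e-04,
        4.61760006e-03, -4.96141411e-06]), 'tool_pos': array([ 0.15320771, -0.60537196,  0.19951559]), 'tool_rot': array([-8.22346037e-04,  9.92336368e-01,  1.23563167e-01,  9.71223120e-06]), 'contact_force': array([ 0.04485716,  0.07710698, -0.62432189]), 'ft_torque': array([-0.04856864, -0.08460334,  0.01028187]), 'gripper_width': 0.9956357051117753}
```

View pics/scene0.png

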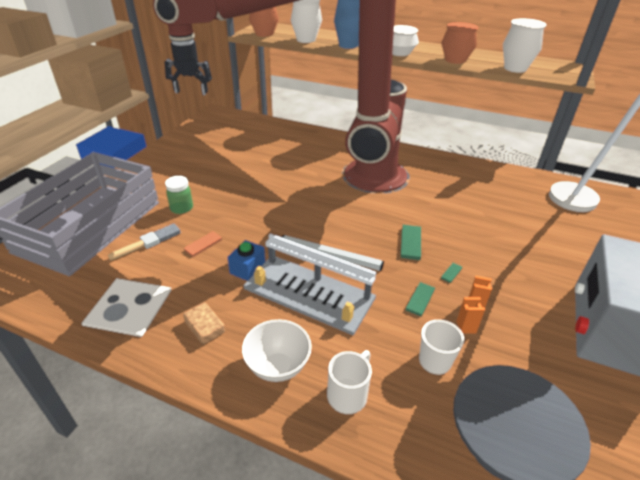

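View pics/side0.png

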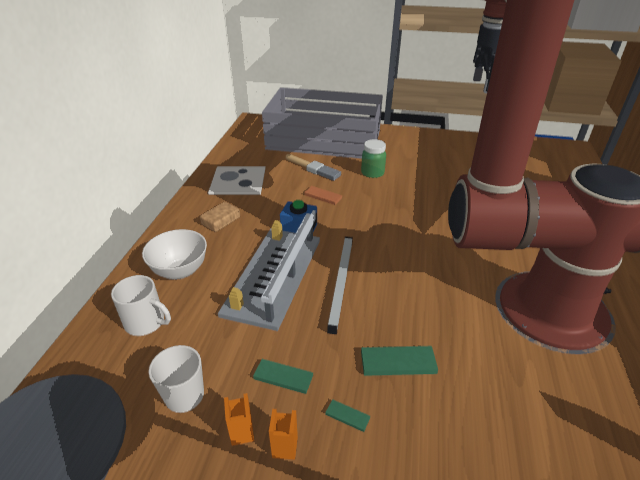

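View pics/wrist0.png

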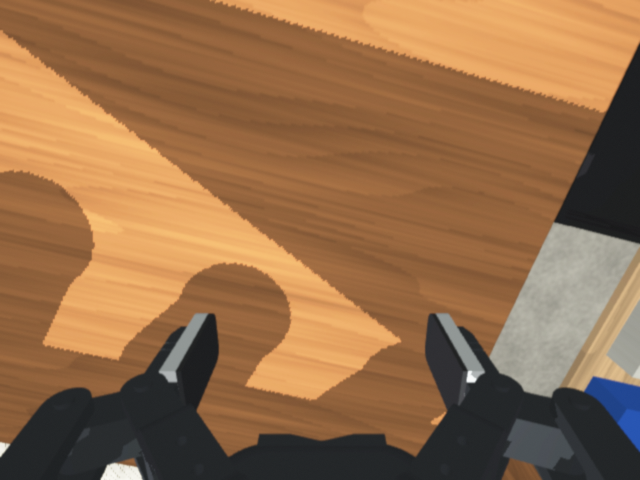

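Visible: the rack at scene (310,285), the bar behind it, two sleeves at (472,305), and a terracotta tile at (203,244). There are three greens: large (411,242), middle (420,299), small (452,272). Next I'll enlarge crops for measurement.

```bash
python3 - <<'E'
import cv2
def crop(n,x0,y0,x1,y1,o):
    im=cv2.imread(f'pics/{n}.png')[y0:y1,x0:x1]
    s=min(800/(x1-x0),600/(y1-y0)); im=cv2.resize(im,None,fx=s,fy=s,interpolation=cv2.INTER_CUBIC)
    for k in range((x0//20+1)*20,x1,20): cv2.putText(im,str(k),(int((k-x0)*s),10),0,.35,(255,255,255));cv2.line(im,(int((k-x0)*s),12),(int((k-x0)*s),18),(255,255,255))
    for k in range((y0//20+1)*20,y1,20): cv2.putText(im,str(k),(0,int((k-y0)*s)),0,.35,(255,255,255));cv2.line(im,(22,int((k-y0)*s)),(28,int((k-y0)*s)),(255,255,255))
    cv2.imwrite(f'pics/{o}.png',im)
crop('scene0',170,210,400,340,'c1')
crop('scene0',380,210,520,330,'c2')
crop('side0',200,150,380,340,'c3')
E
```

```text
(no output)
```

View pics/c1.png

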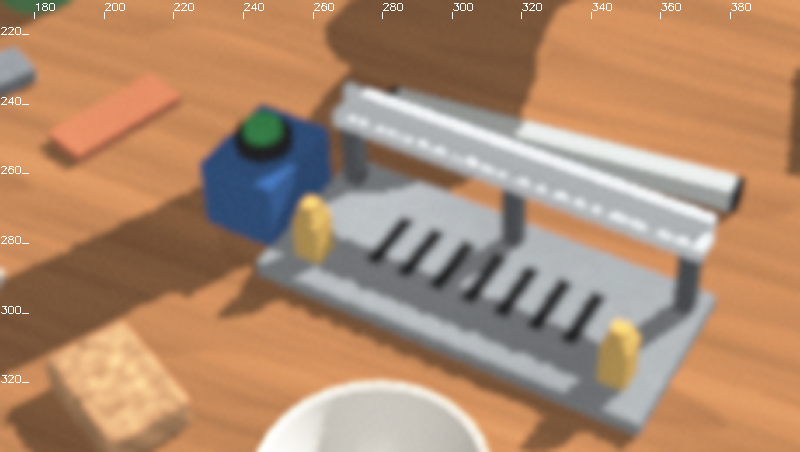

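View pics/c2.png

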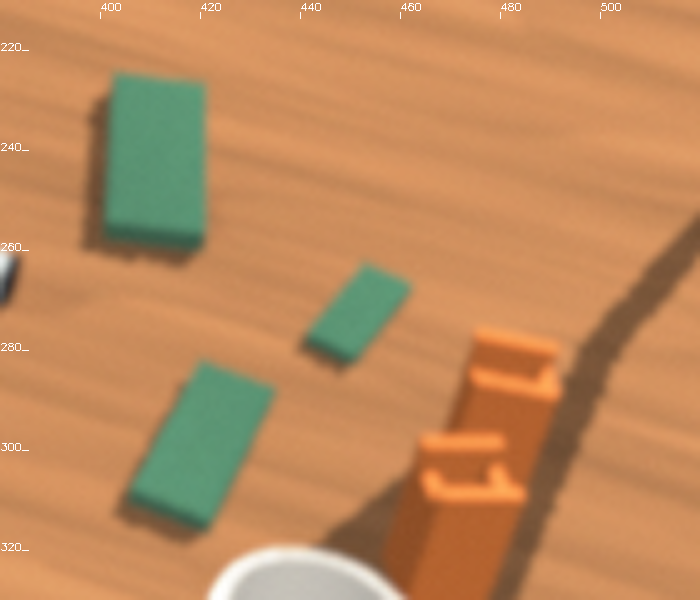

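View pics/c3.png

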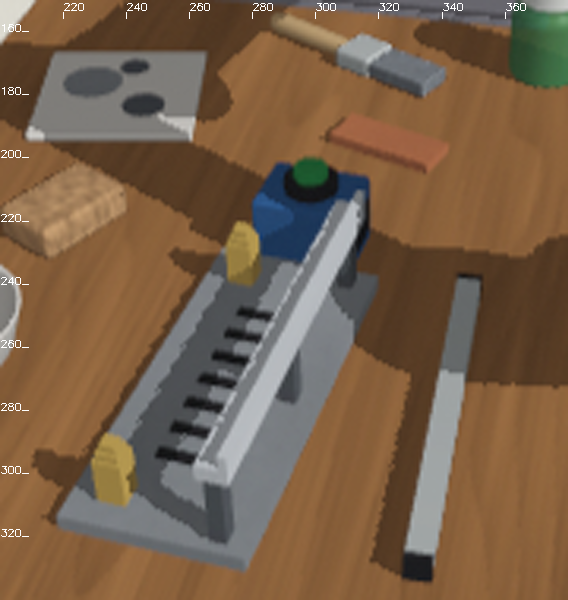

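```bash
cat > m1.py <<'E'
from h import *
from scipy.optimize import least_squares
S=cam('scene');D=cam('side')
obs=[(S,(65,-150,12),(243.3,287)),(S,(-65,150,12),(375.6,295.4)),(S,(65,150,12),(354,331)),(S,(35,-120,60),(259.7,266.6)),(S,(35,120,60),(348.8,302.6)),
(D,(35,-120,60),(277,221)),(D,(35,120,60),(235.8,288.4)),(D,(65,150,12),(218.4,313.7)),(D,(-65,150,12),(277.6,328)),(D,(-65,-150,12),(319.4,238))]
def w(p,q): c,s=np.cos(p[2]),np.sin(p[2]); q=np.array(q)/1000; return np.array([p[0]+c*q[0]-s*q[1],p[1]+s*q[0]+c*q[1],q[2]])
f=lambda p:np.concatenate([proj(c,w(p,q))-uv for c,q,uv in obs])
r=least_squares(f,[0.7,0,0]);print('rack',r.x);print(r.fun.reshape(-1,2).round(1).tolist())
def masks(n):
    im=cv2.imread(f'pics/{n}0.png');h=cv2.cvtColor(im,cv2.COLOR_BGR2HSV)
    return im,h
def blobs(m,amin=60):
    n,l,st,ce=cv2.connectedComponentsWithStats(m.astype(np.uint8))
    return [(l==i).astype(np.uint8) for i in range(1,n) if st[i,4]>amin]
for n,c in (('scene',S),('side',D)):
    im,h=masks(n)
    g=(h[...,0]>65)&(h[...,0]<95)&(h[...,1]>80)
    t=(h[...,0]<12)&(h[...,1]>120)&(h[...,2]>120)
    b=(h[...,0]>100)&(h[...,0]<130)&(h[...,1]>100)
    y=(h[...,0]>20)&(h[...,0]<32)&(h[...,1]>120)&(h[...,2]>120)
    for nm,m in(('green',g),('ter/orange',t),('blue',b),('yel',y)):
        for k in blobs(m):
            cc=cv2.findContours(k,0,2)[0];cc=max(cc,key=cv2.contourArea)
            W=np.array([ray(c,*q[0],.006)[:2] for q in cc],np.float32)
            rc=cv2.minAreaRect(W*1000);print(n,nm,int(k.sum()),cc.reshape(-1,2).mean(0).round(0),np.round(rc[0],1),np.round(rc[1],1),round(rc[2],1))
E
python3 m1.py
```

```text
rack [ 0.59953302  0.01668449 -0.08273819]
[[0.6, -2.4], [0.1, -1.7], [-0.1, -0.1], [-0.3, 0.7], [-0.2, 0.3], [-0.8, 0.7], [-1.0, 1.2], [-0.6, -0.2], [0.2, -0.8], [0.1, -0.8]]
scene green 539 [410. 243.] [308.2 199.5] [136.9  47.2] 13.2
scene green 98 [246. 248.] [ 519.1 -209. ] [41.6 31.4] 1.8
scene green 151 [451. 273.] [387.9 326.7] [22.1 66.6] 74.8
scene green 442 [420. 300.] [511.5 273.6] [35.5 99. ] 83.9
scene ter/orange 641 [264.  21.] [-1587.4 -1285.5] [758.8 202.6] 29.7
scene ter/orange 1209 [457.  40.] [-1683.6     4.4] [876.8 202.4] 5.9
scene ter/orange 133 [396. 110.] [-533.9  -71.7] [195.2  47.9] 33.0
scene ter/orange 187 [392. 130.] [-351.9  -46.4] [214.1  52.1] 15.3
scene ter/orange 160 [394. 177.] [ 6.9 65.1] [ 49.8 182.2] 81.2
scene ter/orange 463 [202. 243.] [ 554.6 -327.1] [ 52.6 108.7] 71.1
scene ter/orange 331 [477. 295.] [439.6 401.9] [ 47.2 126.2] 81.3
scene ter/orange 80 [463. 322.] [547.2 381.2] [58.4 25.5] 5.1
scene ter/orange 191 [582. 326.] [440.  632.8] [25.4 58. ] 77.3
scene blue 865 [347.  25.] [-1831.2  -777.5] [1173.8  143.7] 19.1
scene blue 1469 [109
[... 327 characters left out ...]
3.4 101.1] 83.8
side green 677 [347. 415.] [384.9 327.3] [29.3 69.8] 74.9
side ter/orange 308 [324. 195.] [ 551.7 -329.8] [ 47.9 106.9] 68.3
side ter/orange 382 [498. 200.] [  69.3 -408. ] [170.2  59. ] 15.6
side ter/orange 199 [557. 201.] [ -87.2 -424.1] [100.   29.9] 11.4
side ter/orange 200 [499. 214.] [  76.2 -326.4] [143.8  35. ] 0.8
side ter/orange 107 [557. 216.] [ -93.2 -349.3] [127.1  19.4] 4.1
side ter/orange 93 [585. 328.] [-52.   47.9] [65.5 17.8] 34.9
side blue 71 [556. 137.] [-159. -847.] [121.   15.1] 0.1
side blue 503 [298. 215.] [ 604.  -207.8] [127.6  88.7] 83.7
side yel 133 [277. 228.] [ 638.9 -149.4] [23.1 72. ] 15.0
side yel 225 [235. 297.] [658.9 105.8] [27.5 67.6] 20.0
```

```bash
cat > crop.py <<'E'
import cv2
def crop(n,x0,y0,x1,y1,o,st=10):
    im=cv2.imread(f'pics/{n}.png')[y0:y1,x0:x1]
    s=min(800/(x1-x0),600/(y1-y0)); im=cv2.resize(im,None,fx=s,fy=s,interpolation=cv2.INTER_CUBIC)
    for k in range((x0//st+1)*st,x1,st): cv2.putText(im,str(k),(int((k-x0)*s),10),0,.35,(255,255,255));cv2.line(im,(int((k-x0)*s),12),(int((k-x0)*s),18),(255,255,255))
    for k in range((y0//st+1)*st,y1,st): cv2.putText(im,str(k),(0,int((k-y0)*s)),0,.35,(255,255,255));cv2.line(im,(22,int((k-y0)*s)),(28,int((k-y0)*s)),(255,255,255))
    cv2.imwrite(f'pics/{o}.png',im)
E
python3 - <<'E'
from crop import *
crop('scene0',450,270,500,340,'d1')
crop('side0',215,385,310,465,'d2')
E
```

```text
(no output)
```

View pics/d1.png

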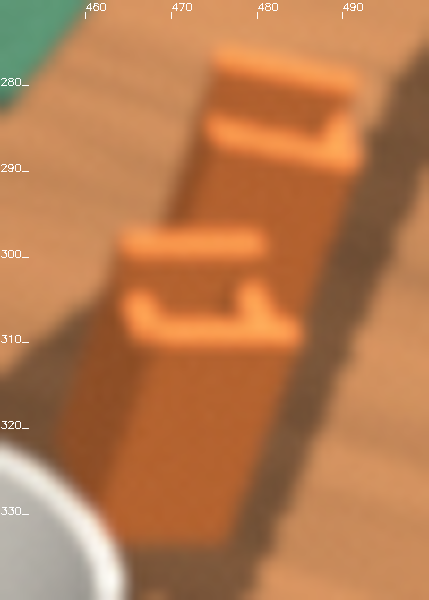

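View pics/d2.png

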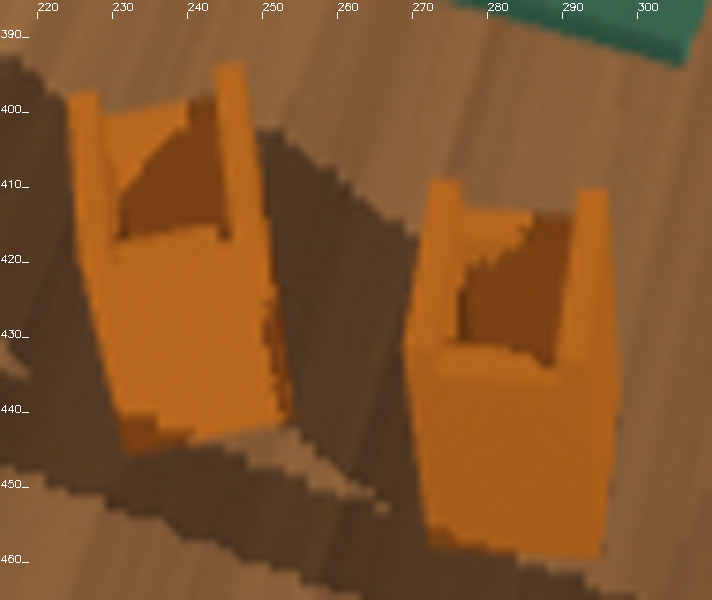

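```bash
python3 - <<'E'
from h import *
D=cam('side');S=cam('scene')
for n,a,b in(('A',(231,444),(252,441)),('B',(272,458),(294,459))):
    p=ray(D,*a,0)[:2];q=ray(D,*b,0)[:2];print(n,p.round(4),q.round(4),np.linalg.norm(p-q).round(4),np.degrees(np.arctan2(*(q-p)[::-1])))
# top far edge outer corners z=.08
for n,a,b in(('A',(224,397),(247,393.5)),('B',(271.5,409),(296,410.5))):
    p=ray(D,*a,.08)[:2];q=ray(D,*b,.08)[:2];print(n,p.round(4),q.round(4),np.linalg.norm(p-q).round(4),np.degrees(np.arctan2(*(q-p)[::-1])))
for n,q in (('A',[(464,298.5),(480,298.5),(466,308.5),(484,309)]),('B',[(475,276.5),(491,280),(474,286),(491,288)])):
    print(n,[ray(S,*k,.08)[:2].round(3).tolist() for k in q])
for e in((342,235),(353,240)): pass
print('bar',ray(D,332,327,.02),ray(D,348,241,.02))
print('cup',ray(S,440,330,.085), 'cupD',ray(D,177,362,.085))
E
```

```text
A [0.5598 0.4107] [0.5284 0.3993] 0.0334 -160.06711805852746
B [0.4893 0.4195] [0.4553 0.4143] 0.0345 -171.22927976669362
A [0.5727 0.3793] [0.5397 0.3664] 0.0354 -158.65097921941947
B [0.495  0.3844] [0.458  0.3795] 0.0373 -172.4378569976994
A [[0.545, 0.368], [0.53, 0.401], [0.573, 0.377], [0.558, 0.413]]
B [[0.463, 0.38], [0.46, 0.416], [0.496, 0.383], [0.487, 0.419]]
bar [0.44099276 0.15674163 0.02      ] [ 0.44997245 -0.11646469  0.02      ]
cup [0.65941357 0.33667574 0.085     ] cupD [0.66971087 0.33611722 0.085     ]
```

```bash
cat >> h.py <<'E'
def Rt(heading,tilt=0):
    # tool pointing down, tool x at heading(deg); tilt(deg): tip leans toward tool +x
    h=np.radians(heading);x=np.array([np.cos(h),np.sin(h),0]);z=np.array([0,0,-1.]);y=np.cross(z,x)
    return np.c_[x,y,z]@R.from_euler('y',tilt,degrees=True).as_matrix()
def go(P,heading,tilt=0):
    s=state();r0=q2R(s['tool_rot']);d=r0.T@(np.array(P)-s['tool_pos'])
    rv=np.degrees(R.from_matrix(r0.T@Rt(heading,tilt)).as_rotvec())
    print('t',round(s['time'],2),'pos',s['tool_pos'].round(4),'F',np.round(s['contact_force'],1),'w',round(s['gripper_width'],3),'| lin',d.round(4),'rot',rv.round(2))
E
python3 -c "
from h import *
go([.40,-.30,.42],80);go([.5,.1,.42],85)"
```

```text
t 0.15 pos [ 0.1532 -0.6054  0.1995] F [ 0.   0.1 -0.6] w 0.996 | lin [ 0.3142 -0.2359 -0.22  ] rot [-8.00e-02 -6.00e-02 -6.58e+01]
t 0.15 pos [ 0.1532 -0.6054  0.1995] F [ 0.   0.1 -0.6] w 0.996 | lin [ 0.5092 -0.5991 -0.2194] rot [-7.00e-02 -7.00e-02 -7.08e+01]
```

Call:
apply_moves(commands=[{"linear": [0.314,-0.235,-0.22],"delta_rot": [0,0,-66],"fingers": 0},{"linear": [0.314,-0.235,-0.22],"delta_rot": [0,0,-66],"fingers": 0},{"linear": [0.314,-0.235,-0.22],"delta_rot": [0,0,-66],"fingers": 0},{"linear": [0.314,-0.235,-0.22],"delta_rot": [0,0,-66],"fingers": 0},{"linear": [0.314,-0.235,-0.22],"delta_rot": [0,0,-66],"fingers": 0},{"linear": [0.314,-0.235,-0.22],"delta_rot": [0,0,-66],"fingers": 0},{"linear": [0.314,-0.235,-0.22],"delta_rot": [0,0,-66],"fingers": 0},{"linear": [0.314,-0.235,-0.22],"delta_rot": [0,0,-66],"fingers": 0}])

```text
time: 0.95
tool_pos: [0.3734, -0.333, 0.3969]
tool_rot: [0.0, 0.763, 0.646, 0.0]
contact_force: [0.7, 0.2, -0.2]
gripper_width: 0.999
```

```bash
python3 -c "
from h import *
go([.54,.0,.38],85)"
```

```text
t 0.95 pos [ 0.3734 -0.333   0.3969] F [ 0.7  0.2 -0.2] w 0.999 | lin [0.356  0.1091 0.017 ] rot [ 0.   -0.   -4.53]
```

Call:
apply_moves(commands=[{"linear": [0.42,0.2,0.02],"delta_rot": [0,0,-4.5],"fingers": 90},{"linear": [0.42,0.2,0.02],"delta_rot": [0,0,-4.5],"fingers": 90},{"linear": [0.42,0.2,0.02],"delta_rot": [0,0,-4.5],"fingers": 90},{"linear": [0.42,0.2,0.02],"delta_rot": [0,0,-4.5],"fingers": 90},{"linear": [0.42,0.2,0.02],"delta_rot": [0,0,-4.5],"fingers": 90},{"linear": [0.42,0.2,0.02],"delta_rot": [0,0,-4.5],"fingers": 90},{"linear": [0.42,0.2,0.02],"delta_rot": [0,0,-4.5],"fingers": 90},{"linear": [0.42,0.2,0.02],"delta_rot": [0,0,-4.5],"fingers": 90}])

```text
time: 1.75
tool_pos: [0.6043, -0.0064, 0.3786]
tool_rot: [-0.0, 0.739, 0.674, -0.0]
contact_force: [0.5, -1.2, 0.2]
gripper_width: 0.647
```

```bash
cat > snap.py <<'E'
import sys,json
from h import *
s=state(); im=eyes.grab_frame('wrist'); save(sys.argv[1],im)
json.dump({'tool_pos':s['tool_pos'].tolist(),'tool_rot':s['tool_rot'].tolist()},open(f'pics/{sys.argv[1]}.json','w'))
print(s['tool_pos'].round(4),np.round(s['joint_vel'],3))
E
python3 snap.py w1
```

```text
[ 0.6043 -0.0064  0.3786] [ 0.763  0.639 -0.576 -0.004 -0.07   0.759]
```

View pics/w1.png

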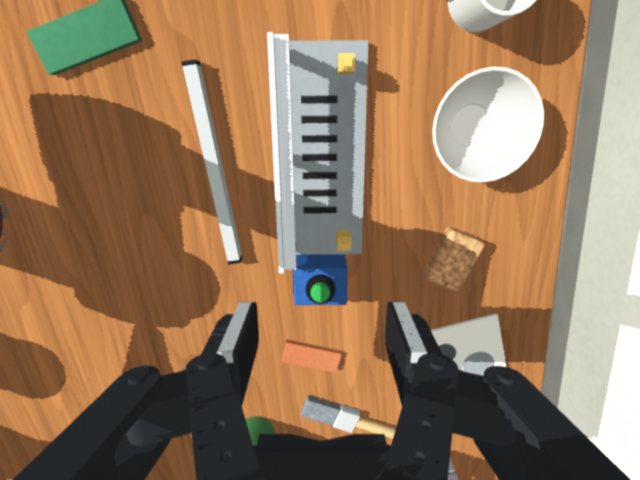

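Call:
apply_moves(commands=[{"linear": [0,0,0],"delta_rot": [0,0,0],"fingers": 90},{"linear": [0,0,0],"delta_rot": [0,0,0],"fingers": 90},{"linear": [0,0,0],"delta_rot": [0,0,0],"fingers": 90},{"linear": [0,0,0],"delta_rot": [0,0,0],"fingers": 90},{"linear": [0,0,0],"delta_rot": [0,0,0],"fingers": 90},{"linear": [0,0,0],"delta_rot": [0,0,0],"fingers": 90},{"linear": [0,0,0],"delta_rot": [0,0,0],"fingers": 90},{"linear": [0,0,0],"delta_rot": [0,0,0],"fingers": 90}])

```text
time: 2.6
tool_pos: [0.6035, -0.0086, 0.3791]
tool_rot: [0.0, 0.739, 0.674, 0.0]
contact_force: [0.2, -0.0, -0.1]
gripper_width: 0.646
```

```bash
python3 snap.py w2; python3 - <<'E'
from crop import *
crop('w2',180,0,400,165,'e0')
crop('w2',180,165,400,330,'e1')
crop('w2',180,30,400,320,'e2')
E
```

```text
[ 0.6035 -0.0086  0.3791] [ 0.004  0.002 -0.    -0.002  0.     0.   ]
```

View pics/e0.png

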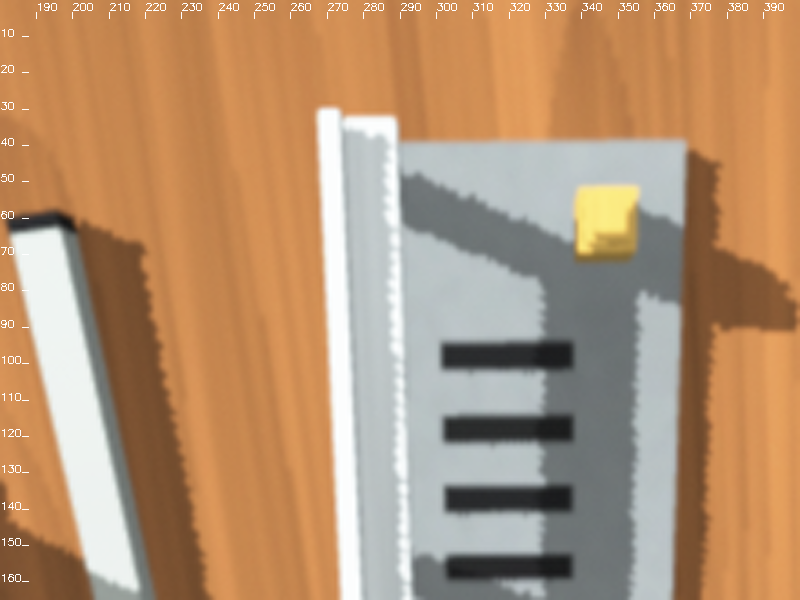

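View pics/e1.png

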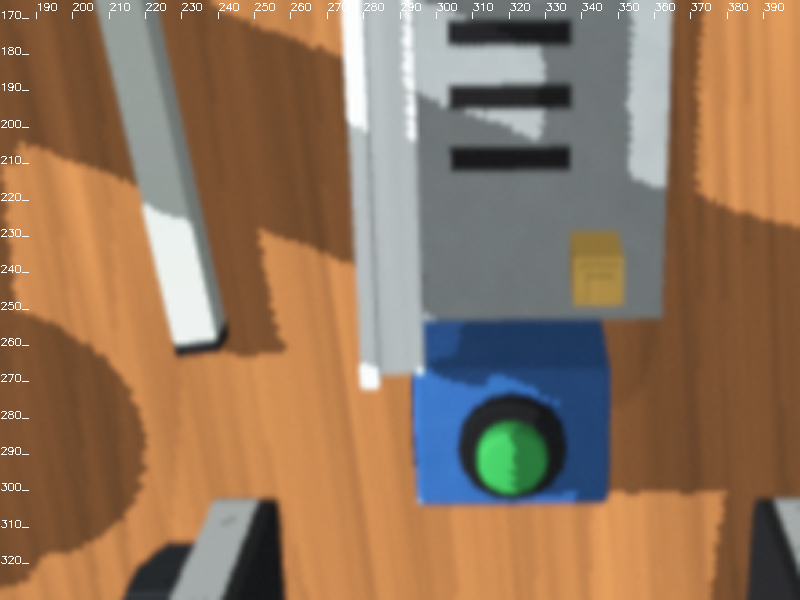

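```bash
python3 - <<'E'
import json
import io,contextlib
with contextlib.redirect_stdout(io.StringIO()):
    from m1 import *
W=cam('wrist',json.load(open('pics/w2.json')))
o2=[(W,(65,150,12),(368.7,38.5)),(W,(65,-150,12),(361.8,252.5)),(W,(25,130,48),(338.1,51.4)),(W,(45,130,48),(356,50.9)),(W,(25,-130,48),(337,248.9)),(W,(45,-130,48),(351.9,248.9)),(W,(-56,145,94),(266.9,29.7)),(W,(-56,-145,94),(278.5,271.7))]
for o in (o2,obs+o2):
    f=lambda p:np.concatenate([proj(c,w(p,q))-uv for c,q,uv in o])
    r=least_squares(f,[0.6,0,0],loss='soft_l1');print('rack',r.x.round(4));print(f(r.x).reshape(-1,2).round(1).tolist())
p=r.x
for q in((35,120,12),(35,-120,12),(0,-184,66)):print(q,w(p,q).round(4), proj(W,w(p,q)).round(1))
print('button',ray(W,320.5,290,.07))
a=ray(W,190.2,59.7,.02);b=ray(W,233.4,260.4,.02);d=a-b;print('bar',a,b,np.linalg.norm(d),(a+b)/2,np.degrees(np.arctan2(-d[0],d[1])))
E
```

```text
rack [ 0.6029  0.0162 -0.0864]
[[-0.3, -0.2], [-0.2, -0.1], [0.8, -0.1], [-0.9, 0.3], [0.2, -0.1], [-1.0, -0.2], [0.4, 0.5], [0.5, -0.4]]
rack [ 0.6021  0.0163 -0.0852]
[[0.0, -1.9], [-0.4, -0.9], [-0.8, 0.8], [-0.9, 1.3], [-0.8, 1.1], [-1.7, 0.5], [-2.2, 0.8], [-1.8, -0.6], [-1.2, -1.2], [-0.7, -1.0], [-1.0, -0.3], [-0.6, -0.1], [0.0, -0.2], [-1.6, 0.2], [-0.2, -0.2], [-1.4, -0.3], [-0.4, 0.5], [0.1, -0.3]]
(35, 120, 12) [0.6472 0.1329 0.012 ] [344.4  63.7]
(35, -120, 12) [ 0.6268 -0.1063  0.012 ] [342.4 234.4]
(0, -184, 66) [ 0.5865 -0.167   0.066 ] [320.1 287.6]
button [ 0.58695029 -0.16898427  0.07      ]
bar [0.44588788 0.15546634 0.02      ] [ 0.45361392 -0.13043213  0.02      ] 0.286002839232404 [0.4497509  0.01251711 0.02      ] 1.5479683967119293
```

```bash
python3 -c "
from h import *
go([.52,.34,.36],100)"
```

```text
t 2.65 pos [ 0.6035 -0.0085  0.3791] F [ 0.7 -0.1 -1. ] w 0.645 | lin [ 0.3393 -0.1154  0.0191] rot [ 1.000e-02 -0.000e+00 -1.531e+01]
```

Call:
apply_moves(commands=[{"linear": [0.34,-0.115,0.02],"delta_rot": [0,0,-15],"fingers": 90},{"linear": [0.34,-0.115,0.02],"delta_rot": [0,0,-15],"fingers": 90},{"linear": [0.34,-0.115,0.02],"delta_rot": [0,0,-15],"fingers": 90},{"linear": [0.34,-0.115,0.02],"delta_rot": [0,0,-15],"fingers": 90},{"linear": [0.34,-0.115,0.02],"delta_rot": [0,0,-15],"fingers": 90},{"linear": [0.34,-0.115,0.02],"delta_rot": [0,0,-15],"fingers": 90},{"linear": [0.34,-0.115,0.02],"delta_rot": [0,0,-15],"fingers": 90},{"linear": [0.34,-0.115,0.02],"delta_rot": [0,0,-15],"fingers": 90}])

```text
time: 3.45
tool_pos: [0.5184, 0.345, 0.3581]
tool_rot: [-0.001, 0.643, 0.766, -0.0]
contact_force: [0.0, -0.8, -0.7]
gripper_width: 0.646
```

Call:
apply_moves(commands=[{"linear": [0,0,0],"delta_rot": [0,0,0],"fingers": 90},{"linear": [0,0,0],"delta_rot": [0,0,0],"fingers": 90},{"linear": [0,0,0],"delta_rot": [0,0,0],"fingers": 90},{"linear": [0,0,0],"delta_rot": [0,0,0],"fingers": 90},{"linear": [0,0,0],"delta_rot": [0,0,0],"fingers": 90},{"linear": [0,0,0],"delta_rot": [0,0,0],"fingers": 90},{"linear": [0,0,0],"delta_rot": [0,0,0],"fingers": 90},{"linear": [0,0,0],"delta_rot": [0,0,0],"fingers": 90}])

```text
time: 4.25
tool_pos: [0.5205, 0.3406, 0.3591]
tool_rot: [0.0, 0.645, 0.764, 0.0]
contact_force: [-0.4, 0.2, -1.0]
gripper_width: 0.65
```

```bash
python3 snap.py w3
```

```text
[0.5205 0.3406 0.3591] [ 0.001  0.     0.002  0.     0.    -0.   ]
```

View pics/w3.png

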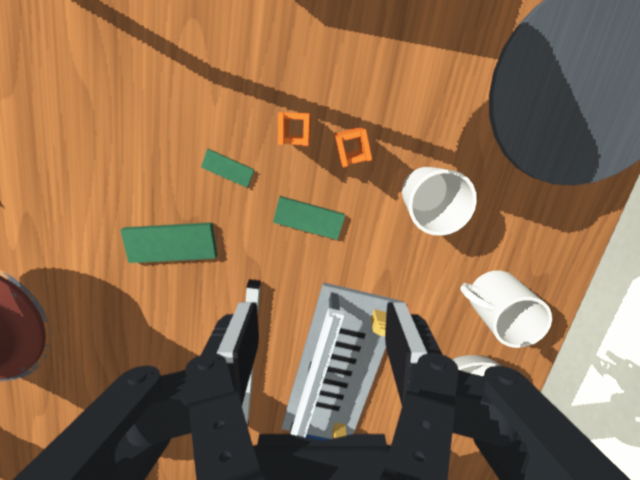

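```bash
cat > m2.py <<'E'
import sys,json
from h import *
def orange(n,z=.08):
    W=cam('wrist',json.load(open(f'pics/{n}.json')));im=cv2.imread(f'pics/{n}.png');h=cv2.cvtColor(im,cv2.COLOR_BGR2HSV)
    m=((h[...,0]<14)&(h[...,1]>205)&(h[...,2]>150)).astype(np.uint8)
    for c in cv2.findContours(m,0,2)[0]:
        if cv2.contourArea(c)<80: continue
        P=np.array([ray(W,*q[0],z)[:2] for q in c],np.float32)*1000;r=cv2.minAreaRect(P);print(c.reshape(-1,2).mean(0).round(),cv2.contourArea(c),np.round(r[0],1),np.round(r[1],1),round(r[2],1))
if __name__=='__main__':
    orange(sys.argv[1])
    from crop import crop
    a=list(map(int,sys.argv[2:6])) if len(sys.argv)>3 else None
    if a: crop(sys.argv[1],*a,sys.argv[1]+'c')
E
python3 m2.py w3 260 90 400 190
```

```text
(no output)
```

View pics/w3c.png

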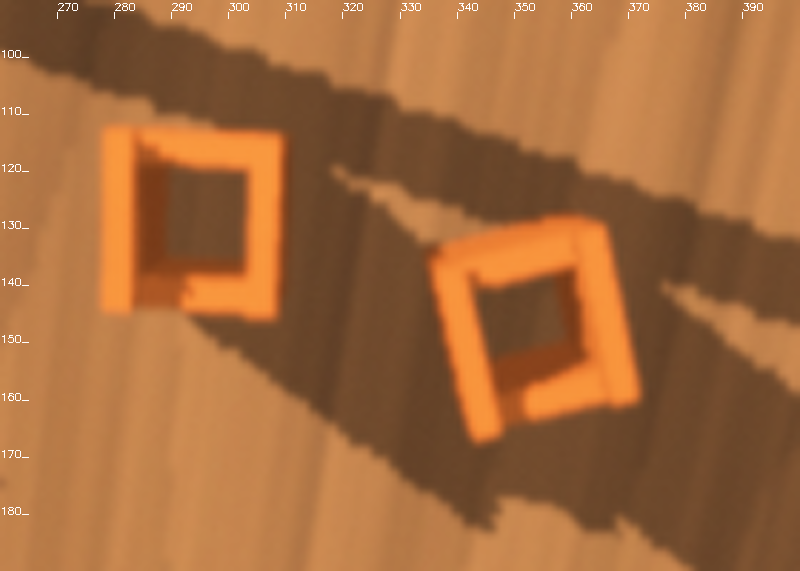

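```bash
python3 - <<'E'
import json
from h import *
W=cam('wrist',json.load(open('pics/w3.json')))
for n,q in(('B',[(278,112.2),(277.5,144.6),(309.5,113.3),(308.5,146)]),('A',[(335.3,133.8),(343.7,167.4),(365.4,128.9),(372,160.4)])):
    P=np.array([ray(W,*k,.08)[:2] for k in q]);d=P[2:].mean(0)-P[:2].mean(0);e=P[[0,2]].mean(0)-P[[1,3]].mean(0)
    print(n,P.mean(0).round(4),np.degrees(np.arctan2(d[1],d[0])),np.degrees(np.arctan2(-e[0],e[1])),np.linalg.norm(d),np.linalg.norm(e))
E
```

```text
B [0.4765 0.399 ] 7.480989399737434 6.874578552313282 0.036846424937539146 0.03683613502209822
A [0.5514 0.3901] 21.04019376327485 24.550594591628947 0.035472113227437124 0.03931971161102448
```

```bash
python3 -c "
from h import *
go([.551,.390,.14],111)"
```

```text
t 4.3 pos [0.5205 0.3407 0.359 ] F [-0.8 -0.8 -0. ] w 0.646 | lin [0.0435 0.0384 0.219 ] rot [ -0.     0.   -11.31]
```

Call:
apply_moves(commands=[{"linear": [0.0435,0.0385,0.1],"delta_rot": [0,0,-11.3],"fingers": 100},{"linear": [0.0435,0.0385,0.1],"delta_rot": [0,0,-11.3],"fingers": 100},{"linear": [0.0435,0.0385,0.22],"delta_rot": [0,0,-11.3],"fingers": 100},{"linear": [0.0435,0.0385,0.22],"delta_rot": [0,0,-11.3],"fingers": 100},{"linear": [0.0435,0.0385,0.22],"delta_rot": [0,0,-11.3],"fingers": 100},{"linear": [0.0435,0.0385,0.22],"delta_rot": [0,0,-11.3],"fingers": 100},{"linear": [0.0435,0.0385,0.22],"delta_rot": [0,0,-11.3],"fingers": 100},{"linear": [0.0435,0.0385,0.22],"delta_rot": [0,0,-11.3],"fingers": 100}])

```text
time: 5.1
tool_pos: [0.5529, 0.3911, 0.1429]
tool_rot: [0.001, 0.566, 0.824, 0.003]
contact_force: [-0.3, 0.2, 0.0]
gripper_width: 0.606
```

```bash
python3 -c "
from h import *
go([.551,.390,.036],111)";python3 snap.py w4
```

```text
t 5.1 pos [0.5529 0.3911 0.1429] F [-0.3  0.2  0. ] w 0.606 | lin [-0.0004 -0.0027  0.1069] rot [ 0.32 -0.04 -0.  ]
[0.5529 0.3911 0.1429] [ 0.    -0.011 -0.01   0.    -0.003  0.002]
```

View pics/w4.png

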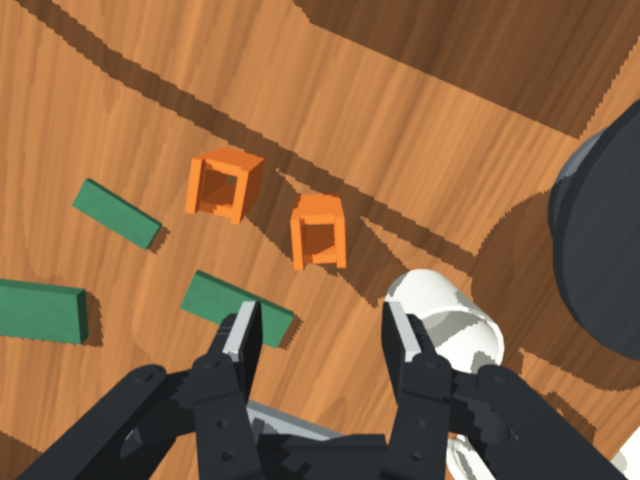

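Call:
apply_moves(commands=[{"linear": [0,-0.001,0.03],"delta_rot": [0,0,0],"fingers": 100},{"linear": [0,-0.001,0.06],"delta_rot": [0,0,0],"fingers": 100},{"linear": [0,-0.001,0.085],"delta_rot": [0,0,0],"fingers": 100},{"linear": [0,-0.001,0.105],"delta_rot": [0,0,0],"fingers": 100},{"linear": [0,-0.001,0.105],"delta_rot": [0,0,0],"fingers": 100},{"linear": [0,-0.001,0.105],"delta_rot": [0,0,0],"fingers": 255},{"linear": [0,-0.001,0.105],"delta_rot": [0,0,0],"fingers": 255},{"linear": [0,-0.001,0.105],"delta_rot": [0,0,0],"fingers": 255}])

```text
time: 5.95
tool_pos: [0.5518, 0.3907, 0.037]
tool_rot: [0.001, 0.566, 0.824, 0.002]
contact_force: [0.2, -0.2, 4.1]
gripper_width: 0.4
```

Call:
apply_moves(commands=[{"linear": [0,0,0],"delta_rot": [0,0,0],"fingers": 255},{"linear": [0,0,0],"delta_rot": [0,0,0],"fingers": 255},{"linear": [0,0,0],"delta_rot": [0,0,0],"fingers": 255},{"linear": [0,0,-0.02],"delta_rot": [0,0,0],"fingers": 255},{"linear": [0,0,-0.05],"delta_rot": [0,0,0],"fingers": 255},{"linear": [0,0,-0.1],"delta_rot": [0,0,0],"fingers": 255},{"linear": [0,0,-0.15],"delta_rot": [0,0,0],"fingers": 255},{"linear": [0,0,-0.15],"delta_rot": [0,0,0],"fingers": 255}])

```text
time: 6.75
tool_pos: [0.5545, 0.3923, 0.1951]
tool_rot: [0.004, 0.566, 0.824, 0.008]
contact_force: [1.0, 0.8, -1.1]
gripper_width: 0.403
```

```bash
python3 -c "
from h import *
go([.6472,.1329,.19],85.1)";python3 snap.py w5
```

```text
t 6.75 pos [0.5545 0.3923 0.1951] F [ 1.   0.8 -1.1] w 0.403 | lin [-0.2753 -0.0065  0.0044] rot [ 0.92 -0.35 25.9 ]
[0.5545 0.3923 0.1951] [-0.003  0.048  0.08  -0.001 -0.043  0.001]
```

View pics/w5.png

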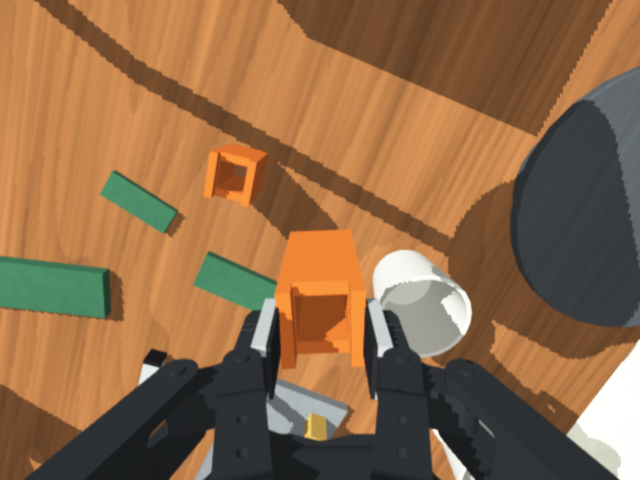

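Call:
apply_moves(commands=[{"linear": [-0.275,-0.006,0.005],"delta_rot": [0,0,25.9],"fingers": 255},{"linear": [-0.275,-0.006,0.005],"delta_rot": [0,0,25.9],"fingers": 255},{"linear": [-0.275,-0.006,0.005],"delta_rot": [0,0,25.9],"fingers": 255},{"linear": [-0.275,-0.006,0.005],"delta_rot": [0,0,25.9],"fingers": 255},{"linear": [-0.275,-0.006,0.005],"delta_rot": [0,0,25.9],"fingers": 255},{"linear": [-0.275,-0.006,0.005],"delta_rot": [0,0,25.9],"fingers": 255},{"linear": [-0.275,-0.006,0.005],"delta_rot": [0,0,25.9],"fingers": 255},{"linear": [-0.275,-0.006,0.005],"delta_rot": [0,0,25.9],"fingers": 255}])

```text
time: 7.6
tool_pos: [0.6421, 0.1304, 0.1769]
tool_rot: [-0.001, 0.737, 0.676, -0.001]
contact_force: [-0.3, 0.2, -2.9]
gripper_width: 0.403
```

```bash
python3 -c "
from h import *
go([.6475,.1329,.106],85.1)"
```

```text
t 7.6 pos [0.6421 0.1304 0.1769] F [-0.3  0.2 -2.9] w 0.403 | lin [0.0029 0.0055 0.0709] rot [-0.2  -0.   -0.08]
```

Call:
apply_moves(commands=[{"linear": [0.003,0.005,0.05],"delta_rot": [0,0,0],"fingers": 255},{"linear": [0.003,0.005,0.05],"delta_rot": [0,0,0],"fingers": 255},{"linear": [0.003,0.005,0.05],"delta_rot": [0,0,0],"fingers": 255},{"linear": [0.003,0.005,0.05],"delta_rot": [0,0,0],"fingers": 255},{"linear": [0.003,0.005,0.05],"delta_rot": [0,0,0],"fingers": 255},{"linear": [0.003,0.005,0.05],"delta_rot": [0,0,0],"fingers": 255},{"linear": [0.003,0.005,0.05],"delta_rot": [0,0,0],"fingers": 255},{"linear": [0.003,0.005,0.05],"delta_rot": [0,0,0],"fingers": 255}])

```text
time: 8.4
tool_pos: [0.6486, 0.1334, 0.1297]
tool_rot: [0.0, 0.737, 0.676, 0.0]
contact_force: [-0.0, -0.0, -2.0]
gripper_width: 0.4
```

```bash
python3 -c "
from h import *
go([.6475,.1329,.106],85.1)"
```

```text
t 8.4 pos [0.6486 0.1334 0.1297] F [-0. -0. -2.] w 0.4 | lin [-0.0006 -0.001   0.0237] rot [ 0.05 -0.01 -0.01]
```

Call:
apply_moves(commands=[{"linear": [-0.0005,-0.001,0.012],"delta_rot": [0,0,0],"fingers": 255},{"linear": [-0.0005,-0.001,0.024],"delta_rot": [0,0,0],"fingers": 255},{"linear": [-0.0005,-0.001,0.024],"delta_rot": [0,0,0],"fingers": 255},{"linear": [-0.0005,-0.001,0.024],"delta_rot": [0,0,0],"fingers": 255},{"linear": [-0.0005,-0.001,0.024],"delta_rot": [0,0,0],"fingers": 255},{"linear": [-0.0005,-0.001,0.024],"delta_rot": [0,0,0],"fingers": 255},{"linear": [-0.0005,-0.001,0.024],"delta_rot": [0,0,0],"fingers": 255},{"linear": [-0.0005,-0.001,0.024],"delta_rot": [0,0,0],"fingers": 255}])

```text
time: 9.2
tool_pos: [0.6475, 0.133, 0.1054]
tool_rot: [0.0, 0.737, 0.676, 0.0]
contact_force: [-0.1, 0.7, -1.6]
gripper_width: 0.403
```

```bash
python3 - <<'E'
from h import *
go([.6475,.1329,.106],85.1)
from crop import crop
for n in('scene','side'): save(n+'1',eyes.grab_frame(n))
crop('scene1',310,230,400,340,'f1');crop('side1',190,200,290,320,'f2')
E
python3 snap.py w6
```

```text
t 9.2 pos [0.6475 0.133  0.1054] F [-0.1  0.7 -1.6] w 0.403 | lin [-0.0001  0.     -0.0006] rot [ 0.04 -0.01 -0.  ]
[0.6474 0.133  0.1053] [ 0.001  0.     0.002  0.     0.001 -0.   ]
```

View pics/f1.png

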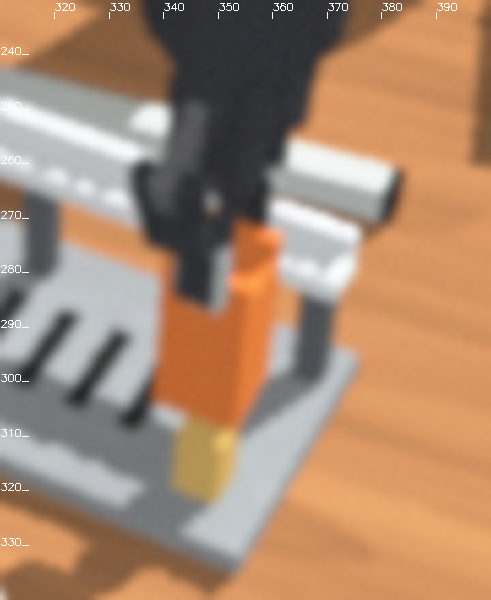

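View pics/f2.png

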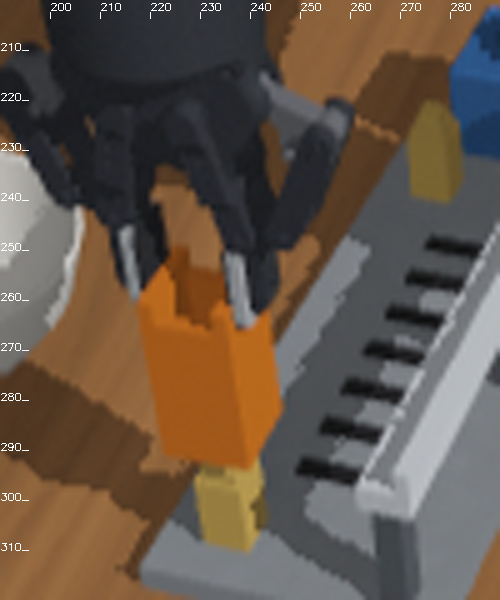

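View pics/w6.png

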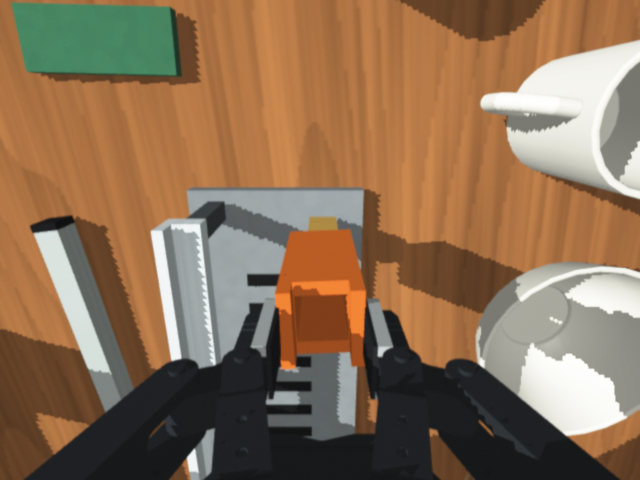

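```bash
python3 - <<'E'
from h import *
from crop import crop
S=cam('scene');D=cam('side')
crop('w6',280,200,370,260,'f3')
z=.0689
c,s=np.cos(-.0852),np.sin(-.0852);ex=np.array([c,s]);ey=np.array([-s,c])
a,b=ray(S,338.3,304.5,z)[:2],ray(S,353.2,309.3,z)[:2]; print('scene +x face edge',a,b,np.linalg.norm(a-b),'centre',(a+b)/2-ex*.018)
a,b,d=[ray(D,*q,z)[:2] for q in((221.5,291),(238.5,293.5),(244.5,282))];print('side +y face',a,b,np.linalg.norm(a-b),np.linalg.norm(b-d),'centre',(a+b)/2-ey*.018,(a+d)/2)
print('spigL scene',ray(S,348.8,302.6,.06)[:2],'side',ray(D,235.8,288.4,.06)[:2])
E
python3 - <<'E'
import sys;sys.path.insert(0,'.')
import os;os.chdir('.')
from crop import crop
crop('scene0',335,285,365,330,'f4',5);crop('side0',220,275,255,315,'f5',5)
E
```

```text
scene +x face edge [0.66606803 0.11632484] [0.66576534 0.15121105] 0.03488752514259791 centre [0.64798198 0.13529969]
side +y face [0.66483138 0.15070521] [0.62960881 0.15065372] 0.03522260636989205 0.03343457656896801 centre [0.64568835 0.13274476] [0.6466524  0.13397182]
spigL scene [0.64342945 0.13343027] side [0.64355958 0.12976458]
```

View pics/f3.png

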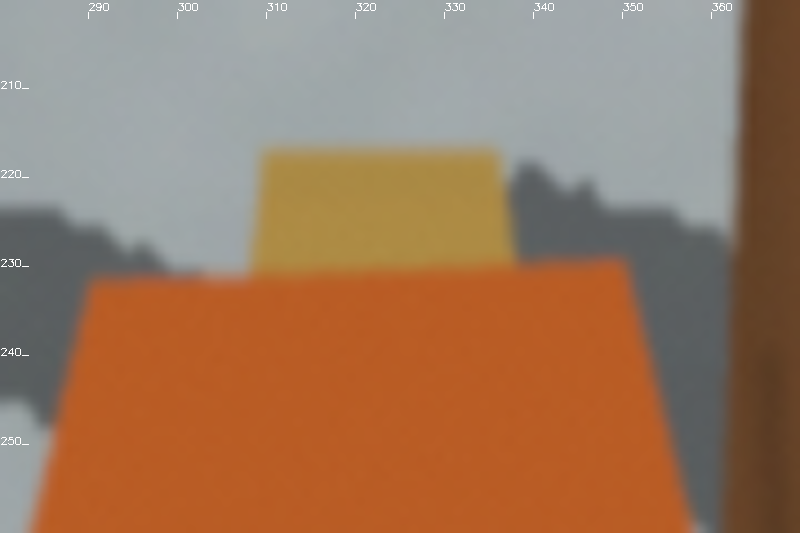

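View pics/f4.png

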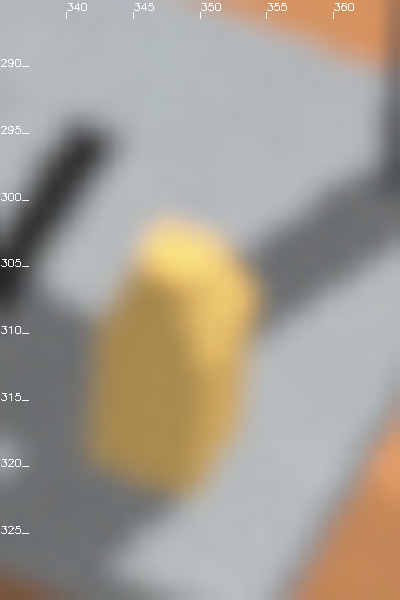

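View pics/f5.png

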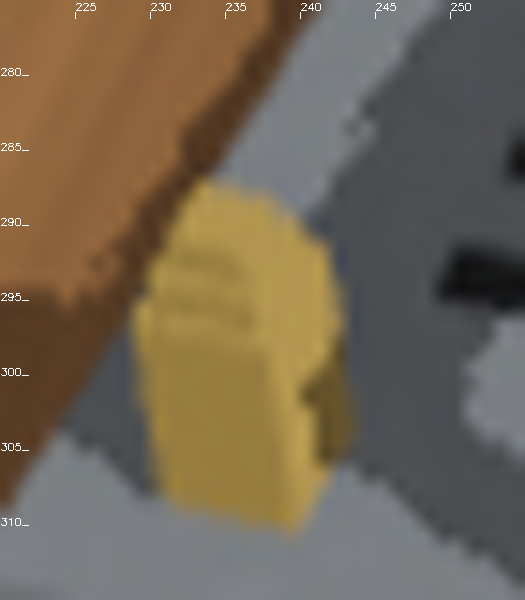

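```bash
python3 - <<'E'
from h import *
S=cam('scene');D=cam('side');W=cam('wrist',__import__('json').load(open('pics/w6.json')))
c,s=np.cos(-.0852),np.sin(-.0852);ex=np.array([c,s]);ey=np.array([-s,c]);z=.012
a,b,d=[ray(S,*q,z)[:2] for q in((341.1,320),(348.6,322.6),(352,316))]; print('scene',np.linalg.norm(a-b),np.linalg.norm(b-d),(a+b)/2-ex*.01,(a+d)/2)
a,b,d=[ray(D,*q,z)[:2] for q in((230.3,309),(239.5,311),(243.2,305))]; print('side',np.linalg.norm(a-b),np.linalg.norm(b-d),(a+b)/2-ey*.01,(a+d)/2)
a,b=ray(W,309.7,217,z)[:2],ray(W,335.7,217,z)[:2];print('wrist spig',a,b,np.linalg.norm(a-b),(a+b)/2-ey*.01)
a,b=ray(W,290.3,232,.0689)[:2],ray(W,350.2,230,.0689)[:2];print('wrist sleeve',a,b,np.linalg.norm(a-b),(a+b)/2-ey*.018)
E
```

```text
scene 0.01840442007393141 0.02167568344869039 [0.64906147 0.13338697] [0.64819058 0.13280052]
side 0.020476276090143214 0.01764857504610184 [0.64499506 0.13480929] [0.6448299  0.13600743]
wrist spig [0.63918293 0.14348508] [0.65864783 0.14181274] 0.01953661531470955 [0.64806441 0.13268519]
wrist sleeve [0.629921   0.15094501] [0.66575821 0.14912735] 0.03588327363891149 [0.64630786 0.13210147]
```

Call:
apply_moves(commands=[{"linear": [0,0.0014,0.0],"delta_rot": [0,0,0],"fingers": 255},{"linear": [0,0.0014,0.005],"delta_rot": [0,0,0],"fingers": 255},{"linear": [0,0.0014,0.01],"delta_rot": [0,0,0],"fingers": 255},{"linear": [0,0.0014,0.014],"delta_rot": [0,0,0],"fingers": 255},{"linear": [0,0.0014,0.018],"delta_rot": [0,0,0],"fingers": 255},{"linear": [0,0.0014,0.022],"delta_rot": [0,0,0],"fingers": 255},{"linear": [0,0.0014,0.026],"delta_rot": [0,0,0],"fingers": 255},{"linear": [0,0.0014,0.026],"delta_rot": [0,0,0],"fingers": 255}])

```text
time: 10.15
tool_pos: [0.6481, 0.1328, 0.0781]
tool_rot: [-0.0, 0.737, 0.676, -0.001]
contact_force: [0.5, -0.7, -1.9]
gripper_width: 0.4
```

Call:
apply_moves(commands=[{"linear": [0,0,0.006],"delta_rot": [0,0,0],"fingers": 255},{"linear": [0,0,0.012],"delta_rot": [0,0,0],"fingers": 255},{"linear": [0,0,0.018],"delta_rot": [0,0,0],"fingers": 255},{"linear": [0,0,0.023],"delta_rot": [0,0,0],"fingers": 255},{"linear": [0,0,0.027],"delta_rot": [0,0,0],"fingers": 255},{"linear": [0,0,0.03],"delta_rot": [0,0,0],"fingers": 255},{"linear": [0,0,0.031],"delta_rot": [0,0,0],"fingers": 255},{"linear": [0,0,0.031],"delta_rot": [0,0,0],"fingers": 255}])

```text
time: 10.95
tool_pos: [0.6487, 0.1331, 0.0491]
tool_rot: [-0.0, 0.737, 0.676, -0.0]
contact_force: [-3.4, -0.1, 3.8]
gripper_width: 0.402
```

Call:
apply_moves(commands=[{"linear": [0,0,0.001],"delta_rot": [0,0,0],"fingers": 255},{"linear": [0,0,0.002],"delta_rot": [0,0,0],"fingers": 255},{"linear": [0,0,0.002],"delta_rot": [0,0,0],"fingers": 255},{"linear": [0,0,0],"delta_rot": [0,0,0],"fingers": 100},{"linear": [0,0,0],"delta_rot": [0,0,0],"fingers": 100},{"linear": [0,0,0],"delta_rot": [0,0,0],"fingers": 100},{"linear": [0,0,-0.02],"delta_rot": [0,0,0],"fingers": 100},{"linear": [0,0,-0.06],"delta_rot": [0,0,0],"fingers": 100}])

```text
time: 11.75
tool_pos: [0.6453, 0.1324, 0.1033]
tool_rot: [-0.003, 0.737, 0.676, -0.004]
contact_force: [0.7, -0.1, 0.4]
gripper_width: 0.611
```

Call:
apply_moves(commands=[{"linear": [0,0,-0.05],"delta_rot": [0,0,0],"fingers": 100},{"linear": [0,0,-0.1],"delta_rot": [0,0,0],"fingers": 100},{"linear": [0,0,-0.1],"delta_rot": [0,0,0],"fingers": 100},{"linear": [0,0,-0.1],"delta_rot": [0,0,0],"fingers": 100},{"linear": [0,0,-0.1],"delta_rot": [0,0,0],"fingers": 100},{"linear": [0,0,-0.1],"delta_rot": [0,0,0],"fingers": 100},{"linear": [0,0,-0.1],"delta_rot": [0,0,0],"fingers": 100},{"linear": [0,0,-0.1],"delta_rot": [0,0,0],"fingers": 100}])

```text
time: 12.55
tool_pos: [0.6481, 0.1328, 0.2065]
tool_rot: [-0.001, 0.737, 0.676, -0.001]
contact_force: [0.2, -0.3, 0.0]
gripper_width: 0.605
```

```bash
python3 - <<'E'
from h import *
from crop import crop
go([.476,.399,.16],97.5)
for n in('scene','side'): save(n+'2',eyes.grab_frame(n))
crop('scene2',300,240,400,340,'g1');crop('side2',190,200,330,320,'g2')
E
python3 snap.py w7
```

```text
t 12.55 pos [0.6481 0.1328 0.2065] F [ 0.2 -0.3  0. ] w 0.605 | lin [ 0.2505 -0.1941  0.0469] rot [-1.30e-01  1.00e-02 -1.24e+01]
[0.6484 0.1328 0.2073] [ 0.    -0.004 -0.005  0.002 -0.    -0.001]
```

View pics/g1.png

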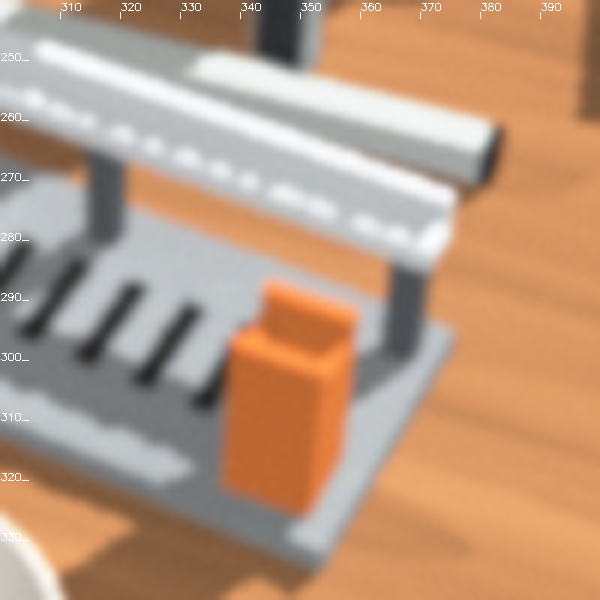

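View pics/w7.png

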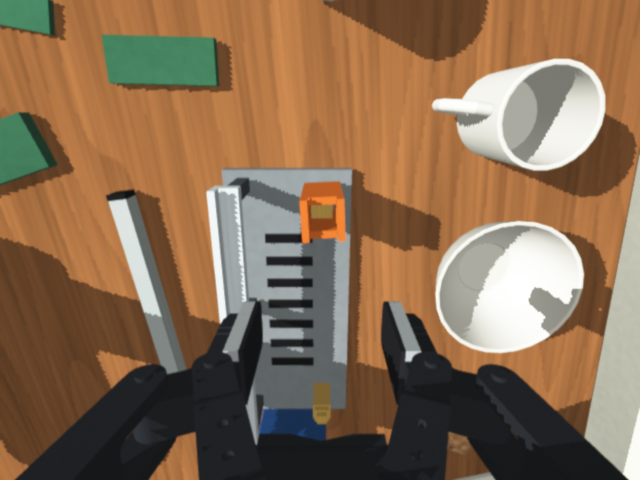

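Call:
apply_moves(commands=[{"linear": [0.25,-0.194,0.045],"delta_rot": [0,0,-12.4],"fingers": 100},{"linear": [0.25,-0.194,0.045],"delta_rot": [0,0,-12.4],"fingers": 100},{"linear": [0.25,-0.194,0.045],"delta_rot": [0,0,-12.4],"fingers": 100},{"linear": [0.25,-0.194,0.045],"delta_rot": [0,0,-12.4],"fingers": 100},{"linear": [0.25,-0.194,0.045],"delta_rot": [0,0,-12.4],"fingers": 100},{"linear": [0.25,-0.194,0.045],"delta_rot": [0,0,-12.4],"fingers": 100},{"linear": [0.25,-0.194,0.045],"delta_rot": [0,0,-12.4],"fingers": 100},{"linear": [0.25,-0.194,0.045],"delta_rot": [0,0,-12.4],"fingers": 100}])

```text
time: 13.5
tool_pos: [0.4746, 0.4006, 0.1623]
tool_rot: [-0.0, 0.658, 0.753, -0.0]
contact_force: [0.7, -0.0, -0.2]
gripper_width: 0.608
```

Call:
apply_moves(commands=[{"linear": [0,0,0],"delta_rot": [0,0,0],"fingers": 100},{"linear": [0,0,0],"delta_rot": [0,0,0],"fingers": 100},{"linear": [0,0,0],"delta_rot": [0,0,0],"fingers": 100},{"linear": [0,0,0],"delta_rot": [0,0,0],"fingers": 100},{"linear": [0,0,0],"delta_rot": [0,0,0],"fingers": 100},{"linear": [0,0,0],"delta_rot": [0,0,0],"fingers": 100},{"linear": [0,0,0],"delta_rot": [0,0,0],"fingers": 100},{"linear": [0,0,0],"delta_rot": [0,0,0],"fingers": 100}])

```text
time: 14.3
tool_pos: [0.4768, 0.3985, 0.163]
tool_rot: [0.0, 0.659, 0.752, 0.0]
contact_force: [0.9, 0.2, -0.3]
gripper_width: 0.608
```

```bash
python3 -c "
from h import *
go([.476,.399,.0365],97.5)"; python3 snap.py w8
```

```text
t 14.3 pos [0.4768 0.3985 0.163 ] F [ 0.9  0.2 -0.3] w 0.608 | lin [ 0.0006 -0.0007  0.1265] rot [ 0. -0. -0.]
[0.4768 0.3985 0.163 ] [ 0.002  0.    -0.001  0.     0.002 -0.001]
```

View pics/w8.png

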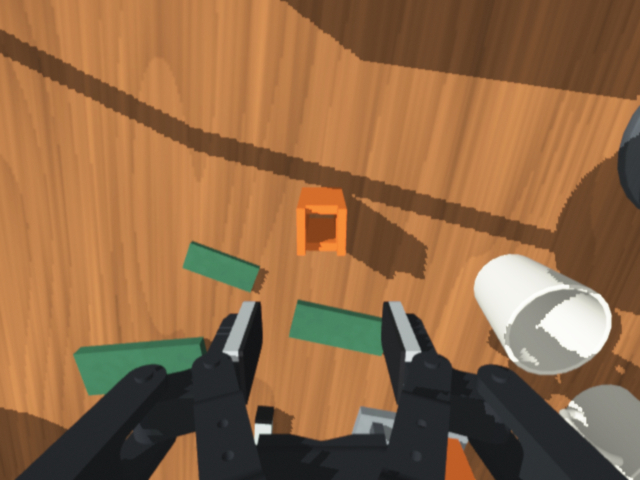

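Sleeve B is centred at u≈321, square to the jaws. Descending and gripping.

Call:
apply_moves(commands=[{"linear": [0.0005,-0.0005,0.04],"delta_rot": [0,0,0],"fingers": 100},{"linear": [0.0005,-0.0005,0.08],"delta_rot": [0,0,0],"fingers": 100},{"linear": [0.0005,-0.0005,0.11],"delta_rot": [0,0,0],"fingers": 100},{"linear": [0.0005,-0.0005,0.1265],"delta_rot": [0,0,0],"fingers": 100},{"linear": [0.0005,-0.0005,0.1265],"delta_rot": [0,0,0],"fingers": 100},{"linear": [0.0005,-0.0005,0.1265],"delta_rot": [0,0,0],"fingers": 255},{"linear": [0.0005,-0.0005,0.1265],"delta_rot": [0,0,0],"fingers": 255},{"linear": [0.0005,-0.0005,0.1265],"delta_rot": [0,0,0],"fingers": 255}])

```text
time: 15.15
tool_pos: [0.4773, 0.3997, 0.0385]
tool_rot: [0.0, 0.659, 0.752, 0.002]
contact_force: [0.0, -1.1, 4.0]
gripper_width: 0.401
```

Call:
apply_moves(commands=[{"linear": [0,0,0],"delta_rot": [0,0,0],"fingers": 255},{"linear": [0,0,0],"delta_rot": [0,0,0],"fingers": 255},{"linear": [0,0,0],"delta_rot": [0,0,0],"fingers": 255},{"linear": [0,0,-0.02],"delta_rot": [0,0,0],"fingers": 255},{"linear": [0,0,-0.06],"delta_rot": [0,0,0],"fingers": 255},{"linear": [0,0,-0.11],"delta_rot": [0,0,0],"fingers": 255},{"linear": [0,0,-0.16],"delta_rot": [0,0,0],"fingers": 255},{"linear": [0,0,-0.16],"delta_rot": [0,0,0],"fingers": 255}])

```text
time: 15.95
tool_pos: [0.4801, 0.4016, 0.2065]
tool_rot: [0.002, 0.659, 0.752, 0.008]
contact_force: [-0.9, 0.1, -0.1]
gripper_width: 0.4
```

```bash
python3 -c "
from h import *
go([.6276,-.1062,.19],85.1)"
```

```text
t 15.95 pos [0.4801 0.4016 0.2065] F [-0.9  0.1 -0.1] w 0.4 | lin [-0.5228  0.0798  0.0141] rot [ 0.77 -0.48 12.4 ]
```

Call:
apply_moves(commands=[{"linear": [-0.522,0.08,0.0],"delta_rot": [0,0,12.4],"fingers": 255},{"linear": [-0.522,0.08,0.0],"delta_rot": [0,0,12.4],"fingers": 255},{"linear": [-0.522,0.08,0.0],"delta_rot": [0,0,12.4],"fingers": 255},{"linear": [-0.522,0.08,0.0],"delta_rot": [0,0,12.4],"fingers": 255},{"linear": [-0.522,0.08,0.0],"delta_rot": [0,0,12.4],"fingers": 255},{"linear": [-0.522,0.08,0.0],"delta_rot": [0,0,12.4],"fingers": 255},{"linear": [-0.522,0.08,0.0],"delta_rot": [0,0,12.4],"fingers": 255},{"linear": [-0.522,0.08,0.0],"delta_rot": [0,0,12.4],"fingers": 255}])

```text
time: 16.75
tool_pos: [0.5874, 0.0129, 0.1953]
tool_rot: [-0.001, 0.737, 0.676, -0.0]
contact_force: [0.6, 0.5, -2.5]
gripper_width: 0.397
```

```bash
python3 -c "
from h import *
go([.6276,-.1062,.18],85.1)"
```

```text
t 16.75 pos [0.5874 0.0129 0.1953] F [ 0.6  0.5 -2.5] w 0.397 | lin [-0.1153  0.0503  0.0152] rot [-0.08 -0.01 -0.01]
```

Call:
apply_moves(commands=[{"linear": [-0.113,0.045,0.02],"delta_rot": [0,0,0],"fingers": 255},{"linear": [-0.113,0.045,0.02],"delta_rot": [0,0,0],"fingers": 255},{"linear": [-0.113,0.045,0.02],"delta_rot": [0,0,0],"fingers": 255},{"linear": [-0.113,0.045,0.02],"delta_rot": [0,0,0],"fingers": 255},{"linear": [-0.113,0.045,0.02],"delta_rot": [0,0,0],"fingers": 255},{"linear": [-0.113,0.045,0.02],"delta_rot": [0,0,0],"fingers": 255},{"linear": [-0.113,0.045,0.02],"delta_rot": [0,0,0],"fingers": 255},{"linear": [-0.113,0.045,0.02],"delta_rot": [0,0,0],"fingers": 255}])

```text
time: 17.55
tool_pos: [0.623, -0.1004, 0.1769]
tool_rot: [0.0, 0.736, 0.677, 0.0]
contact_force: [0.1, 0.5, -1.9]
gripper_width: 0.402
```

```bash
python3 -c "
from h import *
go([.6276,-.1062,.1072],85.1)"
```

```text
t 17.55 pos [ 0.623  -0.1004  0.1769] F [ 0.1  0.5 -1.9] w 0.402 | lin [-0.0054  0.005   0.0697] rot [0.03 0.   0.09]
```

Call:
apply_moves(commands=[{"linear": [-0.0054,0.005,0.03],"delta_rot": [0,0,0],"fingers": 255},{"linear": [-0.0054,0.005,0.06],"delta_rot": [0,0,0],"fingers": 255},{"linear": [-0.0054,0.005,0.0695],"delta_rot": [0,0,0],"fingers": 255},{"linear": [-0.0054,0.005,0.0695],"delta_rot": [0,0,0],"fingers": 255},{"linear": [-0.0054,0.005,0.0695],"delta_rot": [0,0,0],"fingers": 255},{"linear": [-0.0054,0.005,0.0695],"delta_rot": [0,0,0],"fingers": 255},{"linear": [-0.0054,0.005,0.0695],"delta_rot": [0,0,0],"fingers": 255},{"linear": [-0.0054,0.005,0.0695],"delta_rot": [0,0,0],"fingers": 255}])

```text
time: 18.35
tool_pos: [0.6283, -0.1076, 0.1084]
tool_rot: [0.001, 0.737, 0.676, 0.001]
contact_force: [-0.0, 0.9, -2.1]
gripper_width: 0.401
```

```bash
python3 - <<'E'
from h import *
go([.6276,-.1062,.1072],85.1)
from crop import crop
for n in('side',): save(n+'3',eyes.grab_frame(n))
crop('side3',230,150,330,250,'h2')
E
python3 snap.py w9;python3 -c "
from crop import crop
crop('w9',280,200,370,260,'h3')"
```

```text
t 18.35 pos [ 0.6283 -0.1076  0.1084] F [-0.   0.9 -2.1] w 0.401 | lin [ 0.0013 -0.0008  0.0012] rot [0.12 0.02 0.  ]
[ 0.628  -0.1075  0.108 ] [-0.003  0.004  0.008  0.    -0.002 -0.001]
```

View pics/h2.png

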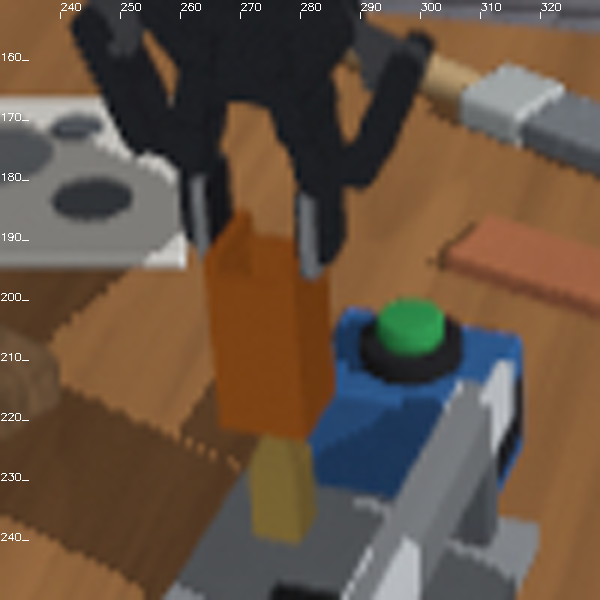

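View pics/h3.png

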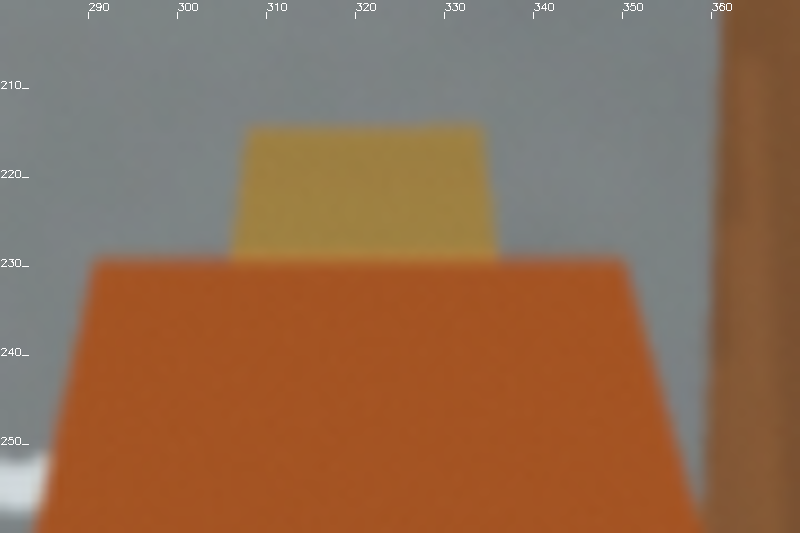

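```bash
python3 - <<'E'
from h import *
W=cam('wrist',__import__('json').load(open('pics/w9.json')));h=np.radians(-4.9);ey=np.array([-np.sin(h),np.cos(h)]);z=.012
a,b=ray(W,307.8,214.5,z)[:2],ray(W,334.3,214.3,z)[:2];print('wrist spig',a,b,np.linalg.norm(a-b),(a+b)/2-ey*.01)
z=.108-.0378
a,b=ray(W,290.5,229.5,z)[:2],ray(W,350,229.5,z)[:2];print('wrist sleeve',a,b,np.linalg.norm(a-b),(a+b)/2-ey*.018)
go([.6274,-.107,.082],85.1)
E
```

```text
wrist spig [ 0.61852116 -0.09576377] [ 0.63852802 -0.09733058] 0.020068116401551737 [ 0.62767042 -0.10651063]
wrist sleeve [ 0.61073305 -0.08848414] [ 0.64641247 -0.09156127] 0.03581186289292834 [ 0.62703525 -0.10795692]
t 18.45 pos [ 0.6278 -0.1075  0.1077] F [ 0.4  0.4 -1.3] w 0.398 | lin [ 0.0005 -0.0005  0.0257] rot [ 0.05  0.01 -0.  ]
```

Call:
apply_moves(commands=[{"linear": [0.0012,0.0005,0.0],"delta_rot": [0,0,0],"fingers": 255},{"linear": [0.0012,0.0005,0.006],"delta_rot": [0,0,0],"fingers": 255},{"linear": [0.0012,0.0005,0.011],"delta_rot": [0,0,0],"fingers": 255},{"linear": [0.0012,0.0005,0.015],"delta_rot": [0,0,0],"fingers": 255},{"linear": [0.0012,0.0005,0.019],"delta_rot": [0,0,0],"fingers": 255},{"linear": [0.0012,0.0005,0.023],"delta_rot": [0,0,0],"fingers": 255},{"linear": [0.0012,0.0005,0.027],"delta_rot": [0,0,0],"fingers": 255},{"linear": [0.0012,0.0005,0.027],"delta_rot": [0,0,0],"fingers": 255}])

```text
time: 19.25
tool_pos: [0.6276, -0.1061, 0.0791]
tool_rot: [-0.001, 0.737, 0.676, -0.0]
contact_force: [-0.3, 0.3, -2.1]
gripper_width: 0.402
```

In freely. Continuing to the plate.

Call:
apply_moves(commands=[{"linear": [0,0,0.006],"delta_rot": [0,0,0],"fingers": 255},{"linear": [0,0,0.012],"delta_rot": [0,0,0],"fingers": 255},{"linear": [0,0,0.018],"delta_rot": [0,0,0],"fingers": 255},{"linear": [0,0,0.023],"delta_rot": [0,0,0],"fingers": 255},{"linear": [0,0,0.027],"delta_rot": [0,0,0],"fingers": 255},{"linear": [0,0,0.03],"delta_rot": [0,0,0],"fingers": 255},{"linear": [0,0,0.031],"delta_rot": [0,0,0],"fingers": 255},{"linear": [0,0,0.032],"delta_rot": [0,0,0],"fingers": 255}])

```text
time: 20.05
tool_pos: [0.6281, -0.1063, 0.0505]
tool_rot: [-0.0, 0.737, 0.676, -0.001]
contact_force: [-7.6, 2.3, 13.5]
gripper_width: 0.399
```

Call:
apply_moves(commands=[{"linear": [0,0,0.0005],"delta_rot": [0,0,0],"fingers": 255},{"linear": [0,0,0.001],"delta_rot": [0,0,0],"fingers": 255},{"linear": [0,0,0.001],"delta_rot": [0,0,0],"fingers": 255},{"linear": [0,0,0],"delta_rot": [0,0,0],"fingers": 100},{"linear": [0,0,0],"delta_rot": [0,0,0],"fingers": 100},{"linear": [0,0,0],"delta_rot": [0,0,0],"fingers": 100},{"linear": [0,0,-0.02],"delta_rot": [0,0,0],"fingers": 100},{"linear": [0,0,-0.06],"delta_rot": [0,0,0],"fingers": 100}])

```text
time: 20.85
tool_pos: [0.6249, -0.1053, 0.1036]
tool_rot: [-0.004, 0.737, 0.676, -0.002]
contact_force: [-0.1, -0.9, -0.0]
gripper_width: 0.609
```

Call:
apply_moves(commands=[{"linear": [0.02,0,-0.05],"delta_rot": [0,0,0],"fingers": 100},{"linear": [0.1,0,-0.1],"delta_rot": [0,0,0],"fingers": 100},{"linear": [0.2,0,-0.15],"delta_rot": [0,0,0],"fingers": 100},{"linear": [0.2,0,-0.15],"delta_rot": [0,0,0],"fingers": 100},{"linear": [0.2,0,-0.15],"delta_rot": [0,0,0],"fingers": 100},{"linear": [0.2,0,-0.15],"delta_rot": [0,0,0],"fingers": 100},{"linear": [0.2,0,-0.15],"delta_rot": [0,0,0],"fingers": 100},{"linear": [0.2,0,-0.15],"delta_rot": [0,0,0],"fingers": 100}])

```text
time: 21.65
tool_pos: [0.6448, 0.0922, 0.2565]
tool_rot: [-0.0, 0.737, 0.676, -0.001]
contact_force: [0.8, -0.5, -0.2]
gripper_width: 0.606
```

```bash
python3 - <<'E'
from h import *
go([.45,.0125,.10],91.5)
from crop import crop
for n in('scene','side'): save(n+'4',eyes.grab_frame(n))
crop('scene4',220,220,400,340,'i1')
E
python3 snap.py w10
```

```text
t 21.65 pos [0.6448 0.0922 0.2565] F [ 0.8 -0.5 -0.2] w 0.606 | lin [-0.096  -0.1869  0.157 ] rot [-0.12  0.04 -6.43]
[0.6446 0.0915 0.256 ] [-0.004 -0.002 -0.001  0.003  0.001  0.   ]
```

View pics/i1.png

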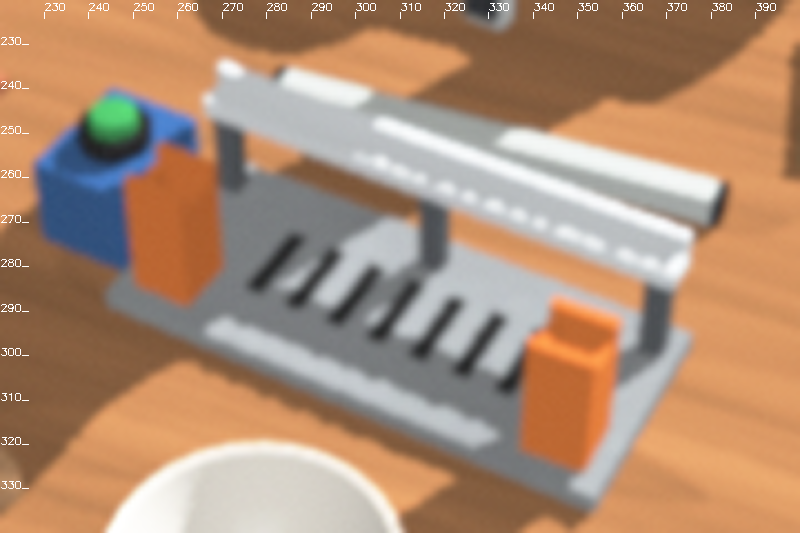

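View pics/w10.png

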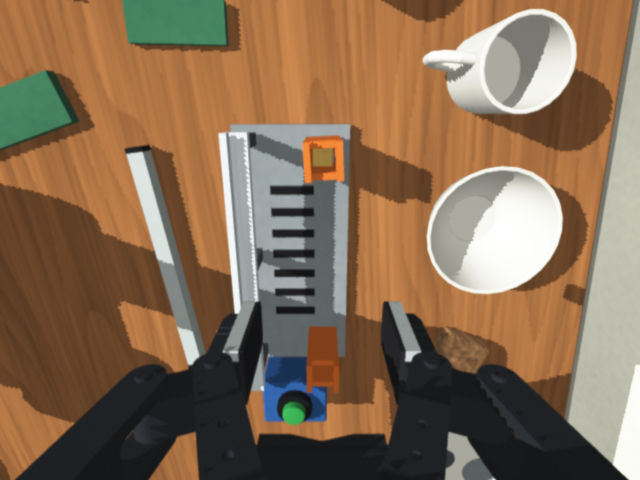

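Call:
apply_moves(commands=[{"linear": [-0.02,-0.19,-0.04],"delta_rot": [0,0,-6.4],"fingers": 130},{"linear": [-0.02,-0.19,-0.04],"delta_rot": [0,0,-6.4],"fingers": 130},{"linear": [-0.02,-0.19,-0.04],"delta_rot": [0,0,-6.4],"fingers": 130},{"linear": [-0.02,-0.19,-0.04],"delta_rot": [0,0,-6.4],"fingers": 130},{"linear": [-0.02,-0.19,-0.04],"delta_rot": [0,0,-6.4],"fingers": 130},{"linear": [-0.02,-0.19,-0.04],"delta_rot": [0,0,-6.4],"fingers": 130},{"linear": [-0.02,-0.19,-0.04],"delta_rot": [0,0,-6.4],"fingers": 130},{"linear": [-0.02,-0.19,-0.04],"delta_rot": [0,0,-6.4],"fingers": 130}])

```text
time: 22.6
tool_pos: [0.4548, 0.089, 0.2969]
tool_rot: [-0.001, 0.698, 0.716, -0.001]
contact_force: [0.8, 0.1, 0.3]
gripper_width: 0.493
```

Call:
apply_moves(commands=[{"linear": [0,0,0],"delta_rot": [0,0,0],"fingers": 130},{"linear": [0,0,0],"delta_rot": [0,0,0],"fingers": 130},{"linear": [0,0,0],"delta_rot": [0,0,0],"fingers": 130},{"linear": [0,0,0],"delta_rot": [0,0,0],"fingers": 130},{"linear": [0,0,0],"delta_rot": [0,0,0],"fingers": 130},{"linear": [0,0,0],"delta_rot": [0,0,0],"fingers": 130},{"linear": [0,0,0],"delta_rot": [0,0,0],"fingers": 130},{"linear": [0,0,0],"delta_rot": [0,0,0],"fingers": 130}])

```text
time: 23.4
tool_pos: [0.4542, 0.0894, 0.2981]
tool_rot: [0.0, 0.698, 0.716, 0.0]
contact_force: [0.2, 1.0, 0.1]
gripper_width: 0.489
```

```bash
python3 snap.py w11; python3 -c "
from crop import crop
crop('w11',240,20,400,140,'j1')
crop('w11',240,200,400,320,'j2')"
```

```text
[0.4542 0.0894 0.2981] [-0.001  0.001  0.001  0.001  0.002  0.001]
```

View pics/w11.png

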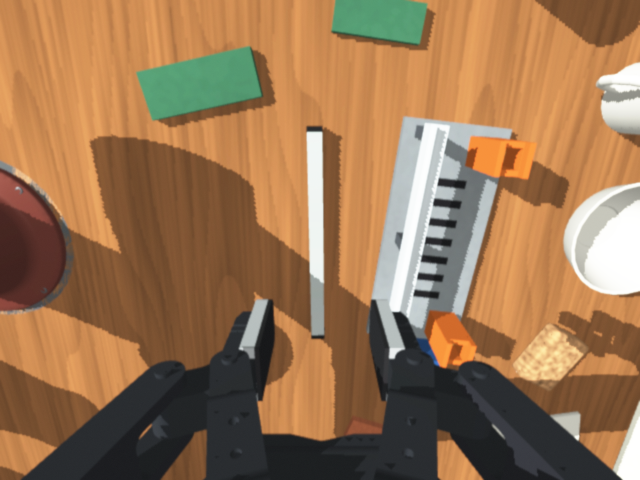

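```bash
python3 - <<'E'
from crop import crop
crop('w11',295,115,335,145,'j1',5);crop('w11',295,320,335,350,'j2',5)
E
```

```text
(no output)
```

View pics/j1.png

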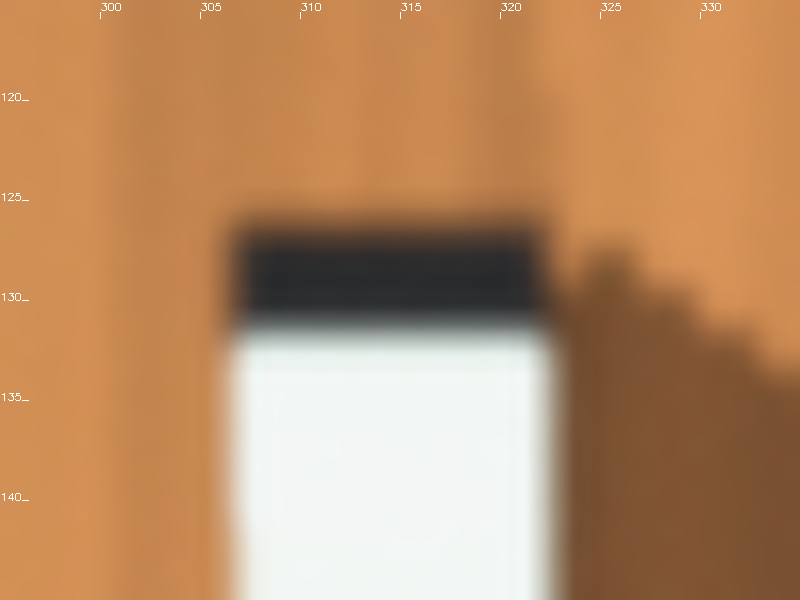

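View pics/j2.png

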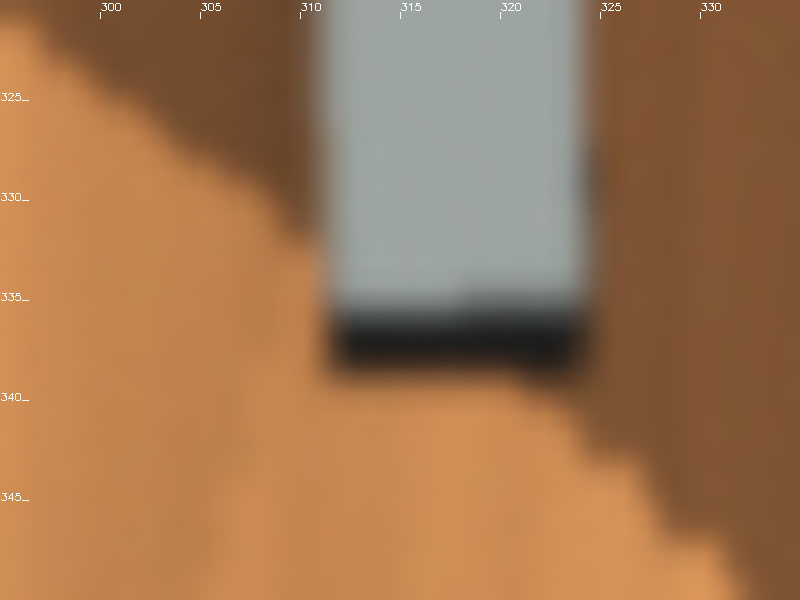

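```bash
python3 - <<'E'
from h import *
W=cam('wrist',__import__('json').load(open('pics/w11.json')))
a=ray(W,314.5,127,.02);b=ray(W,317.7,338.8,.02);d=a-b;y=np.degrees(np.arctan2(-d[0],d[1]));print(a,b,np.linalg.norm(d),(a+b)/2,y)
c=(a+b)/2
go([c[0],c[1],.06],90+y);go([c[0],c[1],.004],90+y)
E
```

```text
[0.44399235 0.15662467 0.02      ] [ 0.45438289 -0.13401108  0.02      ] 0.2908214305061976 [0.44918762 0.0113068  0.02      ] 2.0475127758069918
t 23.45 pos [0.4542 0.0894 0.2981] F [-0.3 -0.4  0.8] w 0.492 | lin [-0.0779 -0.0071  0.2381] rot [ 0.01  0.   -0.55]
t 23.45 pos [0.4542 0.0894 0.2981] F [-0.3 -0.4  0.8] w 0.492 | lin [-0.0779 -0.0071  0.2941] rot [ 0.01  0.   -0.55]
```

Bar centre is (0.449, 0.0113), yaw 2.05°, measured length 291 mm (nominal 290).

Call:
apply_moves(commands=[{"linear": [-0.078,-0.007,0.1],"delta_rot": [0,0,-0.6],"fingers": 130},{"linear": [-0.078,-0.007,0.1],"delta_rot": [0,0,-0.6],"fingers": 130},{"linear": [-0.078,-0.007,0.2],"delta_rot": [0,0,-0.6],"fingers": 130},{"linear": [-0.078,-0.007,0.2],"delta_rot": [0,0,-0.6],"fingers": 130},{"linear": [-0.078,-0.007,0.24],"delta_rot": [0,0,-0.6],"fingers": 130},{"linear": [-0.078,-0.007,0.24],"delta_rot": [0,0,-0.6],"fingers": 130},{"linear": [-0.078,-0.007,0.24],"delta_rot": [0,0,-0.6],"fingers": 130},{"linear": [-0.078,-0.007,0.24],"delta_rot": [0,0,-0.6],"fingers": 130}])

```text
time: 24.25
tool_pos: [0.4512, 0.0111, 0.0606]
tool_rot: [0.001, 0.694, 0.72, 0.001]
contact_force: [0.5, -0.1, 0.0]
gripper_width: 0.492
```

```bash
python3 -c "
from h import *
go([.4492,.0113,.004],92.05)"
```

```text
t 24.25 pos [0.4512 0.0111 0.0606] F [ 0.5 -0.1  0. ] w 0.492 | lin [ 0.0003 -0.0022  0.0566] rot [0.21 0.03 0.07]
```

Call:
apply_moves(commands=[{"linear": [0,-0.0005,0.02],"delta_rot": [0,0,0],"fingers": 130},{"linear": [0,-0.0005,0.04],"delta_rot": [0,0,0],"fingers": 130},{"linear": [0,-0.0005,0.052],"delta_rot": [0,0,0],"fingers": 130},{"linear": [0,-0.0005,0.055],"delta_rot": [0,0,0],"fingers": 130},{"linear": [0,-0.0005,0.055],"delta_rot": [0,0,0],"fingers": 130},{"linear": [0,-0.0005,0.055],"delta_rot": [0,0,0],"fingers": 255},{"linear": [0,-0.0005,0.055],"delta_rot": [0,0,0],"fingers": 255},{"linear": [0,-0.0005,0.055],"delta_rot": [0,0,0],"fingers": 255}])

```text
time: 25.05
tool_pos: [0.4494, 0.0111, 0.0038]
tool_rot: [0.001, 0.694, 0.72, 0.0]
contact_force: [-0.0, 0.5, -0.3]
gripper_width: 0.004
```

Call:
apply_moves(commands=[{"linear": [0,0,0],"delta_rot": [0,0,0],"fingers": 255},{"linear": [0,0,0],"delta_rot": [0,0,0],"fingers": 255},{"linear": [0,0,0],"delta_rot": [0,0,0],"fingers": 255},{"linear": [0,0,-0.02],"delta_rot": [0,0,0],"fingers": 255},{"linear": [0,0,-0.06],"delta_rot": [0,0,0],"fingers": 255},{"linear": [0,0,-0.11],"delta_rot": [0,0,0],"fingers": 255},{"linear": [0,0,-0.16],"delta_rot": [0,0,0],"fingers": 255},{"linear": [0,0,-0.16],"delta_rot": [0,0,0],"fingers": 255}])

```text
time: 25.85
tool_pos: [0.4538, 0.0105, 0.172]
tool_rot: [0.006, 0.694, 0.72, 0.005]
contact_force: [1.0, 0.9, 0.6]
gripper_width: -0.003
```

```bash
python3 -c "
from h import *
go([.6380,.0135,.165],85.1)"
```

```text
t 25.85 pos [0.4538 0.0105 0.172 ] F [1.  0.9 0.6] w -0.003 | lin [-0.0038  0.1841  0.0098] rot [0.89 0.1  7.  ]
```

```bash
python3 snap.py w12; python3 -c "
from h import *
save('side5',eyes.grab_frame('side'))"
```

```text
[0.4538 0.0105 0.172 ] [-0.001  0.051  0.097 -0.    -0.05  -0.001]
```

View pics/w12.png

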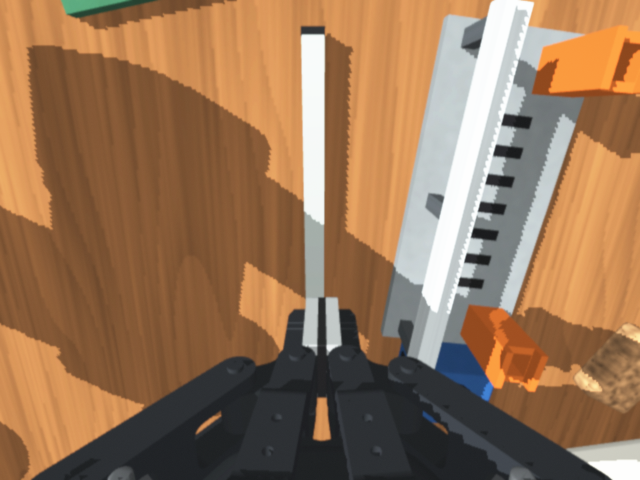

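View pics/side5.png

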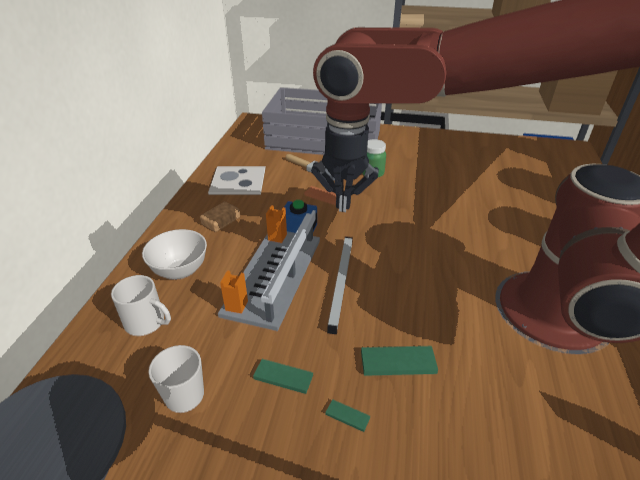

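```bash
python3 -c "
from h import *
go([.4490,.0113,.003],92.05)
W=cam('wrist',__import__('json').load(open('pics/w12.json')))
print(proj(W,[.444,.1566,.02]),proj(W,[.449,.0113,.02]),proj(W,[.4490,.0113,0.0]))
"
```

```text
t 25.95 pos [0.4499 0.0111 0.1648] F [-0.5 -0.4 -0.4] w 0.002 | lin [ 0.0004 -0.0015  0.1618] rot [0.22 0.04 0.05]
[313.26449134  26.9721111 ] [314.07636236 208.47174768] [314.14881238 203.24095724]
```

Call:
apply_moves(commands=[{"linear": [0,-0.0005,0.05],"delta_rot": [0,0,0],"fingers": 110},{"linear": [0,-0.0005,0.1],"delta_rot": [0,0,0],"fingers": 110},{"linear": [0,-0.0005,0.13],"delta_rot": [0,0,0],"fingers": 110},{"linear": [0,-0.0005,0.15],"delta_rot": [0,0,0],"fingers": 110},{"linear": [0,-0.0005,0.16],"delta_rot": [0,0,0],"fingers": 110},{"linear": [0,-0.0005,0.16],"delta_rot": [0,0,0],"fingers": 110},{"linear": [0,-0.0005,0.16],"delta_rot": [0,0,0],"fingers": 110},{"linear": [0,-0.0005,0.16],"delta_rot": [0,0,0],"fingers": 110}])

```text
time: 26.75
tool_pos: [0.4495, 0.011, 0.0044]
tool_rot: [0.001, 0.694, 0.72, 0.001]
contact_force: [-0.1, 0.4, -0.0]
gripper_width: 0.567
```

```bash
python3 snap.py w13; python3 -c "
from h import *
go([.4490,.0113,.003],92.05)
save('side6',eyes.grab_frame('side'))
from crop import crop
crop('side6',260,180,420,300,'k1',20)
"
```

```text
[0.4495 0.011  0.0044] [-0.    -0.006 -0.004  0.     0.     0.001]
t 26.8 pos [0.4496 0.011  0.0045] F [-0.1  0.1  0.2] w 0.571 | lin [ 0.0003 -0.0006  0.0015] rot [0.16 0.03 0.05]
```

View pics/w13.png

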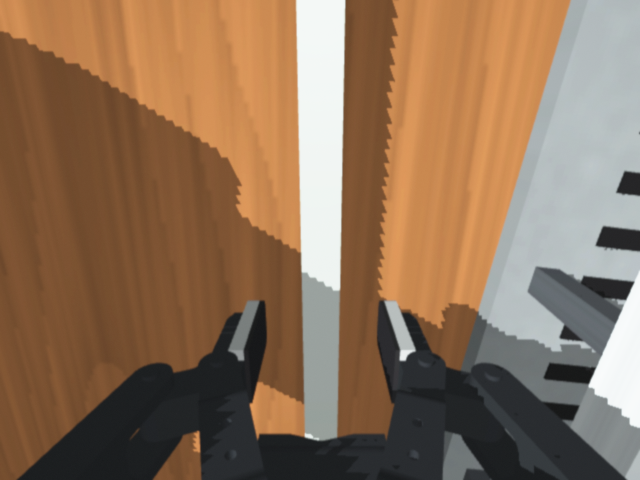

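View pics/k1.png

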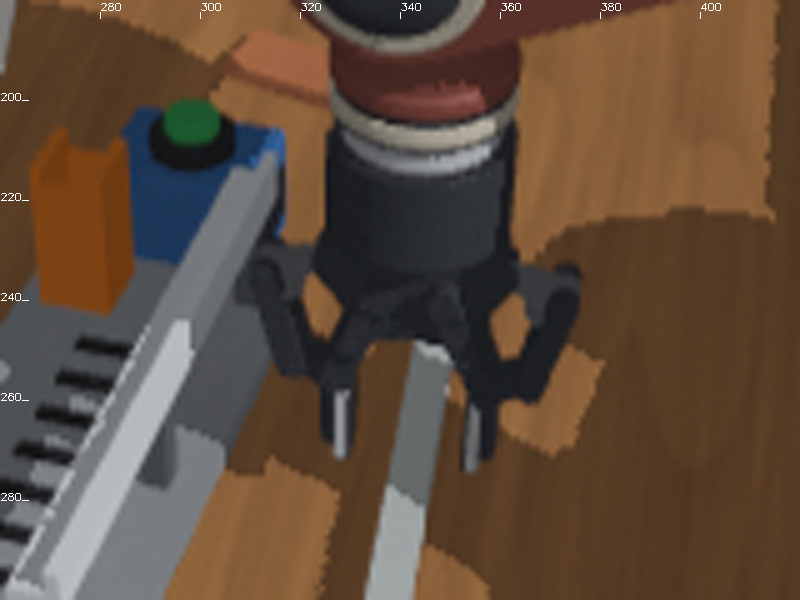

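```bash
python3 -c "
from h import *
D=cam('side')
for x in(.4496+.024,.4496-.024):
  for z in(0,.01,.02): print(x,z,proj(D,[x,.022,z]).round(1))
"
```

```text
0.4736 0 [327.9 284.9]
0.4736 0.01 [328.  281.6]
0.4736 0.02 [328.1 278.3]
0.4256 0 [349.3 287.9]
0.4256 0.01 [349.5 284.6]
0.4256 0.02 [349.7 281.3]
```

```bash
python3 -c "
from h import *
from crop import crop
D=cam('side')
print(proj(D,[.4538,.0105,.172]),proj(D,[.4538,.0105,.192]))
crop('side5',310,170,380,220,'k2')
crop('side3',230,150,330,250,'k3')
"
```

```text
[339.90180619 220.3208891 ] [340.20903471 212.12602912]
```

View pics/k2.png

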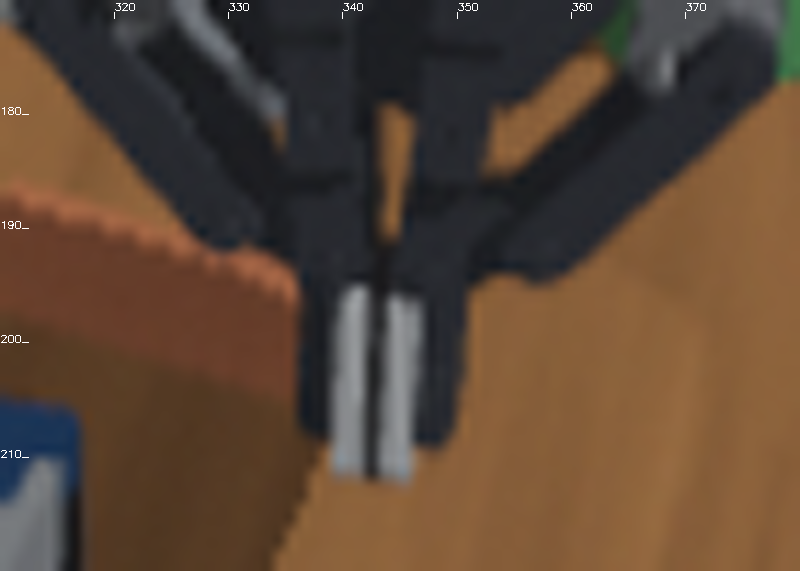

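```bash
python3 -c "
from h import *
T=np.array(eyes.camera_params('wrist')['T_tool_cam']);p=eyes.camera_params('wrist')
for z in(0,-.01,-.02,-.03):
  for x in (0.011,):
    q=np.linalg.inv(T)@[x,0,z,1];print(z,x,q[0]/q[2]*p['fx']+p['cx'],q[1]/q[2]*p['fy']+p['cy'])
D=cam('side')
# two-frame check: sleeve on spigot tops
print(proj(D,[.6475,.133,.1054]), proj(D,[.6475+.018,.133+.011,.1054]),proj(D,[.6475+.018,.133+.011,.1254]))
"
```

```text
0 0.011 322.1735341316719 264.09963198500736
-0.01 0.011 322.2142843811908 272.17567643192467
-0.02 0.011 322.25959488737703 281.15549045006344
-0.03 0.011 322.31027651098043 291.1997736064875
[230.73573133 272.59870237] [219.95726906 275.1259156 ] [218.56991674 267.44335243]
```

The side view (tips at v≈272, where the bench would be at 285) and the wrist view both put the real fingertips 20–30 mm above the reported TCP. So the fingers closed above the bar. I'll feel downward carefully for the bench.

Call:
apply_moves(commands=[{"linear": [0,-0.0005,0.003],"delta_rot": [0,0,0],"fingers": 130},{"linear": [0,-0.0005,0.006],"delta_rot": [0,0,0],"fingers": 130},{"linear": [0,-0.0005,0.009],"delta_rot": [0,0,0],"fingers": 130},{"linear": [0,-0.0005,0.012],"delta_rot": [0,0,0],"fingers": 130},{"linear": [0,-0.0005,0.014],"delta_rot": [0,0,0],"fingers": 130},{"linear": [0,-0.0005,0.014],"delta_rot": [0,0,0],"fingers": 130},{"linear": [0,-0.0005,0.014],"delta_rot": [0,0,0],"fingers": 130},{"linear": [0,-0.0005,0.014],"delta_rot": [0,0,0],"fingers": 130}])

```text
time: 27.65
tool_pos: [0.4479, 0.0111, -0.0109]
tool_rot: [0.0, 0.694, 0.72, 0.0]
contact_force: [0.5, -0.2, 0.0]
gripper_width: 0.49
```

```bash
python3 -c "
from h import *
go([.4490,.0113,-.02],92.05)
save('side7',eyes.grab_frame('side'))
from crop import crop
crop('side7',300,220,400,295,'k4',10)
"
```

```text
t 27.65 pos [ 0.4479  0.0111 -0.0109] F [ 0.5 -0.2  0. ] w 0.49 | lin [0.0001 0.0011 0.0091] rot [0.01 0.   0.05]
```

View pics/k4.png

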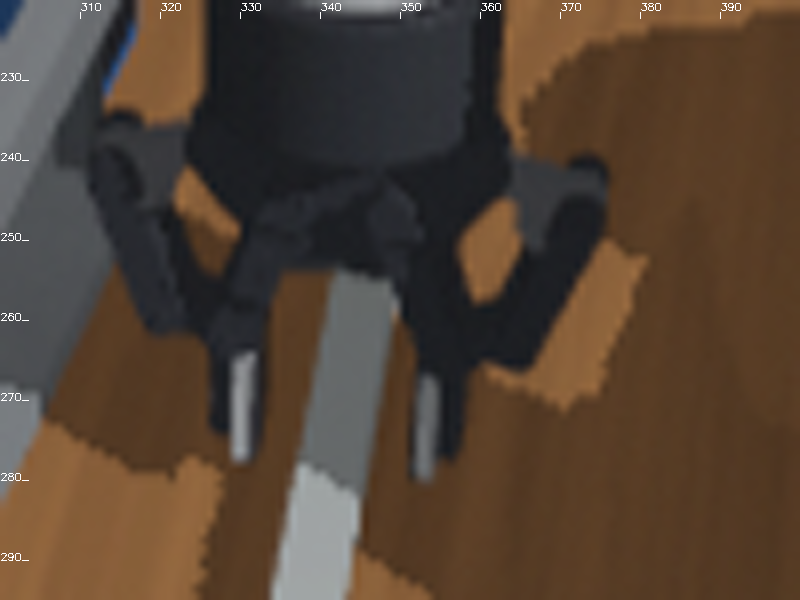

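Call:
apply_moves(commands=[{"linear": [0,0.001,0.004],"delta_rot": [0,0,0],"fingers": 140},{"linear": [0,0.001,0.007],"delta_rot": [0,0,0],"fingers": 140},{"linear": [0,0.001,0.009],"delta_rot": [0,0,0],"fingers": 140},{"linear": [0,0.001,0.011],"delta_rot": [0,0,0],"fingers": 140},{"linear": [0,0.001,0.012],"delta_rot": [0,0,0],"fingers": 140},{"linear": [0,0.001,0.012],"delta_rot": [0,0,0],"fingers": 140},{"linear": [0,0.001,0.012],"delta_rot": [0,0,0],"fingers": 140},{"linear": [0,0.001,0.012],"delta_rot": [0,0,0],"fingers": 140}])

```text
time: 28.5
tool_pos: [0.4489, 0.0112, -0.0228]
tool_rot: [0.0, 0.694, 0.72, 0.0]
contact_force: [0.2, -0.8, 0.6]
gripper_width: 0.448
```

Still free of contact. Closing here (tips ≈ 5–8 mm above the bench).

Call:
apply_moves(commands=[{"linear": [0,0,0.0],"delta_rot": [0,0,0],"fingers": 200},{"linear": [0,0,0.0],"delta_rot": [0,0,0],"fingers": 255},{"linear": [0,0,0],"delta_rot": [0,0,0],"fingers": 255},{"linear": [0,0,0],"delta_rot": [0,0,0],"fingers": 255},{"linear": [0,0,0],"delta_rot": [0,0,0],"fingers": 255},{"linear": [0,0,0],"delta_rot": [0,0,0],"fingers": 255},{"linear": [0,0,0],"delta_rot": [0,0,0],"fingers": 255},{"linear": [0,0,0],"delta_rot": [0,0,0],"fingers": 255}])

```text
time: 29.3
tool_pos: [0.4491, 0.0112, -0.0226]
tool_rot: [0.0, 0.694, 0.72, 0.0]
contact_force: [-1.0, -1.0, 4.9]
gripper_width: 0.188
```

Call:
apply_moves(commands=[{"linear": [0,0,-0.01],"delta_rot": [0,0,0],"fingers": 255},{"linear": [0,0,-0.03],"delta_rot": [0,0,0],"fingers": 255},{"linear": [0,0,-0.06],"delta_rot": [0,0,0],"fingers": 255},{"linear": [0,0,-0.1],"delta_rot": [0,0,0],"fingers": 255},{"linear": [0,0,-0.14],"delta_rot": [0,0,0],"fingers": 255},{"linear": [0,0,-0.16],"delta_rot": [0,0,0],"fingers": 255},{"linear": [0,0,-0.16],"delta_rot": [0,0,0],"fingers": 255},{"linear": [0,0,-0.16],"delta_rot": [0,0,0],"fingers": 255}])

```text
time: 30.1
tool_pos: [0.4478, 0.0113, 0.1357]
tool_rot: [-0.001, 0.694, 0.72, -0.001]
contact_force: [-0.3, 0.5, -4.1]
gripper_width: 0.188
```

```bash
python3 -c "
from h import *
go([.6384,.0134,.13],85.1)"; python3 snap.py w14
```

```text
t 30.1 pos [0.4478 0.0113 0.1357] F [-0.3  0.5 -4.1] w 0.188 | lin [-0.0049  0.1906  0.0054] rot [-0.1  -0.01  7.  ]
[0.4478 0.0113 0.1357] [-0.     0.024  0.034  0.001  0.001 -0.   ]
```

View pics/w14.png

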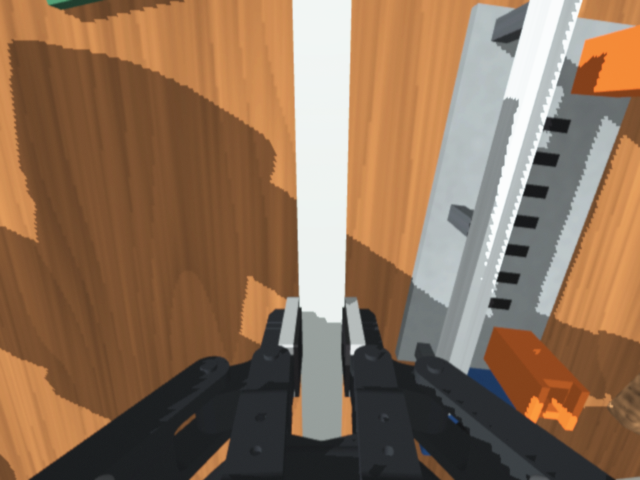

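Call:
apply_moves(commands=[{"linear": [-0.005,0.19,0.0],"delta_rot": [0,0,7],"fingers": 255},{"linear": [-0.005,0.19,0.0],"delta_rot": [0,0,7],"fingers": 255},{"linear": [-0.005,0.19,0.0],"delta_rot": [0,0,7],"fingers": 255},{"linear": [-0.005,0.19,0.0],"delta_rot": [0,0,7],"fingers": 255},{"linear": [-0.005,0.19,0.0],"delta_rot": [0,0,7],"fingers": 255},{"linear": [-0.005,0.19,0.0],"delta_rot": [0,0,7],"fingers": 255},{"linear": [-0.005,0.19,0.0],"delta_rot": [0,0,7],"fingers": 255},{"linear": [-0.005,0.19,0.0],"delta_rot": [0,0,7],"fingers": 255}])

```text
time: 30.95
tool_pos: [0.6374, 0.0132, 0.1363]
tool_rot: [-0.001, 0.737, 0.676, -0.0]
contact_force: [0.3, -0.1, -2.0]
gripper_width: 0.191
```

```bash
python3 -c "
from h import *
go([.6384,.0134,.075],85.1)"
```

```text
t 30.95 pos [0.6374 0.0132 0.1363] F [ 0.3 -0.1 -2. ] w 0.191 | lin [0.0002 0.0011 0.0613] rot [-0.08 -0.   -0.  ]
```

Call:
apply_moves(commands=[{"linear": [0.0002,0.0006,0.02],"delta_rot": [0,0,0],"fingers": 255},{"linear": [0.0002,0.0006,0.04],"delta_rot": [0,0,0],"fingers": 255},{"linear": [0.0002,0.0006,0.052],"delta_rot": [0,0,0],"fingers": 255},{"linear": [0.0002,0.0006,0.058],"delta_rot": [0,0,0],"fingers": 255},{"linear": [0.0002,0.0006,0.058],"delta_rot": [0,0,0],"fingers": 255},{"linear": [0.0002,0.0006,0.058],"delta_rot": [0,0,0],"fingers": 255},{"linear": [0.0002,0.0006,0.058],"delta_rot": [0,0,0],"fingers": 255},{"linear": [0.0002,0.0006,0.058],"delta_rot": [0,0,0],"fingers": 255}])

```text
time: 31.75
tool_pos: [0.6401, 0.0132, 0.0801]
tool_rot: [0.001, 0.737, 0.676, 0.001]
contact_force: [-0.0, -0.6, -3.1]
gripper_width: 0.189
```

```bash
python3 - <<'E'
from h import *
go([.6384,.0134,.0594],85.1)
from crop import crop
for n in('scene','side'): save(n+'8',eyes.grab_frame(n))
crop('scene8',230,220,390,340,'l1');crop('side8',200,180,330,310,'l2')
E
python3 snap.py w15
```

```text
t 31.75 pos [0.6401 0.0132 0.0801] F [-0.  -0.6 -3.1] w 0.189 | lin [ 0.     -0.0018  0.0207] rot [ 0.1 -0.  -0. ]
[0.6398 0.0133 0.0797] [-0.     0.003  0.005  0.001 -0.001  0.001]
```

View pics/l1.png

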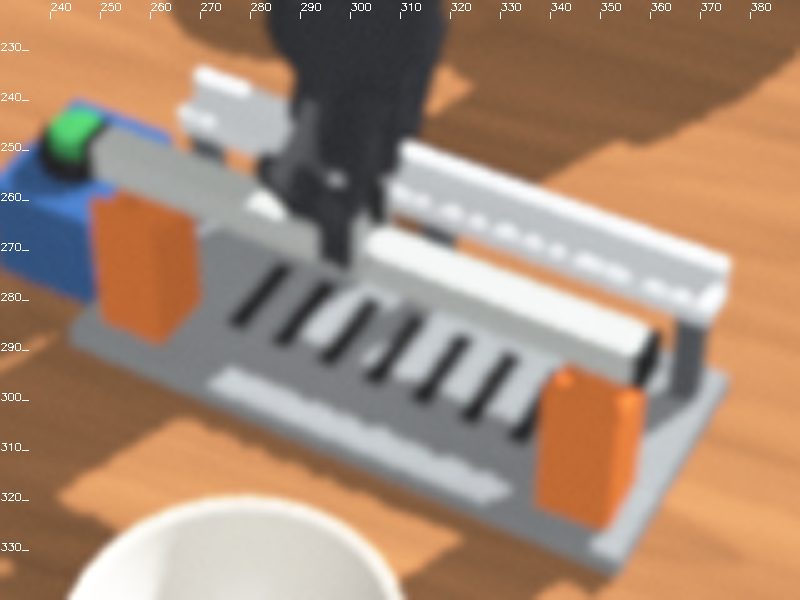

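View pics/l2.png

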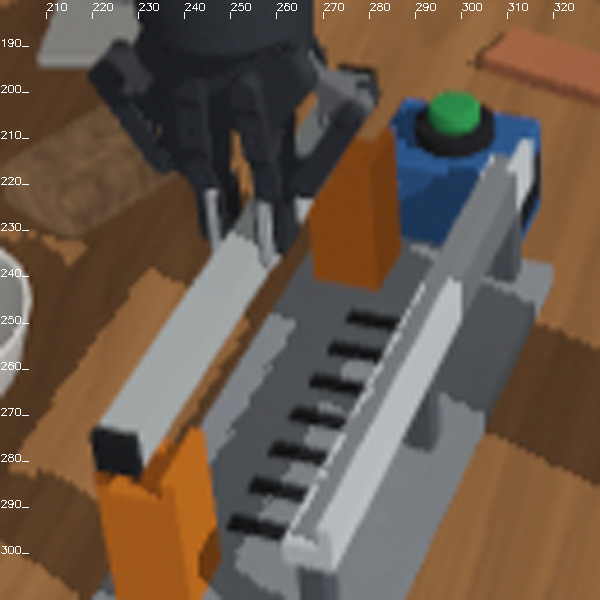

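View pics/w15.png

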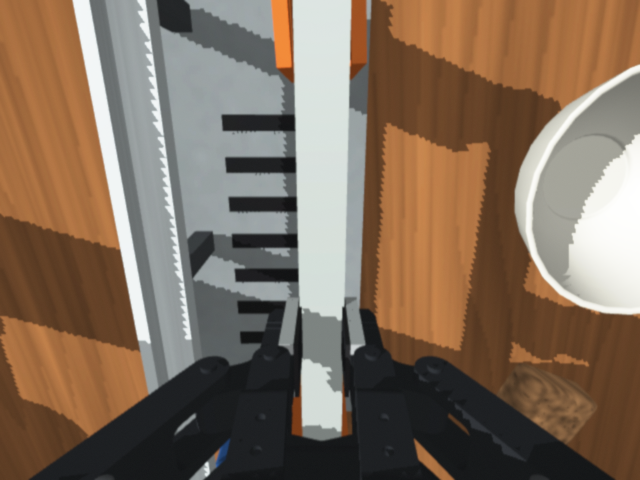

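Call:
apply_moves(commands=[{"linear": [0,-0.001,0.005],"delta_rot": [0,0,0],"fingers": 255},{"linear": [0,-0.001,0.01],"delta_rot": [0,0,0],"fingers": 255},{"linear": [0,-0.001,0.014],"delta_rot": [0,0,0],"fingers": 255},{"linear": [0,-0.001,0.016],"delta_rot": [0,0,0],"fingers": 255},{"linear": [0,-0.001,0.018],"delta_rot": [0,0,0],"fingers": 255},{"linear": [0,-0.001,0.019],"delta_rot": [0,0,0],"fingers": 255},{"linear": [0,-0.001,0.02],"delta_rot": [0,0,0],"fingers": 255},{"linear": [0,-0.001,0.02],"delta_rot": [0,0,0],"fingers": 255}])

```text
time: 32.7
tool_pos: [0.6387, 0.0134, 0.0594]
tool_rot: [0.0, 0.737, 0.676, 0.0]
contact_force: [-0.5, 0.6, -0.8]
gripper_width: 0.189
```

Call:
apply_moves(commands=[{"linear": [0,0,0.0005],"delta_rot": [0,0,0],"fingers": 255},{"linear": [0,0,0.0005],"delta_rot": [0,0,0],"fingers": 255},{"linear": [0,0,0.0005],"delta_rot": [0,0,0],"fingers": 140},{"linear": [0,0,0.0005],"delta_rot": [0,0,0],"fingers": 140},{"linear": [0,0,0.0005],"delta_rot": [0,0,0],"fingers": 140},{"linear": [0,0,-0.005],"delta_rot": [0,0,0],"fingers": 140},{"linear": [0,0,-0.03],"delta_rot": [0,0,0],"fingers": 140},{"linear": [0,0,-0.07],"delta_rot": [0,0,0],"fingers": 140}])

```text
time: 33.5
tool_pos: [0.636, 0.0136, 0.1264]
tool_rot: [-0.002, 0.737, 0.676, -0.002]
contact_force: [0.9, -0.3, 0.2]
gripper_width: 0.456
```

Call:
apply_moves(commands=[{"linear": [0.05,0,-0.05],"delta_rot": [0,0,0],"fingers": 100},{"linear": [0.1,0,-0.1],"delta_rot": [0,0,0],"fingers": 100},{"linear": [0.1,0,-0.15],"delta_rot": [0,0,0],"fingers": 100},{"linear": [0.1,0,-0.18],"delta_rot": [0,0,0],"fingers": 100},{"linear": [0.1,0,-0.18],"delta_rot": [0,0,0],"fingers": 100},{"linear": [0.1,0,-0.18],"delta_rot": [0,0,0],"fingers": 100},{"linear": [0.1,0,-0.18],"delta_rot": [0,0,0],"fingers": 100},{"linear": [0.1,0,-0.18],"delta_rot": [0,0,0],"fingers": 100}])

```text
time: 34.3
tool_pos: [0.6459, 0.1125, 0.3056]
tool_rot: [-0.002, 0.737, 0.676, -0.002]
contact_force: [-0.2, -0.4, -1.2]
gripper_width: 0.607
```

```bash
python3 - <<'E'
from h import *
from crop import crop
for n in('scene','side'): save(n+'9',eyes.grab_frame(n))
crop('scene9',230,220,390,340,'n1')
E
python3 snap.py w16
```

```text
[0.6461 0.1125 0.306 ] [ 0.002 -0.003 -0.013 -0.001  0.003  0.001]
```

View pics/n1.png

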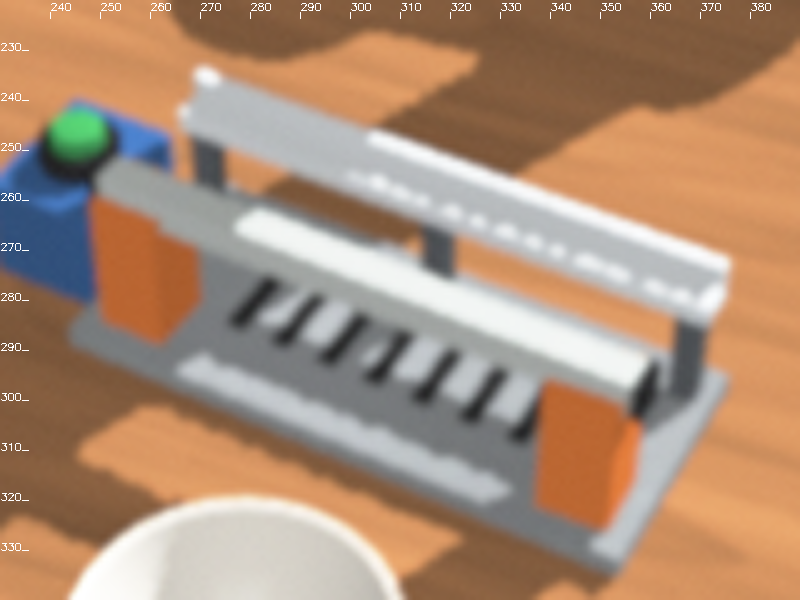

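View pics/w16.png

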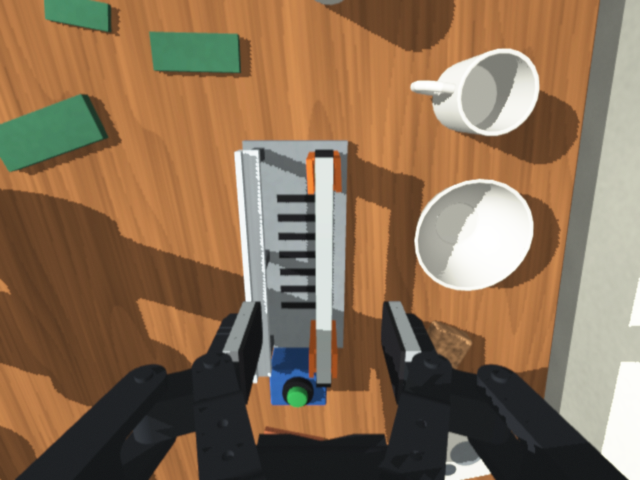

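```bash
cat > m3.py <<'E'
import sys,json
from h import *
def run(n):
    W=cam('wrist',json.load(open(f'pics/{n}.json')));im=cv2.imread(f'pics/{n}.png');h=cv2.cvtColor(im,cv2.COLOR_BGR2HSV)
    g=(h[...,0]>65)&(h[...,0]<95)&(h[...,1]>80)
    t=(h[...,0]<10)&(h[...,1]>120)&(h[...,2]>90)
    for nm,m in(('green',g),('ter',t)):
        for c in cv2.findContours(m.astype(np.uint8),0,2)[0]:
            if cv2.contourArea(c)<300: continue
            P=np.array([ray(W,*q[0],.008)[:2] for q in c],np.float32)*1000;r=cv2.minAreaRect(P)
            a=r[2] if r[1][0]>r[1][1] else r[2]-90
            print(nm,c.reshape(-1,2).mean(0).round(),np.round(r[0],1),np.round(sorted(r[1]),1),'long axis deg',round(a,1))
    return W
if __name__=='__main__': run(sys.argv[1])
E
python3 - <<'E'
from m3 import *
W=run('w16')
a=ray(W,324,151,.102);b=ray(W,323.7,384,.102);print((a+b)/2,np.linalg.norm(a-b))
h=-.0859;d=((a+b)/2)[:2]-[.6384-.0349-0,.0134+.003];print('rack frame',d@[np.cos(h),np.sin(h)],d@[-np.sin(h),np.cos(h)])
go([.511,.36,.30],180)
E
```

```text
green [297. 395.] [ 576.  -225.9] [35.3 37.8] long axis deg 84.4
green [ 57. 131.] [309.8 200.4] [ 53.6 140.2] long axis deg 13.0
green [190.  53.] [512.2 273.5] [ 39.2 100.1] long axis deg -6.2
green [79. 17.] [388.5 325.5] [27.  70.6] long axis deg -15.0
[0.63925528 0.01651756 0.102     ] 0.2866577918867725
rack frame 0.03561336232928803 0.0031847277463491015
t 34.45 pos [0.6462 0.1125 0.3064] F [ 0.6  0.9 -0.5] w 0.608 | lin [ 0.2349 -0.156   0.0069] rot [ -0.2   -0.16 -94.94]
```

Call:
apply_moves(commands=[{"linear": [0.1,-0.07,0.0],"delta_rot": [0,0,-60],"fingers": 90},{"linear": [0.1,-0.07,0.0],"delta_rot": [0,0,-60],"fingers": 90},{"linear": [0.1,-0.07,0.0],"delta_rot": [0,0,-60],"fingers": 90},{"linear": [0.1,-0.07,0.0],"delta_rot": [0,0,-60],"fingers": 90},{"linear": [0.1,-0.07,0.0],"delta_rot": [0,0,-60],"fingers": 90},{"linear": [0.1,-0.07,0.0],"delta_rot": [0,0,-60],"fingers": 90},{"linear": [0.1,-0.07,0.0],"delta_rot": [0,0,-60],"fingers": 90},{"linear": [0.1,-0.07,0.0],"delta_rot": [0,0,-60],"fingers": 90}])

```text
time: 35.25
tool_pos: [0.5855, 0.2184, 0.3079]
tool_rot: [-0.001, 0.3, 0.954, -0.0]
contact_force: [-0.5, 0.5, 0.7]
gripper_width: 0.645
```

```bash
python3 -c "
from h import *
go([.48,.2767,.22],173.8)"
```

```text
t 35.25 pos [0.5855 0.2184 0.3079] F [-0.5  0.5  0.7] w 0.645 | lin [ 0.1198 -0.0125  0.088 ] rot [ -0.06  -0.08 -28.73]
```

Call:
apply_moves(commands=[{"linear": [0.12,-0.012,0.088],"delta_rot": [0,0,-28.5],"fingers": 90},{"linear": [0.12,-0.012,0.088],"delta_rot": [0,0,-28.5],"fingers": 90},{"linear": [0.12,-0.012,0.088],"delta_rot": [0,0,-28.5],"fingers": 90},{"linear": [0.12,-0.012,0.088],"delta_rot": [0,0,-28.5],"fingers": 90},{"linear": [0.12,-0.012,0.088],"delta_rot": [0,0,-28.5],"fingers": 90},{"linear": [0.12,-0.012,0.088],"delta_rot": [0,0,-28.5],"fingers": 90},{"linear": [0.12,-0.012,0.088],"delta_rot": [0,0,-28.5],"fingers": 90},{"linear": [0.12,-0.012,0.088],"delta_rot": [0,0,-28.5],"fingers": 90}])

```text
time: 36.05
tool_pos: [0.4817, 0.2773, 0.2223]
tool_rot: [0.001, 0.057, 0.998, 0.0]
contact_force: [0.1, -0.6, -0.7]
gripper_width: 0.65
```

```bash
python3 snap.py w17; python3 -c "
from m3 import *
run('w17')"
```

```text
[0.4817 0.2773 0.2223] [ 0.001  0.001  0.006  0.     0.001 -0.006]
green [320. 219.] [511.3 273.6] [38.5 99.6] long axis deg -6.1
green [361.  93.] [386.3 326.1] [26.7 68. ] long axis deg -15.0
green [228.  57.] [328.2 204.1] [54.2 96.6] long axis deg 13.0
```

View pics/w17.png

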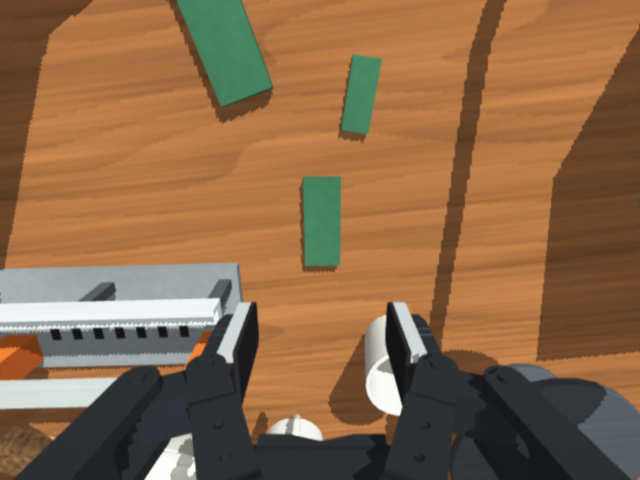

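```bash
python3 -c "
from h import *
go([.5115,.2735,.03],173.9)"
```

```text
t 36.1 pos [0.4816 0.2773 0.222 ] F [ 0.3 -0.5  0.3] w 0.644 | lin [-0.0299 -0.0005  0.1921] rot [ 0.04  0.08 -0.4 ]
```

Call:
apply_moves(commands=[{"linear": [-0.03,0,0.05],"delta_rot": [0,0,-0.4],"fingers": 100},{"linear": [-0.03,0,0.1],"delta_rot": [0,0,-0.4],"fingers": 100},{"linear": [-0.03,0,0.14],"delta_rot": [0,0,-0.4],"fingers": 100},{"linear": [-0.03,0,0.18],"delta_rot": [0,0,-0.4],"fingers": 100},{"linear": [-0.03,0,0.21],"delta_rot": [0,0,-0.4],"fingers": 100},{"linear": [-0.03,0,0.23],"delta_rot": [0,0,-0.4],"fingers": 100},{"linear": [-0.03,0,0.24],"delta_rot": [0,0,-0.4],"fingers": 100},{"linear": [-0.03,0,0.24],"delta_rot": [0,0,-0.4],"fingers": 100}])

```text
time: 36.9
tool_pos: [0.5097, 0.2736, -0.0202]
tool_rot: [-0.001, 0.053, 0.999, -0.001]
contact_force: [-0.2, 0.3, 1.4]
gripper_width: 0.607
```

```bash
python3 -c "
from h import *
go([.5115,.2735,-.028],173.9)"; python3 snap.py w18
```

```text
t 36.9 pos [ 0.5097  0.2736 -0.0202] F [-0.2  0.3  1.4] w 0.607 | lin [-0.0018  0.0001  0.0078] rot [-0.06 -0.13  0.06]
[ 0.5097  0.2736 -0.0202] [ 0.003 -0.035 -0.029  0.001  0.011 -0.001]
```

View pics/w18.png

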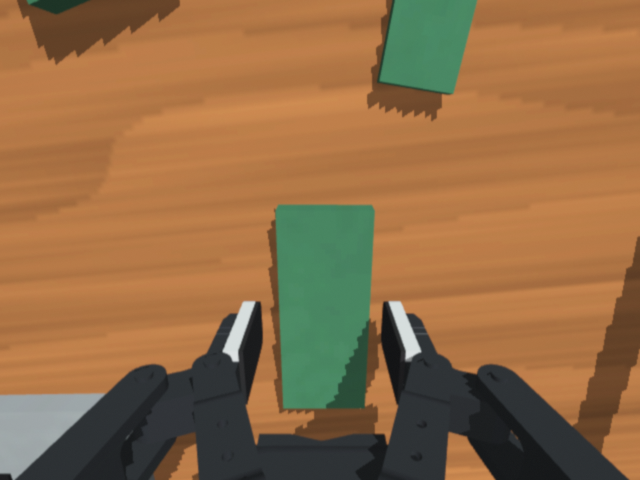

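Call:
apply_moves(commands=[{"linear": [-0.001,0,0.002],"delta_rot": [0,0,0],"fingers": 110},{"linear": [-0.001,0,0.004],"delta_rot": [0,0,0],"fingers": 110},{"linear": [-0.001,0,0.006],"delta_rot": [0,0,0],"fingers": 110},{"linear": [-0.001,0,0.007],"delta_rot": [0,0,0],"fingers": 110},{"linear": [-0.001,0,0.007],"delta_rot": [0,0,0],"fingers": 110},{"linear": [-0.001,0,0.007],"delta_rot": [0,0,0],"fingers": 110},{"linear": [-0.001,0,0.007],"delta_rot": [0,0,0],"fingers": 110},{"linear": [-0.001,0,0.007],"delta_rot": [0,0,0],"fingers": 110}])

```text
time: 37.75
tool_pos: [0.5113, 0.274, -0.0259]
tool_rot: [0.0, 0.052, 0.999, 0.0]
contact_force: [-0.5, -0.1, -0.2]
gripper_width: 0.57
```

Call:
apply_moves(commands=[{"linear": [0,0,0.0],"delta_rot": [0,0,0],"fingers": 255},{"linear": [0,0,0.0],"delta_rot": [0,0,0],"fingers": 255},{"linear": [0,0,0.0],"delta_rot": [0,0,0],"fingers": 255},{"linear": [0,0,0.0],"delta_rot": [0,0,0],"fingers": 255},{"linear": [0,0,0],"delta_rot": [0,0,0],"fingers": 255},{"linear": [0,0,0],"delta_rot": [0,0,0],"fingers": 255},{"linear": [0,0,0],"delta_rot": [0,0,0],"fingers": 255},{"linear": [0,0,0],"delta_rot": [0,0,0],"fingers": 255}])

```text
time: 38.55
tool_pos: [0.5117, 0.2742, -0.0254]
tool_rot: [0.0, 0.052, 0.999, 0.0]
contact_force: [-0.6, -0.7, 5.6]
gripper_width: 0.434
```

Call:
apply_moves(commands=[{"linear": [0,0,-0.01],"delta_rot": [0,0,0],"fingers": 255},{"linear": [0,0,-0.03],"delta_rot": [0,0,0],"fingers": 255},{"linear": [0,0,-0.06],"delta_rot": [0,0,0],"fingers": 255},{"linear": [0,0,-0.1],"delta_rot": [0,0,0],"fingers": 255},{"linear": [0,0,-0.14],"delta_rot": [0,0,0],"fingers": 255},{"linear": [0,0,-0.18],"delta_rot": [0,0,0],"fingers": 255},{"linear": [0,0,-0.18],"delta_rot": [0,0,0],"fingers": 255},{"linear": [0,0,-0.18],"delta_rot": [0,0,0],"fingers": 255}])

```text
time: 39.35
tool_pos: [0.5116, 0.2741, 0.155]
tool_rot: [0.001, 0.052, 0.999, 0.0]
contact_force: [-1.0, -0.3, -2.5]
gripper_width: 0.434
```

```bash
cat >> h.py <<'E'
RO=np.array([.6032,.0164]);RY=-.086
def tile_target(x,y,z,tilt=-15.2,off=.0304):
    c,s=np.cos(RY),np.sin(RY);P=np.array([RO[0]+c*x-s*y,RO[1]+s*x+c*y,z]);h=np.degrees(RY)+180
    return P+off*Rt(h,tilt)[:,2],h,tilt
E
python3 -c "
from h import *
go(*tile_target(.002,.05,.15))
go(*tile_target(.002,.05,.1015))"; python3 snap.py w19
```

```text
t 39.35 pos [0.5116 0.2741 0.155 ] F [-1.  -0.3 -2.5] w 0.434 | lin [-0.127  -0.1966  0.0344] rot [ -0.1  -15.1   -1.07]
t 39.35 pos [0.5116 0.2741 0.155 ] F [-1.  -0.3 -2.5] w 0.434 | lin [-0.1269 -0.1966  0.0829] rot [ -0.1  -15.1   -1.07]
[0.5116 0.2741 0.155 ] [ 0.     0.033  0.053  0.001  0.001 -0.001]
```

View pics/w19.png

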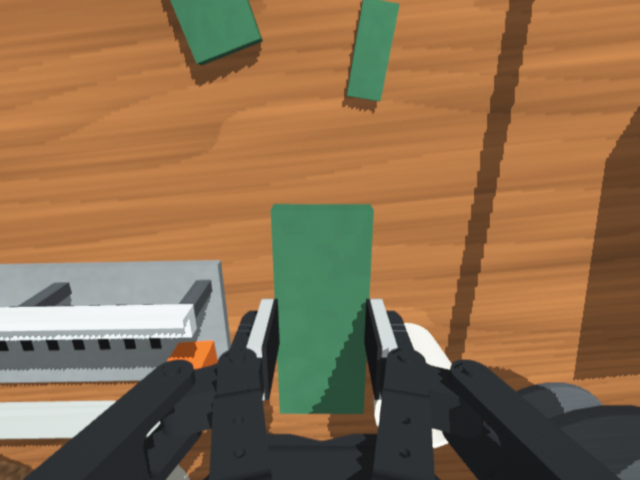

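Call:
apply_moves(commands=[{"linear": [-0.127,-0.1965,0.015],"delta_rot": [0,-15.2,-1.1],"fingers": 255},{"linear": [-0.127,-0.1965,0.015],"delta_rot": [0,-15.2,-1.1],"fingers": 255},{"linear": [-0.127,-0.1965,0.015],"delta_rot": [0,-15.2,-1.1],"fingers": 255},{"linear": [-0.127,-0.1965,0.015],"delta_rot": [0,-15.2,-1.1],"fingers": 255},{"linear": [-0.127,-0.1965,0.015],"delta_rot": [0,-15.2,-1.1],"fingers": 255},{"linear": [-0.127,-0.1965,0.015],"delta_rot": [0,-15.2,-1.1],"fingers": 255},{"linear": [-0.127,-0.1965,0.015],"delta_rot": [0,-15.2,-1.1],"fingers": 255},{"linear": [-0.127,-0.1965,0.015],"delta_rot": [0,-15.2,-1.1],"fingers": 255}])

```text
time: 40.2
tool_pos: [0.6157, 0.0661, 0.137]
tool_rot: [0.13, 0.042, 0.991, -0.007]
contact_force: [0.2, -0.8, -0.7]
gripper_width: 0.439
```

```bash
python3 -c "
from h import *
go(*tile_target(.002,.05,.125))
go(*tile_target(.002,.05,.1015))"; python3 snap.py w20
```

```text
t 40.2 pos [0.6157 0.0661 0.137 ] F [ 0.2 -0.8 -0.7] w 0.439 | lin [ 0.009  -0.0005  0.0404] rot [-0.12 -0.19  0.09]
t 40.2 pos [0.6157 0.0661 0.137 ] F [ 0.2 -0.8 -0.7] w 0.439 | lin [ 0.015  -0.0004  0.0631] rot [-0.12 -0.19  0.09]
[0.6157 0.0661 0.137 ] [ 0.013 -0.012 -0.007 -0.001 -0.003 -0.001]
```

View pics/w20.png

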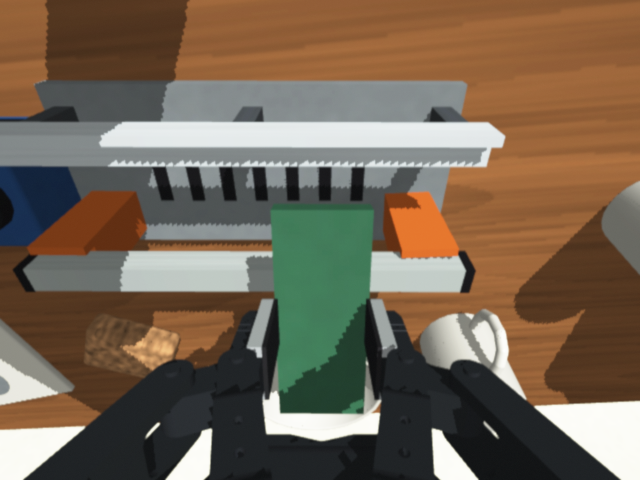

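Call:
apply_moves(commands=[{"linear": [0.009,-0.0005,0.02],"delta_rot": [0,0,0],"fingers": 255},{"linear": [0.009,-0.0005,0.04],"delta_rot": [0,0,0],"fingers": 255},{"linear": [0.009,-0.0005,0.04],"delta_rot": [0,0,0],"fingers": 255},{"linear": [0.009,-0.0005,0.04],"delta_rot": [0,0,0],"fingers": 255},{"linear": [0.009,-0.0005,0.04],"delta_rot": [0,0,0],"fingers": 255},{"linear": [0.009,-0.0005,0.04],"delta_rot": [0,0,0],"fingers": 255},{"linear": [0.009,-0.0005,0.04],"delta_rot": [0,0,0],"fingers": 255},{"linear": [0.009,-0.0005,0.04],"delta_rot": [0,0,0],"fingers": 255}])

```text
time: 41.05
tool_pos: [0.6191, 0.0645, 0.0988]
tool_rot: [0.133, 0.042, 0.99, -0.007]
contact_force: [1.6, 0.6, -1.3]
gripper_width: 0.433
```

```bash
python3 -c "
from h import *
go(*tile_target(.002,.05,.1015))
from crop import crop
save('side10',eyes.grab_frame('side'))
crop('side10',190,180,330,320,'o1')"; python3 snap.py w21
```

```text
t 41.05 pos [0.6191 0.0645 0.0988] F [ 1.6  0.6 -1.3] w 0.433 | lin [0.0087 0.0007 0.0252] rot [-0.13  0.06  0.05]
[0.619  0.0645 0.0985] [ 0.     0.004  0.003  0.    -0.001  0.001]
```

View pics/w21.png

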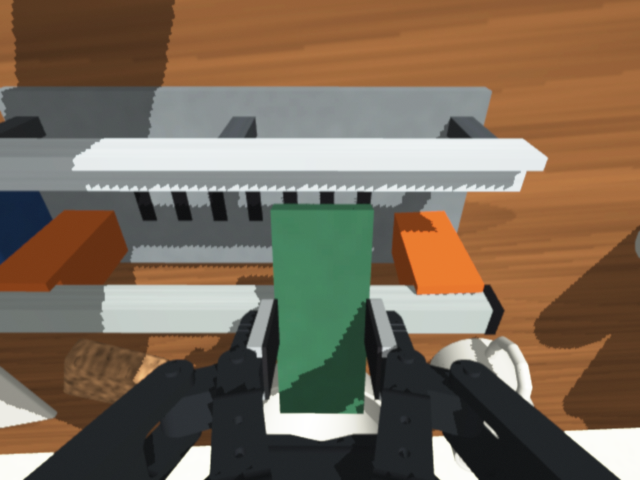

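View pics/o1.png

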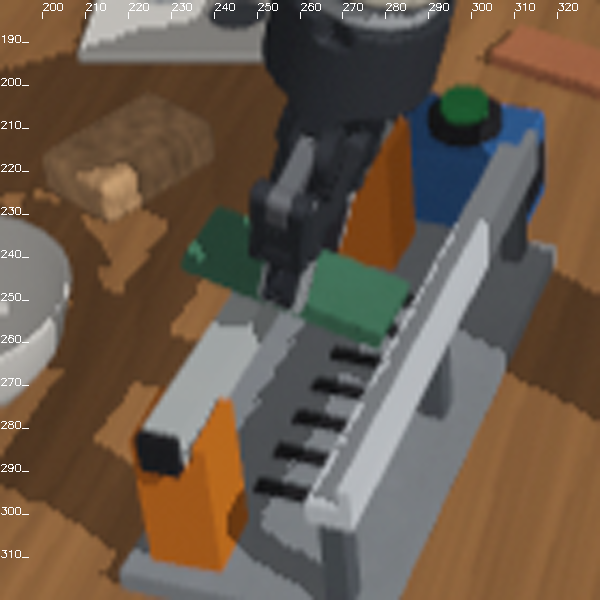

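Call:
apply_moves(commands=[{"linear": [0.002,0,0.006],"delta_rot": [0,0,0],"fingers": 255},{"linear": [0.004,0,0.012],"delta_rot": [0,0,0],"fingers": 255},{"linear": [0.006,0,0.018],"delta_rot": [0,0,0],"fingers": 255},{"linear": [0.0075,0,0.022],"delta_rot": [0,0,0],"fingers": 255},{"linear": [0.008,0,0.024],"delta_rot": [0,0,0],"fingers": 255},{"linear": [0.0085,0,0.025],"delta_rot": [0,0,0],"fingers": 255},{"linear": [0.0085,0,0.025],"delta_rot": [0,0,0],"fingers": 255},{"linear": [0.0085,0,0.025],"delta_rot": [0,0,0],"fingers": 255}])

```text
time: 41.95
tool_pos: [0.6174, 0.0646, 0.072]
tool_rot: [0.132, 0.042, 0.99, -0.007]
contact_force: [-0.2, -1.1, -1.1]
gripper_width: 0.438
```

```bash
python3 -c "
from h import *
go(*tile_target(.002,.05,.1005))
from crop import crop
save('side11',eyes.grab_frame('side'))
crop('side11',190,180,330,320,'o2')"; python3 snap.py w22
```

```text
t 41.95 pos [0.6174 0.0646 0.072 ] F [-0.2 -1.1 -1.1] w 0.438 | lin [0.0003 0.0007 0.0008] rot [-0.13  0.03  0.05]
[0.6175 0.0646 0.0721] [-0.001 -0.002  0.001 -0.003 -0.002 -0.   ]
```

View pics/w22.png

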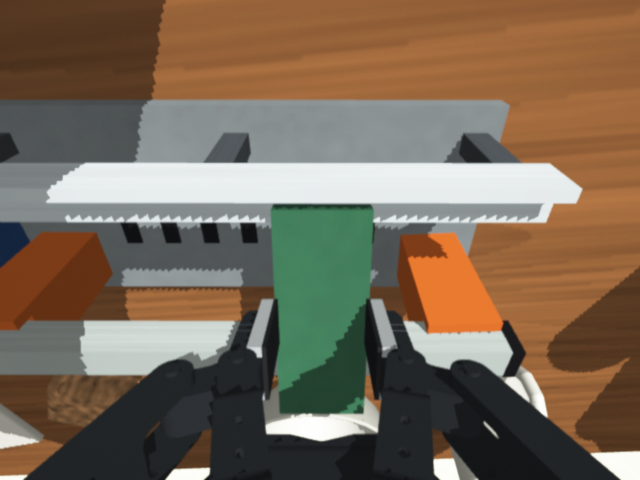

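View pics/o2.png

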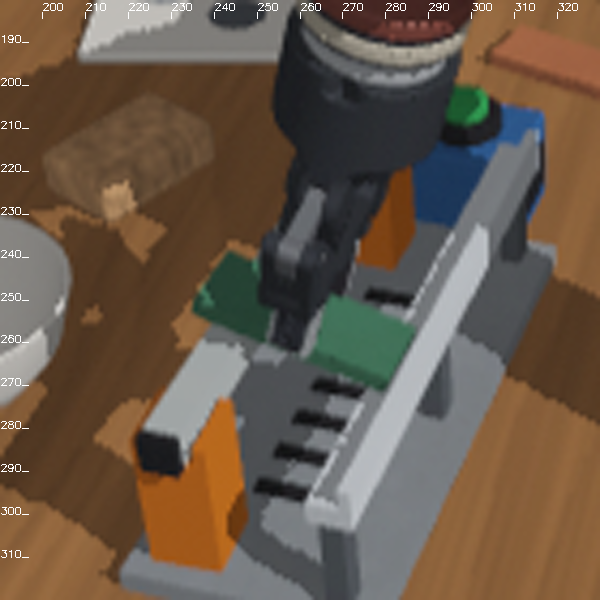

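Call:
apply_moves(commands=[{"linear": [0.0002,0,0.0007],"delta_rot": [0,0,0],"fingers": 255},{"linear": [0.0005,0,0.0015],"delta_rot": [0,0,0],"fingers": 255},{"linear": [0.0005,0,0.0015],"delta_rot": [0,0,0],"fingers": 255},{"linear": [0.0005,0,0.0015],"delta_rot": [0,0,0],"fingers": 255},{"linear": [0.0005,0,0.0015],"delta_rot": [0,0,0],"fingers": 255},{"linear": [0.0005,0,0.0015],"delta_rot": [0,0,0],"fingers": 255},{"linear": [0.0005,0,0.0015],"delta_rot": [0,0,0],"fingers": 255},{"linear": [0.0005,0,0.0015],"delta_rot": [0,0,0],"fingers": 255}])

```text
time: 42.85
tool_pos: [0.6175, 0.0646, 0.0707]
tool_rot: [0.133, 0.042, 0.99, -0.007]
contact_force: [-1.6, -0.2, 4.6]
gripper_width: 0.434
```

Call:
apply_moves(commands=[{"linear": [0,0,0],"delta_rot": [0,0,0],"fingers": 135},{"linear": [0,0,0],"delta_rot": [0,0,0],"fingers": 120},{"linear": [0,0,0],"delta_rot": [0,0,0],"fingers": 115},{"linear": [0,0,0],"delta_rot": [0,0,0],"fingers": 110},{"linear": [0,0,-0.01],"delta_rot": [0,0,0],"fingers": 110},{"linear": [0,0,-0.03],"delta_rot": [0,0,0],"fingers": 110},{"linear": [0,0,-0.06],"delta_rot": [0,0,0],"fingers": 110},{"linear": [0,0,-0.1],"delta_rot": [0,0,0],"fingers": 110}])

```text
time: 43.65
tool_pos: [0.5894, 0.0671, 0.1661]
tool_rot: [0.13, 0.042, 0.991, -0.007]
contact_force: [0.8, 0.6, -0.3]
gripper_width: 0.567
```

Call:
apply_moves(commands=[{"linear": [0,0,-0.05],"delta_rot": [0,0,0],"fingers": 110},{"linear": [0,0,-0.1],"delta_rot": [0,0,0],"fingers": 110},{"linear": [0,0,-0.12],"delta_rot": [0,0,0],"fingers": 110},{"linear": [0,0,-0.12],"delta_rot": [0,0,0],"fingers": 110},{"linear": [0,0,-0.12],"delta_rot": [0,0,0],"fingers": 110},{"linear": [0,0,-0.12],"delta_rot": [0,0,0],"fingers": 110},{"linear": [0,0,-0.12],"delta_rot": [0,0,0],"fingers": 110},{"linear": [0,0,-0.12],"delta_rot": [0,0,0],"fingers": 110}])

```text
time: 44.45
tool_pos: [0.5592, 0.07, 0.2804]
tool_rot: [0.131, 0.042, 0.991, -0.007]
contact_force: [-0.6, 0.5, -0.7]
gripper_width: 0.567
```

```bash
python3 -c "
from h import *
from crop import crop
for n in('side','scene'):save(n+'12',eyes.grab_frame(n))
crop('side12',190,180,330,320,'p1')
go([.54,-.33,.22],160)"; python3 snap.py w23
```

```text
t 44.55 pos [0.5594 0.0701 0.2812] F [ 0.1  0.2 -0.2] w 0.568 | lin [ 0.0018 -0.4001  0.064 ] rot [ 1.83 15.03 15.02]
[0.5594 0.0701 0.2812] [ 0.    -0.007 -0.007 -0.002  0.002 -0.   ]
```

View pics/w23.png

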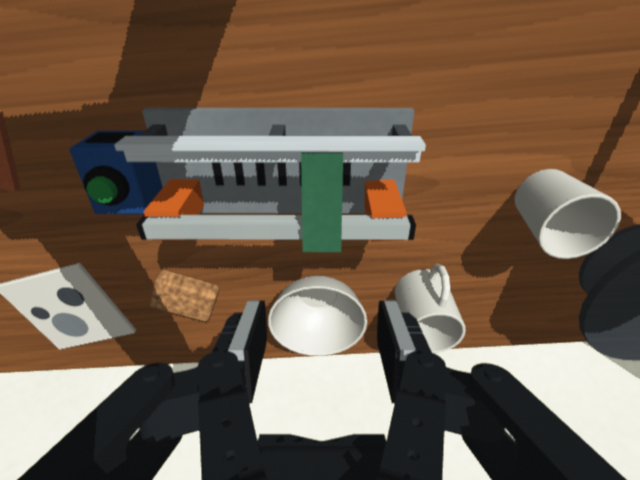

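View pics/p1.png

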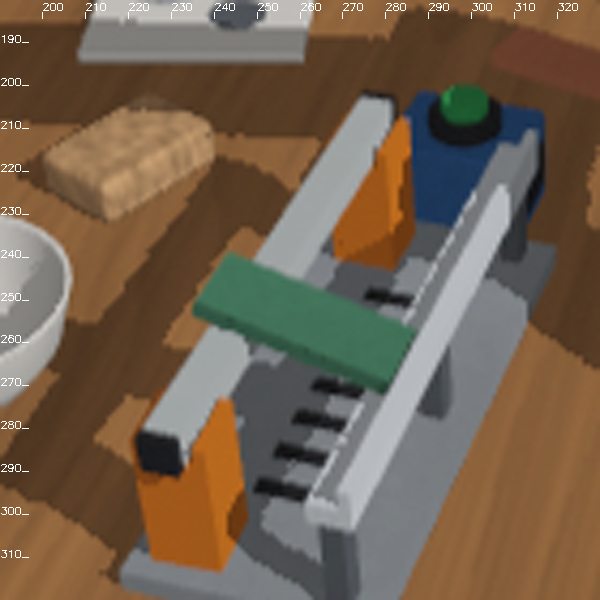

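View pics/scene12.png

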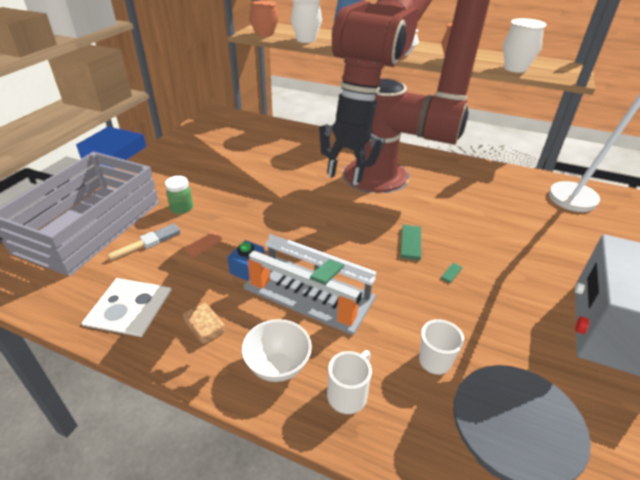

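```bash
python3 -c "
from h import *
S=cam('scene')
print('jar',ray(S,178,184,.095),'brush',ray(S,145,240,.01))
go([.51,-.31,.25],160)"
```

```text
jar [ 0.44142447 -0.47557081  0.095     ] brush [ 0.61281668 -0.47885653  0.01      ]
t 44.6 pos [0.5595 0.0701 0.2816] F [-0.  -0.4 -0.4] w 0.568 | lin [ 0.0247 -0.3828  0.0271] rot [ 1.84 15.06 15.01]
```

Call:
apply_moves(commands=[{"linear": [0.02,-0.385,0.03],"delta_rot": [1.8,15,15],"fingers": 100},{"linear": [0.02,-0.385,0.03],"delta_rot": [1.8,15,15],"fingers": 100},{"linear": [0.02,-0.385,0.03],"delta_rot": [1.8,15,15],"fingers": 100},{"linear": [0.02,-0.385,0.03],"delta_rot": [1.8,15,15],"fingers": 100},{"linear": [0.02,-0.385,0.03],"delta_rot": [1.8,15,15],"fingers": 100},{"linear": [0.02,-0.385,0.03],"delta_rot": [1.8,15,15],"fingers": 100},{"linear": [0.02,-0.385,0.03],"delta_rot": [1.8,15,15],"fingers": 100},{"linear": [0.02,-0.385,0.03],"delta_rot": [1.8,15,15],"fingers": 100}])

```text
time: 45.4
tool_pos: [0.5144, -0.3155, 0.2486]
tool_rot: [0.001, 0.174, 0.985, 0.0]
contact_force: [-0.7, 1.2, -0.6]
gripper_width: 0.604
```

Call:
apply_moves(commands=[{"linear": [0,0,0],"delta_rot": [0,0,0],"fingers": 100},{"linear": [0,0,0],"delta_rot": [0,0,0],"fingers": 100},{"linear": [0,0,0],"delta_rot": [0,0,0],"fingers": 100},{"linear": [0,0,0],"delta_rot": [0,0,0],"fingers": 100},{"linear": [0,0,0],"delta_rot": [0,0,0],"fingers": 100},{"linear": [0,0,0],"delta_rot": [0,0,0],"fingers": 100},{"linear": [0,0,0],"delta_rot": [0,0,0],"fingers": 100},{"linear": [0,0,0],"delta_rot": [0,0,0],"fingers": 100}])

```text
time: 46.2
tool_pos: [0.5153, -0.3124, 0.2493]
tool_rot: [0.001, 0.173, 0.985, 0.0]
contact_force: [0.3, -0.2, 0.5]
gripper_width: 0.606
```

```bash
python3 snap.py w24; python3 -c "
from m3 import *
run('w24')"
```

```text
[ 0.5153 -0.3124  0.2493] [-0.002  0.002 -0.001  0.001  0.001  0.   ]
green [486. 221.] [ 616.8 -143.6] [35.5 40.4] long axis deg 28.5
```

View pics/w24.png

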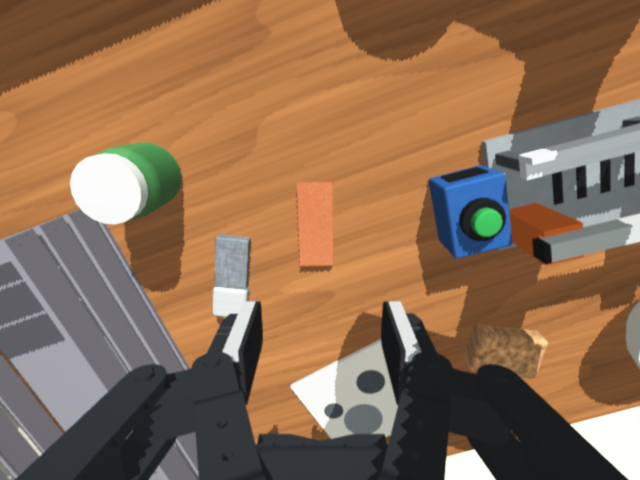

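```bash
python3 -c "
from crop import crop
crop('w24',270,165,360,285,'q1')"
```

```text
(no output)
```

View pics/q1.png

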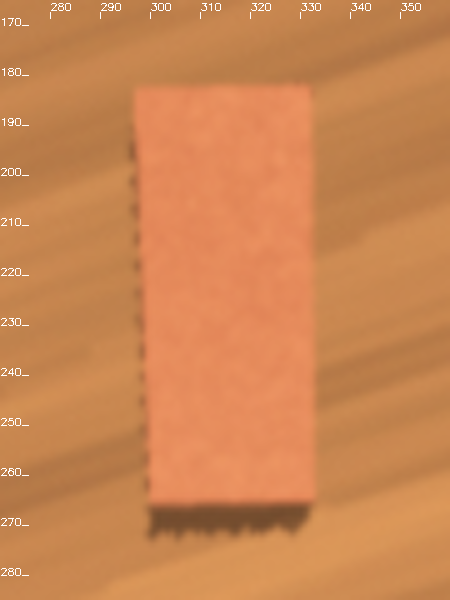

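```bash
python3 - <<'E'
from h import *
W=cam('wrist',__import__('json').load(open('pics/w24.json')))
P=np.array([ray(W,*q,.01)[:2] for q in((297,182),(332,182),(299.5,265.5),(333,265.5))])
d=P[2:].mean(0)-P[:2].mean(0);e=P[[1,3]].mean(0)-P[[0,2]].mean(0);c=P.mean(0)
print(c,np.linalg.norm(d),np.linalg.norm(e),np.degrees(np.arctan2(d[1],d[0])),np.degrees(np.arctan2(-e[0],e[1])))
go([c[0],c[1],0.0],np.degrees(np.arctan2(d[1],d[0]))+180)
E
```

```text
[ 0.55158084 -0.33350786] 0.10223608400404607 0.040133974743517355 -19.11920333309307 -19.973080634524944
t 46.25 pos [ 0.5153 -0.3124  0.2493] F [ 0.  -0.6  0.7] w 0.607 | lin [-0.0407 -0.0077  0.2493] rot [ 0.07  0.13 -0.84]
```

Call:
apply_moves(commands=[{"linear": [-0.0405,-0.0077,0.05],"delta_rot": [0,0,-0.6],"fingers": 105},{"linear": [-0.0405,-0.0077,0.1],"delta_rot": [0,0,-0.6],"fingers": 105},{"linear": [-0.0405,-0.0077,0.15],"delta_rot": [0,0,-0.6],"fingers": 105},{"linear": [-0.0405,-0.0077,0.2],"delta_rot": [0,0,-0.6],"fingers": 105},{"linear": [-0.0405,-0.0077,0.235],"delta_rot": [0,0,-0.6],"fingers": 105},{"linear": [-0.0405,-0.0077,0.255],"delta_rot": [0,0,-0.6],"fingers": 105},{"linear": [-0.0405,-0.0077,0.265],"delta_rot": [0,0,-0.6],"fingers": 105},{"linear": [-0.0405,-0.0077,0.265],"delta_rot": [0,0,-0.6],"fingers": 105}])

```text
time: 47.05
tool_pos: [0.5506, -0.333, -0.0171]
tool_rot: [0.0, 0.168, 0.986, 0.001]
contact_force: [0.2, -0.7, -0.8]
gripper_width: 0.587
```

```bash
python3 -c "
from h import *
go([.5516,-.3335,-.0255],160.6)"; python3 snap.py w25
```

```text
t 47.05 pos [ 0.5506 -0.333  -0.0171] F [ 0.2 -0.7 -0.8] w 0.587 | lin [-0.0011 -0.0001  0.0084] rot [ 0.12 -0.01  0.02]
[ 0.5506 -0.333  -0.0171] [-0.    -0.039 -0.037  0.002  0.011  0.   ]
```

View pics/w25.png

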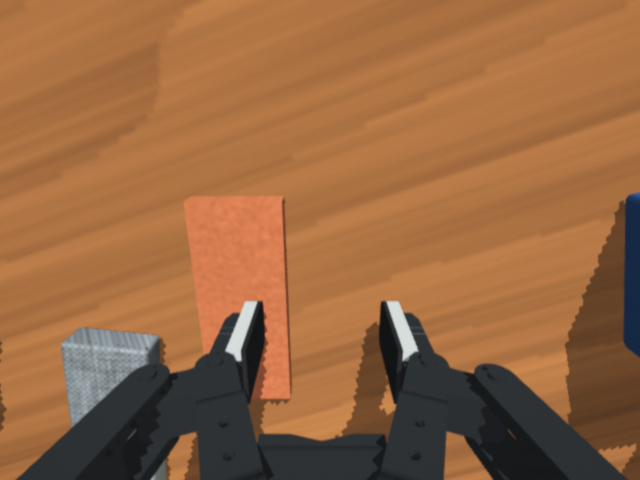

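The tile was knocked aside during the approach: it now sits left of the jaws at (240,295). I'll lift and re-measure.

Call:
apply_moves(commands=[{"linear": [0.0,0,-0.03],"delta_rot": [0,0,0],"fingers": 105},{"linear": [0.02,0,-0.08],"delta_rot": [0,0,0],"fingers": 105},{"linear": [0.04,-0.03,-0.13],"delta_rot": [0,0,0],"fingers": 105},{"linear": [0.04,-0.03,-0.16],"delta_rot": [0,0,0],"fingers": 105},{"linear": [0.04,-0.03,-0.16],"delta_rot": [0,0,0],"fingers": 105},{"linear": [0.04,-0.03,-0.16],"delta_rot": [0,0,0],"fingers": 105},{"linear": [0.04,-0.03,-0.16],"delta_rot": [0,0,0],"fingers": 105},{"linear": [0.04,-0.03,-0.16],"delta_rot": [0,0,0],"fingers": 105}])

```text
time: 47.9
tool_pos: [0.5028, -0.3478, 0.1427]
tool_rot: [0.0, 0.168, 0.986, 0.001]
contact_force: [-0.3, -0.4, -0.3]
gripper_width: 0.587
```

```bash
python3 snap.py w26; python3 -c "
from crop import crop
crop('w26',240,160,400,290,'q2')"
```

```text
[ 0.5028 -0.3478  0.1427] [-0.001  0.009  0.005 -0.001  0.    -0.   ]
```

View pics/w26.png

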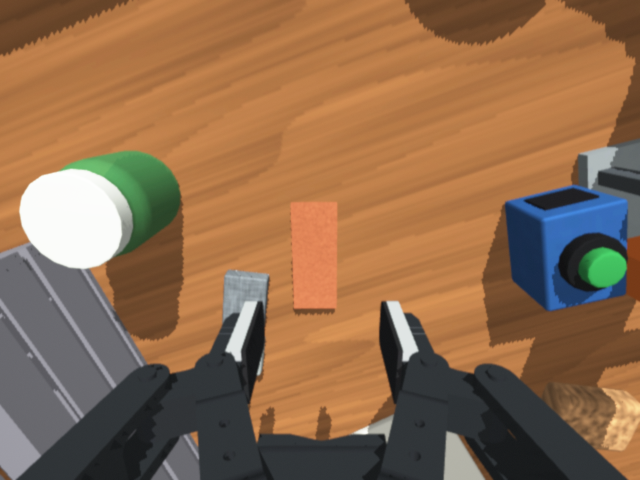

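View pics/q2.png

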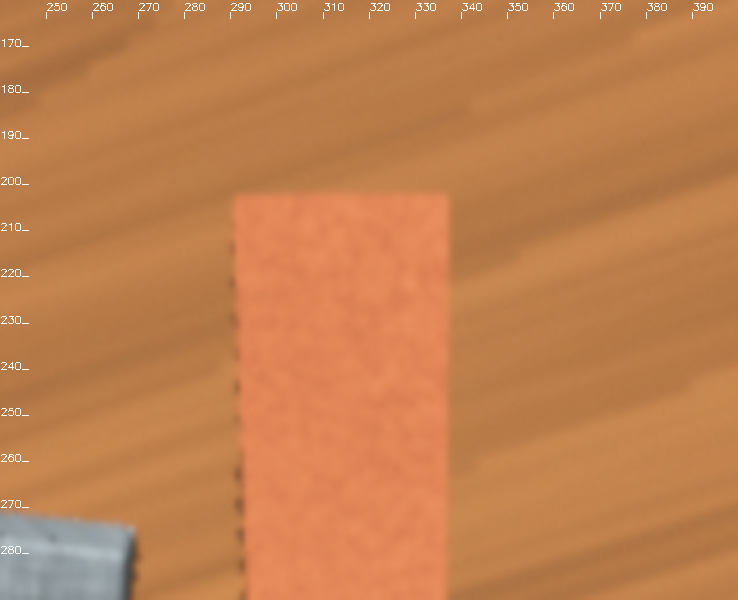

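```bash
python3 - <<'E'
from h import *
W=cam('wrist',__import__('json').load(open('pics/w26.json')))
P=np.array([ray(W,*q,.01)[:2] for q in((290.7,202),(337,202),(293.5,308.3),(336.7,308.3))])
d=P[2:].mean(0)-P[:2].mean(0);e=P[[1,3]].mean(0)-P[[0,2]].mean(0);c=P.mean(0)
a=np.degrees(np.arctan2(d[1],d[0]))
print(c,np.linalg.norm(d),np.linalg.norm(e),a,np.degrees(np.arctan2(-e[0],e[1])))
g=c-.012*d/np.linalg.norm(d);print(g)
go([*g,0.0],a+180);go([*g,-.026],a+180)
for q in((268,271),(268,276)):print('brush',Rt(a+180)[:2,:2].T@(ray(W,*q,.012)[:2]-g))
E
```

```text
[ 0.53699627 -0.36679017] 0.10241617259026849 0.04004794699229519 -19.080673520292233 -19.397141653796236
[ 0.52565556 -0.36286738]
t 47.95 pos [ 0.5027 -0.3478  0.1424] F [ 0.2  0.7 -0.4] w 0.586 | lin [-0.0267 -0.007   0.1424] rot [ 0.14 -0.03 -0.27]
t 47.95 pos [ 0.5027 -0.3478  0.1424] F [ 0.2  0.7 -0.4] w 0.586 | lin [-0.0267 -0.007   0.1684] rot [ 0.14 -0.03 -0.27]
brush [-0.02371841 -0.04204206]
brush [-0.02866205 -0.04230194]
```

Call:
apply_moves(commands=[{"linear": [-0.0265,-0.007,0.04],"delta_rot": [0,0,-0.3],"fingers": 112},{"linear": [-0.0265,-0.007,0.08],"delta_rot": [0,0,-0.3],"fingers": 112},{"linear": [-0.0265,-0.007,0.11],"delta_rot": [0,0,-0.3],"fingers": 112},{"linear": [-0.0265,-0.007,0.13],"delta_rot": [0,0,-0.3],"fingers": 112},{"linear": [-0.0265,-0.007,0.145],"delta_rot": [0,0,-0.3],"fingers": 112},{"linear": [-0.0265,-0.007,0.155],"delta_rot": [0,0,-0.3],"fingers": 112},{"linear": [-0.0265,-0.007,0.155],"delta_rot": [0,0,-0.3],"fingers": 112},{"linear": [-0.0265,-0.007,0.155],"delta_rot": [0,0,-0.3],"fingers": 112}])

```text
time: 48.75
tool_pos: [0.5269, -0.3644, -0.0099]
tool_rot: [0.002, 0.166, 0.986, 0.0]
contact_force: [0.4, -0.3, 0.5]
gripper_width: 0.561
```

```bash
python3 -c "
from h import *
go([.5257,-.3629,-.0257],160.9)"; python3 snap.py w27
```

```text
t 48.75 pos [ 0.5269 -0.3644 -0.0099] F [ 0.4 -0.3  0.5] w 0.561 | lin [0.0017 0.001  0.0157] rot [0.04 0.19 0.03]
[ 0.5269 -0.3644 -0.0099] [-0.002 -0.017 -0.014 -0.001 -0.001  0.001]
```

View pics/w27.png

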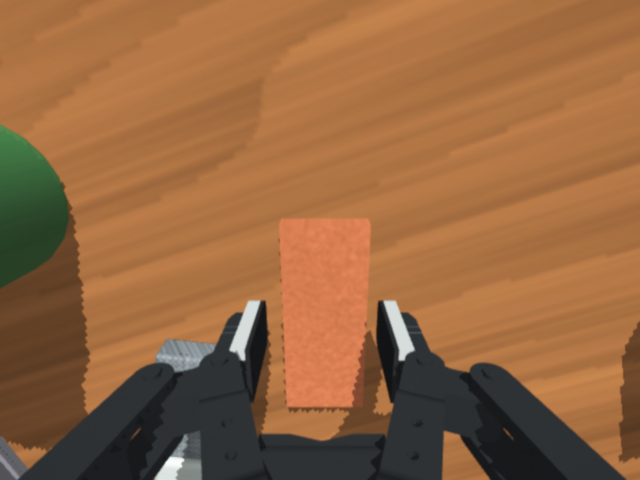

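Call:
apply_moves(commands=[{"linear": [0.001,0.0005,0.005],"delta_rot": [0,0,0],"fingers": 112},{"linear": [0.001,0.0005,0.009],"delta_rot": [0,0,0],"fingers": 112},{"linear": [0.001,0.0005,0.012],"delta_rot": [0,0,0],"fingers": 112},{"linear": [0.001,0.0005,0.014],"delta_rot": [0,0,0],"fingers": 112},{"linear": [0.001,0.0005,0.014],"delta_rot": [0,0,0],"fingers": 112},{"linear": [0.001,0.0005,0.014],"delta_rot": [0,0,0],"fingers": 112},{"linear": [0.001,0.0005,0.014],"delta_rot": [0,0,0],"fingers": 112},{"linear": [0.001,0.0005,0.014],"delta_rot": [0,0,0],"fingers": 112}])

```text
time: 49.6
tool_pos: [0.5257, -0.3633, -0.0246]
tool_rot: [0.001, 0.166, 0.986, 0.0]
contact_force: [-0.4, 0.0, -0.1]
gripper_width: 0.561
```

Call:
apply_moves(commands=[{"linear": [0,0,0.0],"delta_rot": [0,0,0],"fingers": 255},{"linear": [0,0,0.0],"delta_rot": [0,0,0],"fingers": 255},{"linear": [0,0,0.0],"delta_rot": [0,0,0],"fingers": 255},{"linear": [0,0,0.0],"delta_rot": [0,0,0],"fingers": 255},{"linear": [0,0,0],"delta_rot": [0,0,0],"fingers": 255},{"linear": [0,0,0],"delta_rot": [0,0,0],"fingers": 255},{"linear": [0,0,0],"delta_rot": [0,0,0],"fingers": 255},{"linear": [0,0,0],"delta_rot": [0,0,0],"fingers": 255}])

```text
time: 50.4
tool_pos: [0.526, -0.3635, -0.024]
tool_rot: [0.002, 0.166, 0.986, 0.0]
contact_force: [-1.6, 1.4, 4.9]
gripper_width: 0.429
```

```bash
python3 -c "
from h import *
s=state();print(s['tool_pos'],q2R(s['tool_rot']).T@(np.array([.537,-.3668,.005])-s['tool_pos']))"
```

```text
[ 0.52595487 -0.36349359 -0.02401469] [-0.01160555  0.00051024 -0.02897983]
```

Call:
apply_moves(commands=[{"linear": [0,0,-0.01],"delta_rot": [0,0,0],"fingers": 255},{"linear": [0,0,-0.03],"delta_rot": [0,0,0],"fingers": 255},{"linear": [0,0,-0.06],"delta_rot": [0,0,0],"fingers": 255},{"linear": [0,0,-0.1],"delta_rot": [0,0,0],"fingers": 255},{"linear": [0,0,-0.14],"delta_rot": [0,0,0],"fingers": 255},{"linear": [0,0,-0.18],"delta_rot": [0,0,0],"fingers": 255},{"linear": [0,0,-0.18],"delta_rot": [0,0,0],"fingers": 255},{"linear": [0,0,-0.18],"delta_rot": [0,0,0],"fingers": 255}])

```text
time: 51.2
tool_pos: [0.5255, -0.3636, 0.1564]
tool_rot: [0.002, 0.166, 0.986, -0.0]
contact_force: [-0.1, -0.2, -1.2]
gripper_width: 0.425
```

```bash
cat >> h.py <<'E'
def tile_target2(x,y,z,o,tilt=-15.2):
    c,s=np.cos(RY),np.sin(RY);P=np.array([RO[0]+c*x-s*y,RO[1]+s*x+c*y,z]);h=np.degrees(RY)+180
    return P-Rt(h,tilt)@np.array(o),h,tilt
O2=(-.0116,0,-.029)
E
python3 -c "
from h import *
go(*tile_target2(.002,-.05,.17,O2))"; python3 snap.py w28
```

```text
t 51.2 pos [ 0.5255 -0.3636  0.1564] F [-0.1 -0.2 -1.2] w 0.425 | lin [0.0402 0.3356 0.0174] rot [ -1.89 -14.88 -14.07]
[ 0.5255 -0.3636  0.1564] [-0.     0.036  0.056  0.     0.004 -0.001]
```

View pics/w28.png

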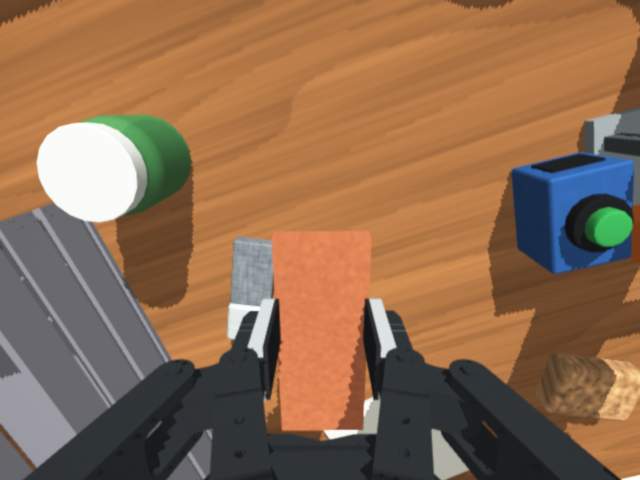

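Call:
apply_moves(commands=[{"linear": [0.04,0.3355,0.005],"delta_rot": [-1.9,-14.9,-14],"fingers": 255},{"linear": [0.04,0.3355,0.005],"delta_rot": [-1.9,-14.9,-14],"fingers": 255},{"linear": [0.04,0.3355,0.005],"delta_rot": [-1.9,-14.9,-14],"fingers": 255},{"linear": [0.04,0.3355,0.005],"delta_rot": [-1.9,-14.9,-14],"fingers": 255},{"linear": [0.04,0.3355,0.005],"delta_rot": [-1.9,-14.9,-14],"fingers": 255},{"linear": [0.04,0.3355,0.005],"delta_rot": [-1.9,-14.9,-14],"fingers": 255},{"linear": [0.04,0.3355,0.005],"delta_rot": [-1.9,-14.9,-14],"fingers": 255},{"linear": [0.04,0.3355,0.005],"delta_rot": [-1.9,-14.9,-14],"fingers": 255}])

```text
time: 52.05
tool_pos: [0.5953, -0.0283, 0.1469]
tool_rot: [0.129, 0.04, 0.991, -0.004]
contact_force: [-0.6, -0.5, -0.6]
gripper_width: 0.424
```

```bash
python3 -c "
from h import *
go(*tile_target2(.002,-.05,.125,O2));go(*tile_target2(.002,-.05,.1015,O2))"; python3 snap.py w29
```

```text
t 52.05 pos [ 0.5953 -0.0283  0.1469] F [-0.6 -0.5 -0.6] w 0.424 | lin [ 0.0112 -0.0049  0.0518] rot [ 0.26 -0.41  0.22]
t 52.05 pos [ 0.5953 -0.0283  0.1469] F [-0.6 -0.5 -0.6] w 0.424 | lin [ 0.0172 -0.005   0.0745] rot [ 0.26 -0.41  0.22]
[ 0.5953 -0.0283  0.1469] [-0.071 -0.    -0.    -0.032  0.003 -0.048]
```

View pics/w29.png

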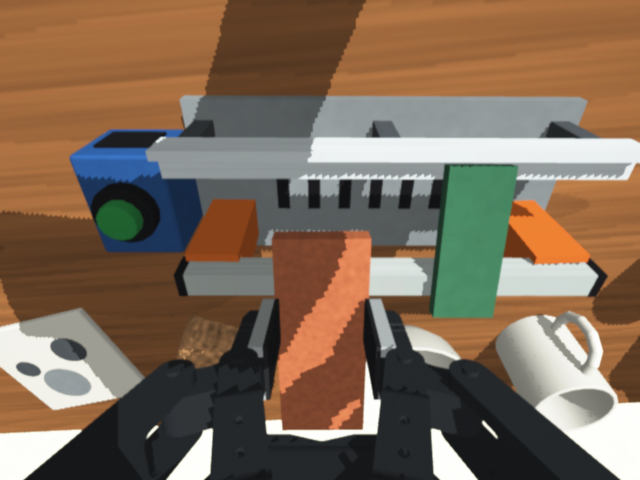

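Call:
apply_moves(commands=[{"linear": [0.011,0,0.025],"delta_rot": [0,0,0],"fingers": 255},{"linear": [0.011,0,0.05],"delta_rot": [0,0,0],"fingers": 255},{"linear": [0.011,0,0.05],"delta_rot": [0,0,0],"fingers": 255},{"linear": [0.011,0,0.05],"delta_rot": [0,0,0],"fingers": 255},{"linear": [0.011,0,0.05],"delta_rot": [0,0,0],"fingers": 255},{"linear": [0.011,0,0.05],"delta_rot": [0,0,0],"fingers": 255},{"linear": [0.011,0,0.05],"delta_rot": [0,0,0],"fingers": 255},{"linear": [0.011,0,0.05],"delta_rot": [0,0,0],"fingers": 255}])

```text
time: 52.9
tool_pos: [0.5999, -0.0333, 0.1004]
tool_rot: [0.132, 0.043, 0.99, -0.005]
contact_force: [0.2, -0.1, -0.3]
gripper_width: 0.429
```

```bash
python3 -c "
from h import *
go(*tile_target2(.002,-.05,.1015,O2))"; python3 snap.py w30
```

```text
t 52.9 pos [ 0.5999 -0.0333  0.1004] F [ 0.2 -0.1 -0.3] w 0.429 | lin [ 0.0103 -0.0002  0.0282] rot [ 0.07  0.   -0.08]
[ 0.5999 -0.0333  0.1004] [ 0.001  0.004  0.006 -0.001  0.    -0.   ]
```

View pics/w30.png

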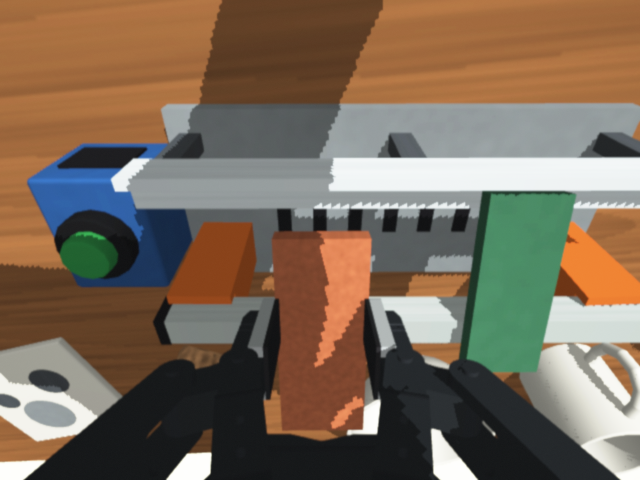

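Call:
apply_moves(commands=[{"linear": [0.003,0,0.008],"delta_rot": [0,0,0],"fingers": 255},{"linear": [0.006,0,0.016],"delta_rot": [0,0,0],"fingers": 255},{"linear": [0.008,0,0.022],"delta_rot": [0,0,0],"fingers": 255},{"linear": [0.009,0,0.025],"delta_rot": [0,0,0],"fingers": 255},{"linear": [0.0095,0,0.027],"delta_rot": [0,0,0],"fingers": 255},{"linear": [0.01,0,0.0278],"delta_rot": [0,0,0],"fingers": 255},{"linear": [0.01,0,0.0278],"delta_rot": [0,0,0],"fingers": 255},{"linear": [0.01,0,0.0278],"delta_rot": [0,0,0],"fingers": 255}])

```text
time: 53.75
tool_pos: [0.5974, -0.033, 0.0704]
tool_rot: [0.132, 0.043, 0.99, -0.005]
contact_force: [0.5, -0.3, -0.9]
gripper_width: 0.43
```

```bash
python3 -c "
from h import *
go(*tile_target2(.002,-.05,.1005,O2))"; python3 snap.py w31
```

```text
t 53.75 pos [ 0.5974 -0.033   0.0704] F [ 0.5 -0.3 -0.9] w 0.43 | lin [ 0.0003 -0.0003  0.0009] rot [ 0.07 -0.04 -0.08]
[ 0.5974 -0.033   0.0704] [ 0.    -0.005  0.001 -0.001  0.    -0.002]
```

View pics/w31.png

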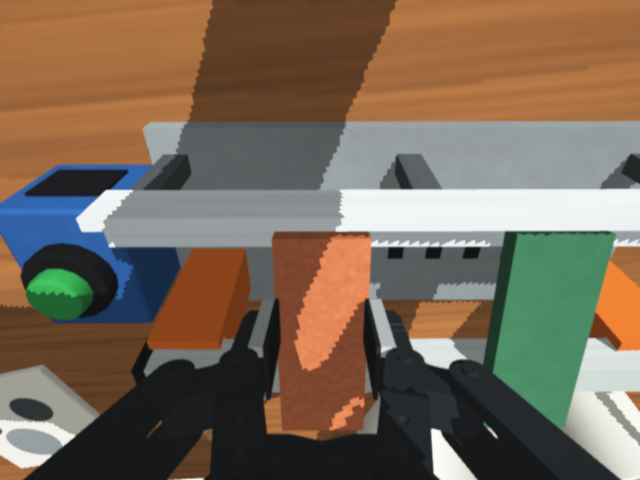

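Call:
apply_moves(commands=[{"linear": [0.0002,0,0.0007],"delta_rot": [0,0,0],"fingers": 255},{"linear": [0.0005,0,0.0015],"delta_rot": [0,0,0],"fingers": 255},{"linear": [0.0005,0,0.0015],"delta_rot": [0,0,0],"fingers": 255},{"linear": [0.0005,0,0.0015],"delta_rot": [0,0,0],"fingers": 255},{"linear": [0.0005,0,0.0015],"delta_rot": [0,0,0],"fingers": 255},{"linear": [0.0005,0,0.0015],"delta_rot": [0,0,0],"fingers": 255},{"linear": [0.0005,0,0.0015],"delta_rot": [0,0,0],"fingers": 255},{"linear": [0.0005,0,0.0015],"delta_rot": [0,0,0],"fingers": 255}])

```text
time: 54.6
tool_pos: [0.5974, -0.0331, 0.0688]
tool_rot: [0.132, 0.043, 0.99, -0.005]
contact_force: [-0.2, 0.6, 1.6]
gripper_width: 0.429
```

Contact; releasing and backing off along the tool axis.

Call:
apply_moves(commands=[{"linear": [0,0,0.0005],"delta_rot": [0,0,0],"fingers": 255},{"linear": [0,0,0.0005],"delta_rot": [0,0,0],"fingers": 135},{"linear": [0,0,0.0005],"delta_rot": [0,0,0],"fingers": 120},{"linear": [0,0,0.0005],"delta_rot": [0,0,0],"fingers": 110},{"linear": [0,0,0.0005],"delta_rot": [0,0,0],"fingers": 110},{"linear": [0,0,-0.02],"delta_rot": [0,0,0],"fingers": 110},{"linear": [0,0,-0.05],"delta_rot": [0,0,0],"fingers": 110},{"linear": [0,0,-0.1],"delta_rot": [0,0,0],"fingers": 110}])

```text
time: 55.4
tool_pos: [0.5682, -0.0304, 0.1616]
tool_rot: [0.128, 0.043, 0.991, -0.004]
contact_force: [0.4, 0.1, -0.1]
gripper_width: 0.571
```

Call:
apply_moves(commands=[{"linear": [0,0,-0.05],"delta_rot": [0,0,0],"fingers": 110},{"linear": [0,0,-0.1],"delta_rot": [0,0,0],"fingers": 110},{"linear": [0,0,-0.12],"delta_rot": [0,0,0],"fingers": 110},{"linear": [0,0,-0.12],"delta_rot": [0,0,0],"fingers": 110},{"linear": [0,0,-0.12],"delta_rot": [0,0,0],"fingers": 110},{"linear": [0,0,-0.12],"delta_rot": [0,0,0],"fingers": 110},{"linear": [0,0,-0.12],"delta_rot": [0,0,0],"fingers": 110},{"linear": [0,0,-0.12],"delta_rot": [0,0,0],"fingers": 110}])

```text
time: 56.2
tool_pos: [0.5393, -0.0282, 0.2787]
tool_rot: [0.13, 0.043, 0.991, -0.005]
contact_force: [0.2, 0.2, 0.1]
gripper_width: 0.569
```

```bash
python3 -c "
from h import *
from crop import crop
for n in('side','scene'):save(n+'13',eyes.grab_frame(n))
crop('side13',190,180,330,320,'r1')
crop('scene13',220,220,390,340,'r2')
go([.587,-.168,.17],85)"; python3 snap.py w32
```

```text
t 56.3 pos [ 0.5395 -0.0283  0.2796] F [-0.6 -0.1  0.5] w 0.569 | lin [-0.029  -0.1353  0.121 ] rot [11.88 11.7  89.44]
[ 0.5395 -0.0283  0.2796] [ 0.001 -0.007 -0.008 -0.     0.001  0.   ]
```

View pics/w32.png

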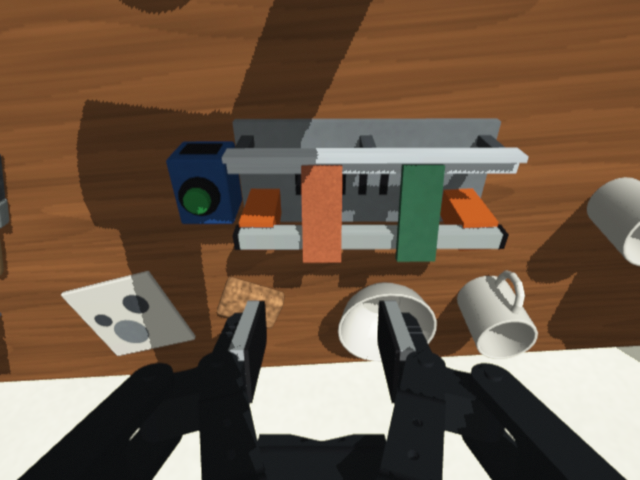

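View pics/r1.png

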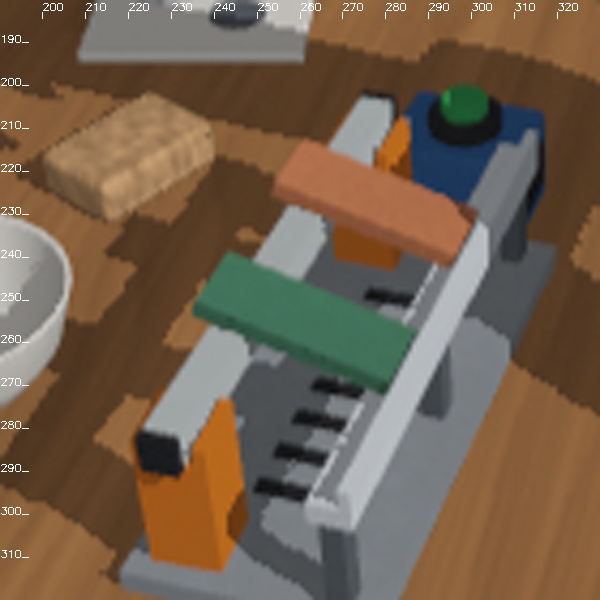

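View pics/r2.png

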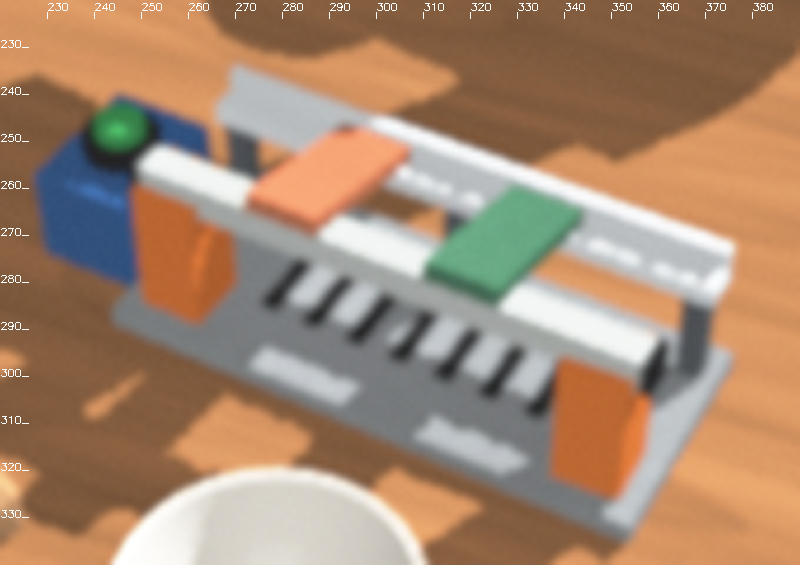

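```bash
python3 -c "
from crop import crop
crop('w32',215,135,385,265,'s1');crop('w32',385,135,555,265,'s2')"
```

```text
(no output)
```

View pics/s1.png

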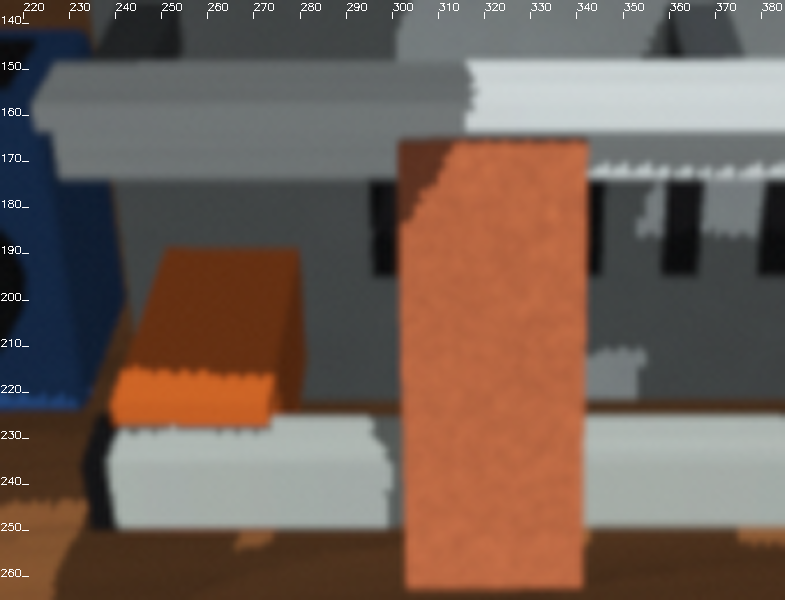

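View pics/s2.png

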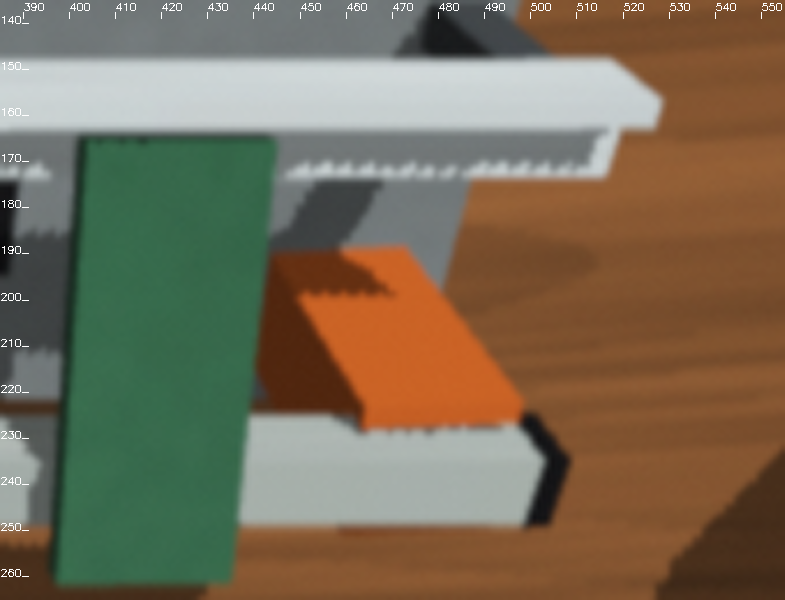

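```bash
python3 - <<'E'
from h import *
import json
obs=[]
for n in('w2','w10','w16','w24','w30'):
    W=cam('wrist',json.load(open(f'pics/{n}.json')));im=cv2.imread(f'pics/{n}.png');h=cv2.cvtColor(im,cv2.COLOR_BGR2HSV)
    m=((h[...,0]>55)&(h[...,0]<75)&(h[...,1]>120)).astype(np.uint8)
    best=None
    for c in cv2.findContours(m,0,2)[0]:
        a=cv2.contourArea(c)
        if a<100:continue
        mm=cv2.moments(c);u,v=mm['m10']/a,mm['m01']/a
        pr=proj(W,[.587,-.168,.07])
        if np.hypot(*(pr-[u,v]))<25: best=(u,v,a)
    print(n,best)
    if best:obs.append((W,best[:2]))
A=[];b=[]
for (K,r,t),(u,v) in obs:
    d=r@np.linalg.solve(K,[u,v,1]);d/=np.linalg.norm(d);M=np.eye(3)-np.outer(d,d);A.append(M);b.append(M@t)
P=np.linalg.lstsq(np.vstack(A),np.hstack(b),rcond=None)[0];print(P)
d=P[:2]-RO;c,s=np.cos(RY),np.sin(RY);print('rack',d@[c,s],d@[-s,c])
go([P[0],P[1],.15],95)
E
```

```text
w2 (320.20043572984747, 290.48856209150324, 306.0)
w10 (293.46014492753625, 412.3868760064412, 414.0)
w16 (296.79615579160344, 396.1633788568538, 329.5)
w24 (486.306225591546, 221.81828623937514, 725.5)
w30 (88.68032447645062, 254.14882873934275, 2013.5)
[ 0.58652474 -0.16616687  0.07529024]
rack -0.0009322323507644101 -0.18332445774652137
t 56.35 pos [ 0.5396 -0.0283  0.2799] F [-0.1  0.7 -0.5] w 0.569 | lin [-0.023  -0.1335  0.1405] rot [10.59 12.44 79.5 ]
```

Call:
apply_moves(commands=[{"linear": [-0.02,-0.135,0.06],"delta_rot": [8,9,58],"fingers": 255},{"linear": [-0.02,-0.135,0.06],"delta_rot": [8,9,58],"fingers": 255},{"linear": [-0.02,-0.135,0.06],"delta_rot": [8,9,58],"fingers": 255},{"linear": [-0.02,-0.135,0.06],"delta_rot": [8,9,58],"fingers": 255},{"linear": [-0.02,-0.135,0.06],"delta_rot": [8,9,58],"fingers": 255},{"linear": [-0.02,-0.135,0.06],"delta_rot": [8,9,58],"fingers": 255},{"linear": [-0.02,-0.135,0.06],"delta_rot": [8,9,58],"fingers": 255},{"linear": [-0.02,-0.135,0.06],"delta_rot": [8,9,58],"fingers": 255}])

```text
time: 57.15
tool_pos: [0.5634, -0.166, 0.2276]
tool_rot: [0.039, 0.526, 0.85, -0.004]
contact_force: [0.0, -0.0, 0.0]
gripper_width: -0.004
```

```bash
python3 -c "
from h import *
go([.587,-.1665,.13],85.1)"
```

```text
t 57.15 pos [ 0.5634 -0.166   0.2276] F [ 0. -0.  0.] w -0.004 | lin [-0.0041  0.0175  0.0988] rot [ 3.08  3.38 31.37]
```

Call:
apply_moves(commands=[{"linear": [-0.004,0.0175,0.06],"delta_rot": [3.1,3.4,31.3],"fingers": 255},{"linear": [-0.004,0.0175,0.06],"delta_rot": [3.1,3.4,31.3],"fingers": 255},{"linear": [-0.004,0.0175,0.06],"delta_rot": [3.1,3.4,31.3],"fingers": 255},{"linear": [-0.004,0.0175,0.06],"delta_rot": [3.1,3.4,31.3],"fingers": 255},{"linear": [-0.004,0.0175,0.06],"delta_rot": [3.1,3.4,31.3],"fingers": 255},{"linear": [-0.004,0.0175,0.06],"delta_rot": [3.1,3.4,31.3],"fingers": 255},{"linear": [-0.004,0.0175,0.06],"delta_rot": [3.1,3.4,31.3],"fingers": 255},{"linear": [-0.004,0.0175,0.06],"delta_rot": [3.1,3.4,31.3],"fingers": 255}])

```text
time: 57.95
tool_pos: [0.584, -0.1643, 0.1692]
tool_rot: [0.0, 0.736, 0.677, 0.0]
contact_force: [-0.4, -0.8, 0.5]
gripper_width: 0.002
```

```bash
python3 -c "
from h import *
go([.587,-.1665,.065],85.1)"
```

```text
t 57.95 pos [ 0.584  -0.1643  0.1692] F [-0.4 -0.8  0.5] w 0.002 | lin [-0.0019  0.0031  0.1042] rot [0.03 0.01 0.14]
```

Call:
apply_moves(commands=[{"linear": [-0.002,0.003,0.03],"delta_rot": [0,0,0],"fingers": 255},{"linear": [-0.002,0.003,0.06],"delta_rot": [0,0,0],"fingers": 255},{"linear": [-0.002,0.003,0.09],"delta_rot": [0,0,0],"fingers": 255},{"linear": [-0.002,0.003,0.09],"delta_rot": [0,0,0],"fingers": 255},{"linear": [-0.002,0.003,0.09],"delta_rot": [0,0,0],"fingers": 255},{"linear": [-0.002,0.003,0.09],"delta_rot": [0,0,0],"fingers": 255},{"linear": [-0.002,0.003,0.09],"delta_rot": [0,0,0],"fingers": 255},{"linear": [-0.002,0.003,0.09],"delta_rot": [0,0,0],"fingers": 255}])

```text
time: 58.75
tool_pos: [0.5879, -0.1671, 0.0808]
tool_rot: [0.001, 0.736, 0.677, 0.001]
contact_force: [0.4, -0.1, 0.3]
gripper_width: 0.002
```

```bash
python3 -c "
from h import *
from crop import crop
go([.587,-.1665,.055],85.1)
for n in('side','scene'):save(n+'14',eyes.grab_frame(n))
crop('side14',240,130,360,240,'t1')
crop('scene14',210,190,330,290,'t2')"
```

```text
t 58.75 pos [ 0.5879 -0.1671  0.0808] F [ 0.4 -0.1  0.3] w 0.002 | lin [ 0.0005 -0.0011  0.0258] rot [0.16 0.05 0.06]
```

View pics/t1.png

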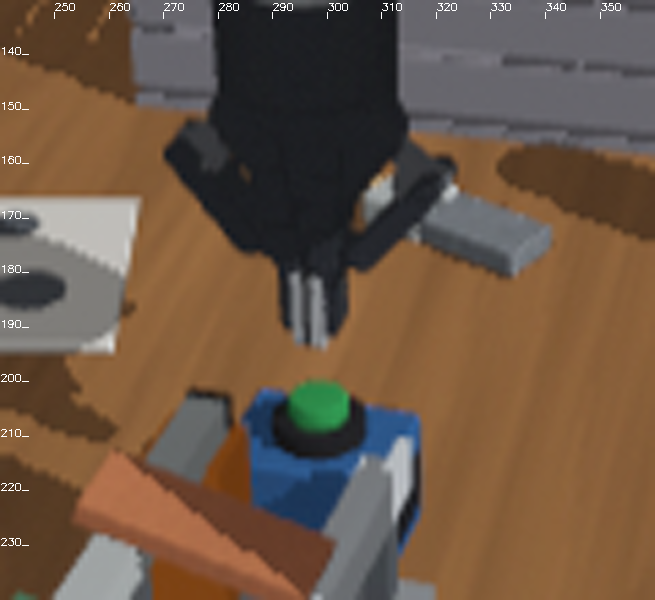

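View pics/t2.png

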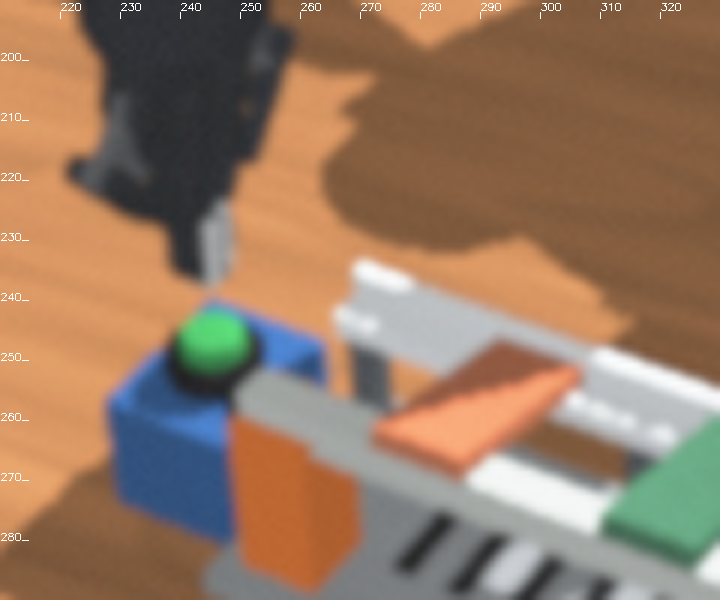

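Call:
apply_moves(commands=[{"linear": [0,-0.0005,0.006],"delta_rot": [0,0,0],"fingers": 255},{"linear": [0,-0.0005,0.012],"delta_rot": [0,0,0],"fingers": 255},{"linear": [0,-0.0005,0.017],"delta_rot": [0,0,0],"fingers": 255},{"linear": [0,-0.0005,0.021],"delta_rot": [0,0,0],"fingers": 255},{"linear": [0,-0.0005,0.024],"delta_rot": [0,0,0],"fingers": 255},{"linear": [0,-0.0005,0.026],"delta_rot": [0,0,0],"fingers": 255},{"linear": [0,-0.0005,0.026],"delta_rot": [0,0,0],"fingers": 255},{"linear": [0,-0.0005,0.026],"delta_rot": [0,0,0],"fingers": 255}])

```text
time: 59.65
tool_pos: [0.5865, -0.1666, 0.053]
tool_rot: [0.0, 0.736, 0.677, 0.0]
contact_force: [0.1, -0.4, -0.3]
gripper_width: -0.003
```

Call:
apply_moves(commands=[{"linear": [0,0,0.001],"delta_rot": [0,0,0],"fingers": 255},{"linear": [0,0,0.002],"delta_rot": [0,0,0],"fingers": 255},{"linear": [0,0,0.003],"delta_rot": [0,0,0],"fingers": 255},{"linear": [0,0,0.004],"delta_rot": [0,0,0],"fingers": 255},{"linear": [0,0,0.005],"delta_rot": [0,0,0],"fingers": 255},{"linear": [0,0,0.005],"delta_rot": [0,0,0],"fingers": 255},{"linear": [0,0,0.005],"delta_rot": [0,0,0],"fingers": 255},{"linear": [0,0,0.005],"delta_rot": [0,0,0],"fingers": 255}])

```text
time: 60.45
tool_pos: [0.5866, -0.1666, 0.0482]
tool_rot: [0.0, 0.736, 0.677, 0.0]
contact_force: [-1.0, 0.5, 2.9]
gripper_width: 0.003
```

Call:
apply_moves(commands=[{"linear": [0,0,0.001],"delta_rot": [0,0,0],"fingers": 255},{"linear": [0,0,0.002],"delta_rot": [0,0,0],"fingers": 255},{"linear": [0,0,0.003],"delta_rot": [0,0,0],"fingers": 255},{"linear": [0,0,0.004],"delta_rot": [0,0,0],"fingers": 255},{"linear": [0,0,0.004],"delta_rot": [0,0,0],"fingers": 255},{"linear": [0,0,0.004],"delta_rot": [0,0,0],"fingers": 255},{"linear": [0,0,0.004],"delta_rot": [0,0,0],"fingers": 255},{"linear": [0,0,0.004],"delta_rot": [0,0,0],"fingers": 255}])

```text
time: 61.25
tool_pos: [0.5867, -0.1667, 0.0452]
tool_rot: [0.0, 0.736, 0.677, 0.0]
contact_force: [-2.8, 1.7, 9.7]
gripper_width: -0.003
```

Call:
apply_moves(commands=[{"linear": [0,0,0.001],"delta_rot": [0,0,0],"fingers": 255},{"linear": [0,0,0.002],"delta_rot": [0,0,0],"fingers": 255},{"linear": [0,0,0.002],"delta_rot": [0,0,0],"fingers": 255},{"linear": [0,0,0.002],"delta_rot": [0,0,0],"fingers": 255},{"linear": [0,0,0.002],"delta_rot": [0,0,0],"fingers": 255},{"linear": [0,0,0.002],"delta_rot": [0,0,0],"fingers": 255},{"linear": [0,0,0.002],"delta_rot": [0,0,0],"fingers": 255},{"linear": [0,0,0.002],"delta_rot": [0,0,0],"fingers": 255}])

```text
time: 62.05
tool_pos: [0.5868, -0.1667, 0.0451]
tool_rot: [-0.0, 0.736, 0.677, -0.0]
contact_force: [-7.3, 2.8, 17.3]
gripper_width: -0.001
```

```bash
python3 -c "
from h import *
from crop import crop
for n in('side',):save(n+'15',eyes.grab_frame(n))
crop('side15',240,130,360,240,'u1')"
```

```text
(no output)
```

View pics/u1.png

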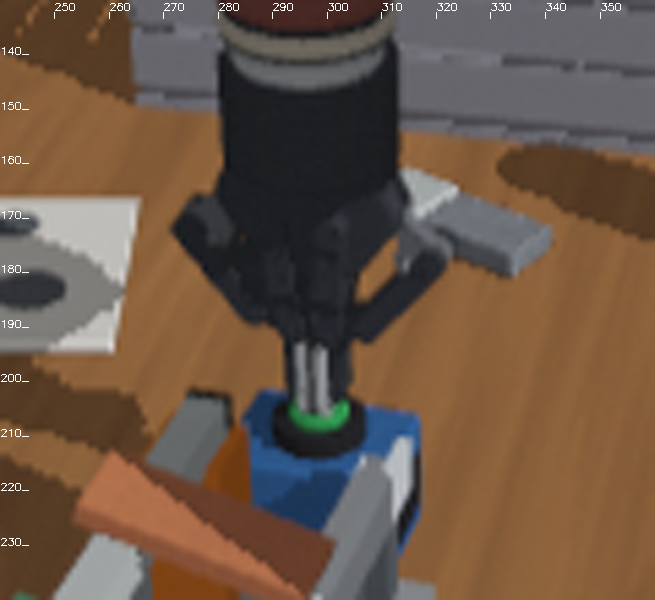

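The button bottomed out: force rose from 9.7 to 17.3 N with no further travel. Retracting upward.

Call:
apply_moves(commands=[{"linear": [0,0,-0.005],"delta_rot": [0,0,0],"fingers": 255},{"linear": [0,0,-0.02],"delta_rot": [0,0,0],"fingers": 255},{"linear": [0,0,-0.06],"delta_rot": [0,0,0],"fingers": 255},{"linear": [0,0,-0.1],"delta_rot": [0,0,0],"fingers": 255},{"linear": [0,0,-0.15],"delta_rot": [0,0,0],"fingers": 255},{"linear": [0,0,-0.2],"delta_rot": [0,0,0],"fingers": 255},{"linear": [0,0,-0.25],"delta_rot": [0,0,0],"fingers": 255},{"linear": [0,0,-0.25],"delta_rot": [0,0,0],"fingers": 255}])

```text
time: 62.9
tool_pos: [0.5895, -0.1678, 0.3024]
tool_rot: [0.007, 0.736, 0.677, 0.003]
contact_force: [0.2, 0.1, 1.1]
gripper_width: 0.001
```

Call:
apply_moves(commands=[{"linear": [0.1,-0.1,0],"delta_rot": [0,0,0],"fingers": 255},{"linear": [0.15,-0.1,0],"delta_rot": [0,0,0],"fingers": 255},{"linear": [0.2,-0.1,0],"delta_rot": [0,0,0],"fingers": 255},{"linear": [0.2,-0.1,0],"delta_rot": [0,0,0],"fingers": 255},{"linear": [0.2,-0.1,0],"delta_rot": [0,0,0],"fingers": 255},{"linear": [0.2,-0.1,0],"delta_rot": [0,0,0],"fingers": 255},{"linear": [0.2,-0.1,0],"delta_rot": [0,0,0],"fingers": 255},{"linear": [0.2,-0.1,0],"delta_rot": [0,0,0],"fingers": 255}])

```text
time: 63.7
tool_pos: [0.5037, 0.0403, 0.2916]
tool_rot: [-0.0, 0.737, 0.676, -0.0]
contact_force: [0.4, 0.1, 0.6]
gripper_width: 0.002
```

```bash
python3 -c "
from h import *
for n in('side','scene'):save(n+'16',eyes.grab_frame(n))"; python3 snap.py w40
```

```text
[0.5038 0.04   0.2916] [-0.001 -0.001  0.001  0.001 -0.     0.002]
```

View pics/scene16.png

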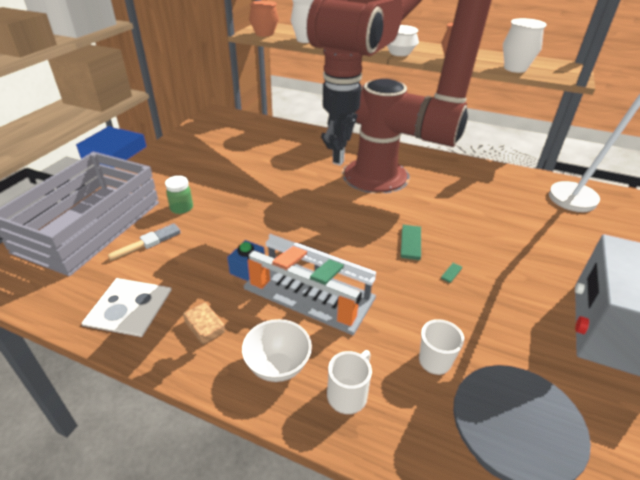

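View pics/side16.png

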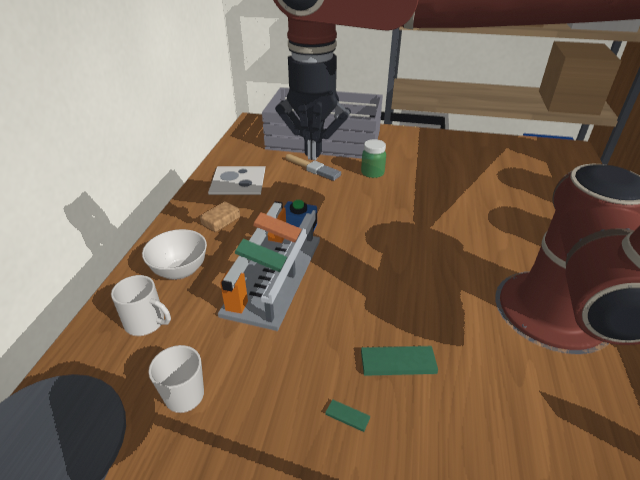

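View pics/w40.png

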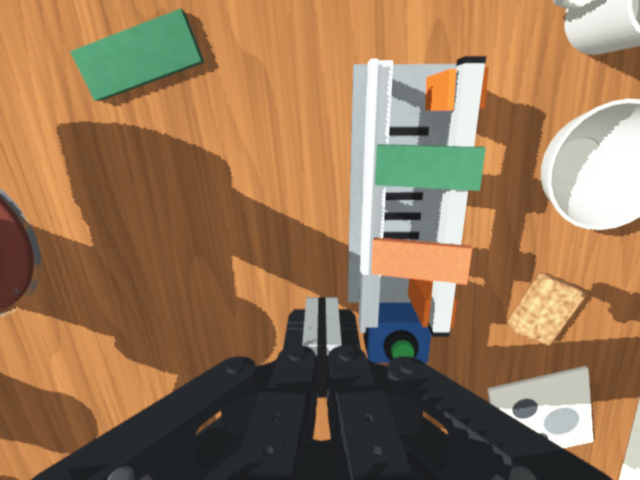

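```bash
python3 - <<'E'
from h import *
import json
c,s=np.cos(RY),np.sin(RY)
def rk(W,q,z):
    P=ray(W,*q,z)[:2]-RO;return np.array([P@[c,s],P@[-s,c]])*1000
for n in('w32','w40'):
    W=cam('wrist',json.load(open(f'pics/{n}.json')));im=cv2.imread(f'pics/{n}.png');h=cv2.cvtColor(im,cv2.COLOR_BGR2HSV)
    for nm,m in(('green',(h[...,0]>62)&(h[...,0]<95)&(h[...,1]>80)),('ter',(h[...,0]<11)&(h[...,1]>110)&(h[...,1]<205)&(h[...,2]>100))):
        for k in cv2.findContours(m.astype(np.uint8),0,2)[0]:
            if cv2.contourArea(k)<1500: continue
            # iterate: point on sloped top plane z = .105+ (x_r)*tan(15.2)
            pts=[]
            for q in k[:,0]:
                z=.105
                for _ in range(6):
                    r=rk(W,q,z);z=.1052+r[0]/1000*np.tan(.266)
                pts.append(r)
            r=cv2.minAreaRect(np.array(pts,np.float32));print(n,nm,np.round(r[0],1),np.round(r[1],1),round(r[2],1))
E
```

```text
w32 green [ 1.  48.1] [41.4 95. ] 89.9
w32 ter [  1.9 -50.3] [97.4 41. ] 0.3
w40 green [ 0.8 49. ] [95.5 39.9] 0.1
w40 green [-305.3  154.9] [153.5  55.7] 13.5
```

```bash
python3 -c "
from h import *
print(state()['time']);print(job_done())"
```

```text
63.85
the job is handed in; nothing more can be done
None
```

The job is done and was handed in at 63.9 s. Both sleeves are on their spigots and the bar lies across their saddles. Both tiles are on the slope and the green button was pressed last.

- **Sleeves:** both are on the plate as far as the pictures and the contact on lowering show.
- **Bar:** it is centred to within about 1 mm by my last comparison with the ledge. An earlier rougher reading said 3 mm, but it had come out about 3 mm short on the bar's length too.
- **Tiles:** only two were on the bench, the terracotta (tile2) and the middle-sized of the three green ones (tile3). I saw no dark blue or yellow tile in any view. They lie within 0.3° of straight, about 2–3 mm from the stop, with about 60 mm between them.
- **Button:** pressed to its stop; the force rose to 17 N with no further movement, then I retracted.
- **Bystanders:** the jar and the cup look unmoved in the last pictures, and nothing fell.

Two things did not go as expected:
- **Fingertips:** the real fingertips sit about 20–30 mm short of the stated TCP, so my first attempt on the bar closed above it. I gripped lower after that.
- **Terracotta tile:** it was knocked aside while I approached it, so I measured it again before gripping.

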